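# Dip the power unit's tank and hold up the gauge rod

## Task

Press the vent button on the hydraulic power unit fully down and let it come back out, then take the gauge rod (the one with the collar) from the rack, push it into the sloping guide tube until its collar stops on the rim, keep it there for a moment and draw it right out. Finish holding the rod still and level in the gripper, resting on nothing else, with its tip over the middle of the white card and about 12 cm above it, so that it can be read; do not put it down or let go. Leave the other things on the bench where they are.

Things in the scene. Friction and masses are not known exactly. Their poses are not given: they have to be found in the camera images.
- vent (a joint): travel of the vent button on the power unit's lid, m: 0 out, 0.007 fully down; a spring returns it, 5 N holds it fully down
- vent_top (a point): centre of the vent button's flat round top face (32 mm diameter, black, in an aluminium housing near the far right corner of the tank's lid); it is pressed straight down.
- unit: hydraulic power unit, fixed: a grey tank 240 x 240 mm, 105 mm high, with on its lid a dark motor (76 mm thick, on the near right, up to 185 mm above the bench), the guide tube (left) and the vent button (far right). Origin: centre of its underside; x axis: away from the robot, the way the guide tube leans
- tube_mouth (a point): centre of the rim of the guide tube, a steel tube rising from the tank's lid at 40 degrees above level, mouth looking up and away from the robot, 188 mm above the bench. z axis: along the tube, outward; y axis: level. The mouth is flared: 23 mm inside, 32 mm outside at the rim, narrowing over 16 mm to a 13 mm bore; the tube is 110 mm long, straight
- rod_grip (a point): middle of the gauge rod's square handle (16 x 16 mm, 60 mm long), on the rod's axis. x axis: along the rod, from tip to handle. The steel rod, 196 mm long, about 0.12 kg, balanced near the handle, lies level in the rack, its axis 65 mm above the bench, tip towards the robot. A drift punch lies parallel in the same rack; the gauge rod is the one with collar and square handle
- rack: fixed rack, a wooden base 200 x 170 x 12 mm with V rests for two rods side by side, 100 mm apart (either place may hold either rod); x axis: along the rods. The rests are 8 mm thick, 145 mm apart, up to 74 mm high, under each rod's shaft (100 mm from the handle's middle) and end pin (45 mm from it); the handles are free between them. Origin: under the handles, on the bench, midway
- rod_collar (a point): centre of the stop face of the gauge rod's collar (a disc 38 mm across, 6 mm thick), on the axis 36 mm from the handle's middle towards the tip; this face comes to rest on the tube's rim
- rod_tip (a point): end of the gauge rod's round shaft (8 mm diameter, 100 mm long from the collar's stop face), on the axis 136 mm from the handle's middle; two fine rings are turned in the shaft near it
- card_mid (a point): centre of the top of the white reading card, 80 x 100 mm and 2 mm thick, fixed flat on the bench
- punch_mid (a point): bystander: middle of the drift punch in the rack, a round steel rod 196 mm long with a 14 mm thick round handle and no collar, axis 65 mm above the bench
- wrench_ref (a point): bystander: wrench, 160 mm, lying flat
- tape_ref (a point): bystander: roll of tape lying flat, 90 mm across, 25 mm high (10 mm above its underside's centre)
- offcut_ref (a point): bystander: offcut of square steel tube 40 x 40 x 140 mm, lying (10 mm above its underside's centre)
- jar_ref (a point): bystander: glass jar, 70 mm across, 90 mm high (10 mm above its base)
- can_ref (a point): bystander: spray can, 64 mm across, 190 mm high (10 mm above its base)
- hammer_ref (a point): bystander: hammer lying flat
Not all that is in view belongs to the job. What is meant by the part that bears card_mid is not brown or purple, and is the larger of those in its own colour.

How it is judged:
By the outcome, as a careful person would: the job done as asked, in the order asked, and still so for the second after the job is handed in, while the arm keeps its last pose, push and grip.
It also fails if it takes over 69 s, if anything falls off the work surface, if the arm or the gripper's body presses on something with over 40 N, if the wrist force passes 120 N, or if a joint passes its speed limit or range.

## Robot

A 7-joint arm with a two-finger parallel gripper is mounted at the origin on the work surface. World frame = base frame: x ahead of the robot, y to its left, z up, the work surface at z = 0. Lengths are in m, angles in rad, forces in N, time in s.
With the tool pointing down it reaches from about 0.425 to 0.925 m from the base axis. Payload 6.8 kg.
Tool frame: the origin (TCP) lies on the centre line of the jaws, within the pads' length; the fingertips stand 14 mm ahead of it and the grasp point (between the pads) lies 5 mm behind it; y points along the fingers, x is the direction in which the jaws open and shut, and the axes are right-handed (so a half turn about y gives the same grasp; the last joint's range is limited). The gripper opens to 85 mm and grips with 20 to 120 N. Pads are 22 mm wide; open, the fingers measure 114 mm over their backs; the gripper's body (76 mm by 85 mm) begins 54 mm behind the grasp point. The pads swing forward as they close: fully open they stand 13 mm farther back than shut.
Start: joints at [1.065, 0.477, 0.022, 1.555, -0.011, 1.109, -0.083], TCP at [0.261, -0.622, 0.218] pointing down, gripper open.
Joint ranges: [-2.96, 2.96], [-0.34, 2.1], [-1.41, 1.46], [0.24, 2.44], [-1.37, 4.51], [0.17, 1.92], [-2.96, 2.96]. Speed limits (rad/s): [2.39, 2.39, 3.14, 3.14, 3.14, 3.14, 3.14].

## Interface

Orientations are given as a rotation vector (axis times angle).
In Python, from bench import get_obs, vision, ticket gives the robot as it stands. The module is installed in compiled form; this text tells all that it offers.
- The arm moves only by the tool jog_arm, never from a script. Its argument "motion" is a list of rows, each an object of numbers: "gripper": the finger opening in mm, from 0 to 85.4; "tx", "ty", "tz": the shift along the tool's x, y, z in mm; "ax", "ay", "az": the turn, a rotation vector about the tool's x, y, z in rad. In form: [{"gripper": .., "tx": .., "ty": .., "tz": .., "ax": .., "ay": .., "az": ..}, ...]. A call has 1 to 12 rows; each row shifts and turns the commanded pose from where the row before left it, along the tool's axes as they then stand; what a row does not reach is not made up. A row lasts 1/10 s, in which the tool goes at most 50 mm and 8.59 degrees, less where a joint would pass 70% of its speed; a pose out of reach is approached as far as the arm can. A call is refused whole if a number of a shift passes 50 or a number of a turn 0.15, either way. A call with a gripper value outside its range is refused whole. The fingers move at their own pace and stop on an object; "newtons" is the grip in N (left out, the last holds). Time passes only in rows, so rows that do not move let the fingers close. It gives the time, the measured TCP pose, the force and the opening at its end, in the units of the state.
- get_obs(): the state, without advancing time (a new reading comes with each control period).
- vision.grab_frame(name): name is "scene" or "side" or "wrist"; returns the picture (384x512x3 uint8, red, green, blue); there is no depth.
- vision.get_calibration(name): a dict with "camera_matrix" (3x3 intrinsics, pixels), "world_from_camera" (4x4, takes a point from camera to world coordinates). Camera axes: x right, y down, z forward; pixel columns grow to the right and rows downward; lengths in m; the calibration is good to about 2 mm. The wrist camera is an equidistant fisheye: a pixel r from the principal point sees the ray r / f radians off the axis. A picture is of the moment at which its call begins: read the wrist's pose just before it. get_calibration takes no time and is no camera call; for the wrist camera it gives the pose at the moment of the call.
- ticket.hand_in(): hands the job in, once; it reports no verdict.
The state is a dict: "clock": time; "joints": joint angles; "qvel": joint speeds; "tau": joint torques, N m; "tcp_pos": TCP position; "orientation": TCP orientation; "contact_force": force on the tool from outside, world axes, zero at the start; "moment": the same for the moment, N m; "grip_width": finger opening in m.
Only numpy, scipy, OpenCV 4.12 (cv2) and the standard library are available. Lean on these libraries where they do the work, as an engineer would, in place of code of your own. Each camera call takes 0.05 s, during which the arm holds its last target.

## Working session

There is one attempt and no reset: what is moved stays moved. The work goes in short steps, Python scripts to look and compute and a tool call to move; the robot and the scene stay as the last step left them, time stands still between calls to the robot, and variables do not carry over. Pictures are saved under pics/ and viewed, and the job is handed in when it is done.

Besides the shell and the picture viewer there is one more tool, called after "Call:" by a JSON object that holds its "name" and its "arguments", one argument or row to a line. jog_arm: Moves the arm, as the interface text tells. Its arguments: {"type":"object","properties":{"motion":{"type":"array"},"newtons":{"type":"number"}},"required":["motion"]}

```bash
mkdir -p pics
cat > h.py <<'E'
import numpy as np,cv2
from scipy.spatial.transform import Rotation as R
from bench import get_obs,vision,ticket
def grab(n,tag):
    c=vision.get_calibration(n); im=vision.grab_frame(n)
    cv2.imwrite(f'pics/{tag}.png',cv2.cvtColor(im,cv2.COLOR_RGB2BGR)); np.savez(f'pics/{tag}.npz',im=im,K=c['camera_matrix'],T=c['world_from_camera'],fish=(n=='wrist'))
    return im
def load(tag):
    return np.load(f'pics/{tag}.npz')
def ray(tag,u,v):
    d=load(tag);K=d['K'];T=d['T']
    x=(u-K[0,2])/K[0,0];y=(v-K[1,2])/K[1,1]
    if d['fish']:
        r=np.hypot(x,y); q=np.array([x/r*np.sin(r),y/r*np.sin(r),np.cos(r)]) if r>1e-9 else np.array([0,0,1.])
    else: q=np.array([x,y,1.])
    q=T[:3,:3]@q; return T[:3,3],q/np.linalg.norm(q)
def plane(tag,u,v,z):
    o,q=ray(tag,u,v); return o+q*(z-o[2])/q[2]
def two(*obs):
    A=np.zeros((3,3));b=np.zeros(3);P=[]
    for t,u,v in obs:
        o,q=ray(t,u,v);M=np.eye(3)-np.outer(q,q);A+=M;b+=M@o;P.append((o,q))
    p=np.linalg.solve(A,b); return p,[np.linalg.norm(np.cross(q,p-o)) for o,q in P]
def proj(tag,p):
    d=load(tag);q=np.linalg.inv(d['T'])@np.append(p,1);q=q[:3]
    if d['fish']:
        th=np.arctan2(np.hypot(q[0],q[1]),q[2]);n=np.hypot(q[0],q[1])+1e-12
        x,y=q[0]/n*th,q[1]/n*th
    else: x,y=q[0]/q[2],q[1]/q[2]
    K=d['K'];return np.array([K[0,0]*x+K[0,2],K[1,1]*y+K[1,2]])
def zoom(tag,u0,v0,u1,v1,out,s=None):
    im=cv2.cvtColor(load(tag)['im'],cv2.COLOR_RGB2BGR)[v0:v1,u0:u1]
    s=s or min(800/(u1-u0),600/(v1-v0)); cv2.imwrite(f'pics/{out}.png',cv2.resize(im,None,fx=s,fy=s,interpolation=cv2.INTER_CUBIC)); print(out,'scale',s)
def st():
    o=get_obs(); print(o['clock'],'p',np.round(o['tcp_pos'],4),'rv',np.round(o['orientation'],4),'F',np.round(o['contact_force'],1),'w',o['grip_width'],'j',np.round(o['joints'],3)); return o
E
python3 - <<'E'
from h import *
np.set_printoptions(precision=4,suppress=True)
o=st();print(R.from_rotvec(o['orientation']).as_matrix())
for n in ['scene','side','wrist']:
    grab(n,n+'0');d=load(n+'0');print(n,d['K'],d['T'])
E
```

```text
0.0 p [ 0.2612 -0.6217  0.2167] rv [-1.3706  0.9126 -0.9099] F [ 0.6 -0.3  0.5] w 0.08533898441693555 j [ 1.065  0.478  0.022  1.556 -0.011  1.109 -0.083]
[[ 0.3874 -0.0008  0.9219]
 [-0.9219  0.0016  0.3874]
 [-0.0018 -1.     -0.0001]]
scene [[397.9647   0.     254.208 ]
 [  0.     397.9647 199.1513]
 [  0.       0.       1.    ]] [[ 0.2666  0.8165 -0.512   1.2313]
 [ 0.9638 -0.2206  0.1501 -0.1644]
 [ 0.0096 -0.5335 -0.8458  1.2845]
 [ 0.      0.      0.      1.    ]]
side [[377.0733   0.     251.4337]
 [  0.     377.0733 192.5736]
 [  0.       0.       1.    ]] [[-0.9438 -0.2636  0.1995  0.2567]
 [-0.3303  0.7268 -0.6023  0.7921]
 [ 0.0138 -0.6343 -0.773   1.095 ]
 [ 0.      0.      0.      1.    ]]
wrist [[297.3186   0.     256.6424]
 [  0.     297.3186 194.4359]
 [  0.       0.       1.    ]] [[ 0.3869 -0.8819 -0.2693  0.3296]
 [-0.9221 -0.3704 -0.1119 -0.5934]
 [-0.0011  0.2916 -0.9565  0.3713]
 [ 0.      0.      0.      1.    ]]
```

View pictures.

View pics/scene0.png

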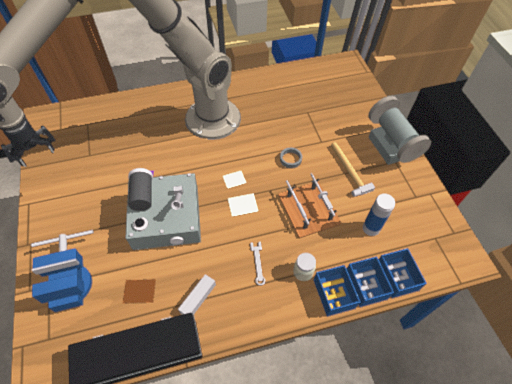

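View pics/side0.png

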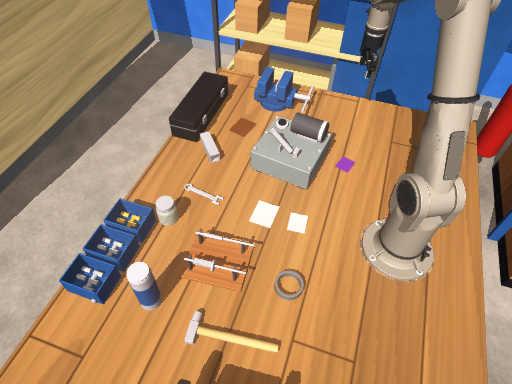

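View pics/wrist0.png

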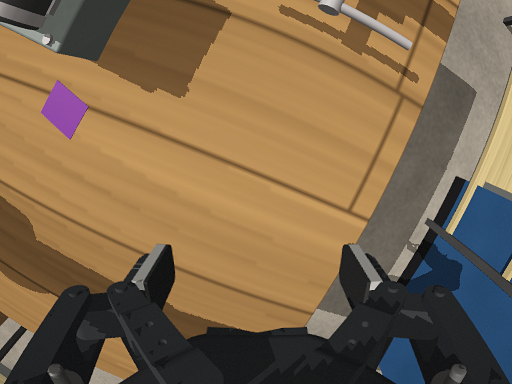

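Run:
```python
from h import *
zoom('scene0',110,150,220,255,'z1'); zoom('scene0',210,140,350,245,'z2'); zoom('side0',235,100,345,190,'z3'); zoom('side0',170,190,320,300,'z4')
```

```text
z1 scale 5.714285714285714
z2 scale 5.714285714285714
z3 scale 6.666666666666667
z4 scale 5.333333333333333
```

View pics/z1.png

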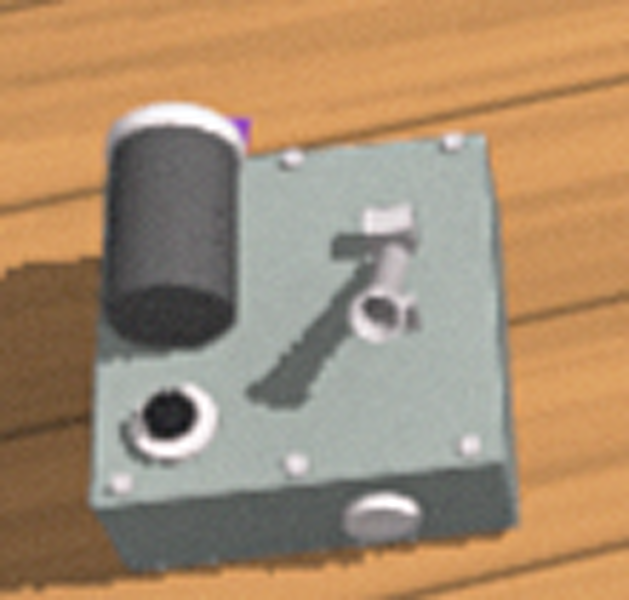

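View pics/z2.png

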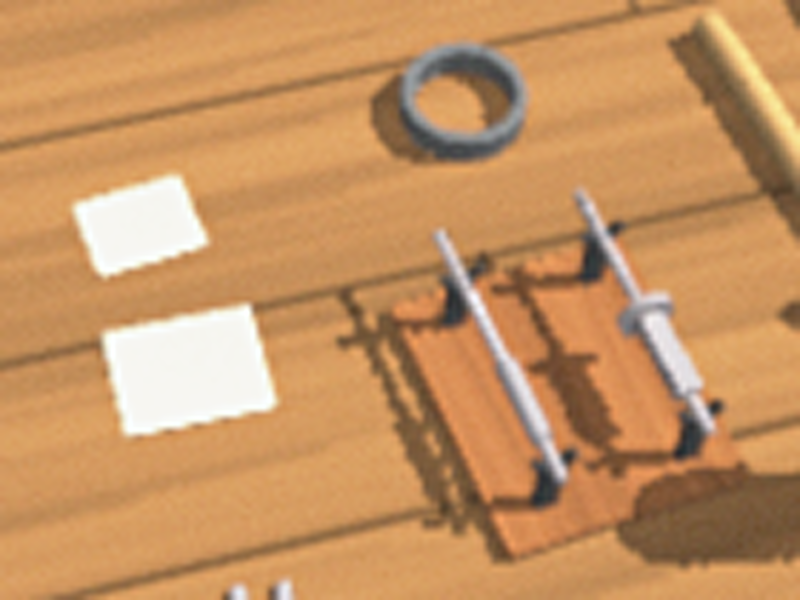

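View pics/z3.png

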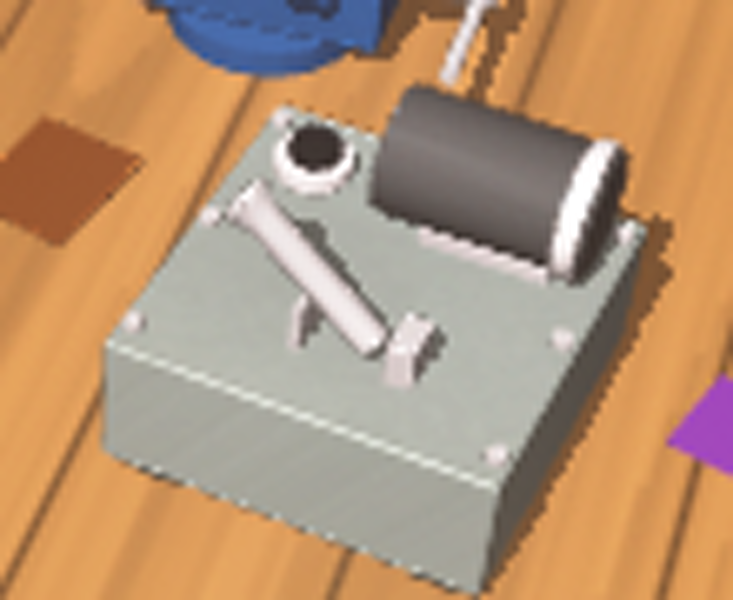

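View pics/z4.png

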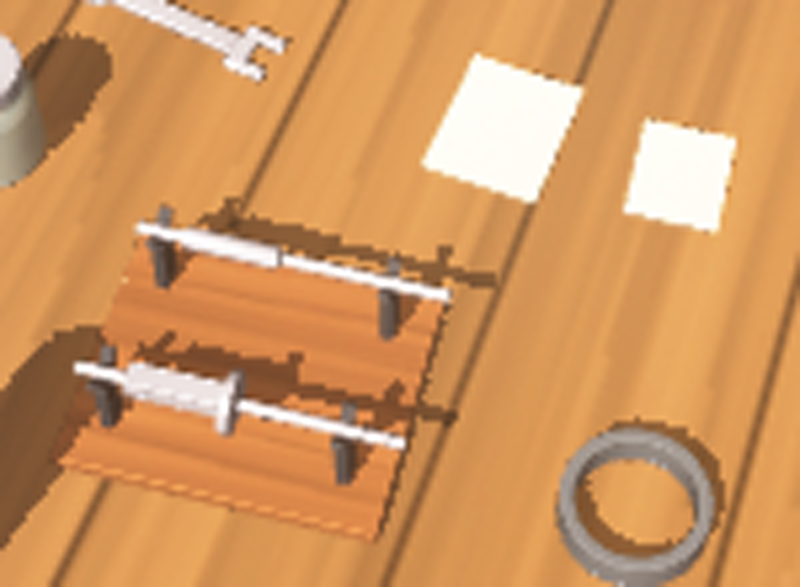

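```bash
cat > m.py <<'E'
from h import *
np.set_printoptions(precision=4,suppress=True)
def S1(x,y):s=40/7;return ('scene0',110+(x+.5)/s-.5,150+(y+.5)/s-.5)
def S2(x,y):s=40/7;return ('scene0',210+(x+.5)/s-.5,140+(y+.5)/s-.5)
def S3(x,y):s=20/3;return ('side0',235+(x+.5)/s-.5,100+(y+.5)/s-.5)
def S4(x,y):s=16/3;return ('side0',170+(x+.5)/s-.5,190+(y+.5)/s-.5)
E
python3 - <<'E'
from m import *
im=load('scene0')['im']
def cc(tag,box):
    im=load(tag)['im'];u0,v0,u1,v1=box;m=(im[v0:v1,u0:u1].min(2)>215).astype(np.uint8)
    n,l,s,c=cv2.connectedComponentsWithStats(m);return [(s[i,4],c[i]+[u0,v0]) for i in range(1,n) if s[i,4]>60],l
for tag,box,a in [('scene0',(215,165,265,220),0),('side0',(245,195,315,240),0)]:
    for A,c in cc(tag,box)[0]: print(tag,A,c,plane(tag,*c,.002))
print('card corners scene',[plane(*S2(*p),.002)[:2] for p in [(102,332),(250,305),(276,407),(124,437)]])
print('small corners',[plane(*S2(*p),.002)[:2] for p in [(72,207),(180,175),(208,244),(103,277)]])
print('vent',two(S1(168,415),S3(315,147)))
print('mouth',two(S1(383,312),S3(248,198)))
print('tip',two(S2(579,193),S4(404,442)),plane(*S2(579,193),.065),plane(*S4(404,442),.065))
print('pinend',two(S2(711,430),S4(76,368)),plane(*S2(711,430),.065),plane(*S4(76,368),.065))
print('collar',two(S2(645,315),S4(231,404)))
print('ptip',two(S2(440,234),S4(449,295)));print('ppin',two(S2(560,478),S4(138,229)))
# tank lid corners z .105
print('lid scene',[plane(*S1(*p),.105)[:2] for p in [(485,136),(511,460),(92,505)]])
print('lid side',[plane(*S3(*p),.105)[:2] for p in [(285,105),(106,345),(494,487),(645,230)]])
print('rack tops z.074 scene',[plane(*S2(*p),.074)[:2] for p in [(487,260),(450,290),(616,228)]])
E
```

```text
scene0 246 [234.0447 179.1057] [0.3444 0.0114 0.002 ]
scene0 471 [242.6624 204.5669] [0.4668 0.0146 0.002 ]
side0 489 [263.8016 213.6605] [0.4647 0.0177 0.002 ]
side0 307 [297.1433 222.4919] [0.342  0.0144 0.002 ]
card corners scene [array([ 0.4219, -0.0337]), array([0.4269, 0.0674]), array([0.5082, 0.0627]), array([ 0.5042, -0.0387])]
small corners [array([ 0.3167, -0.03  ]), array([0.3096, 0.049 ]), array([0.3713, 0.0529]), array([ 0.379 , -0.0228])]
vent (array([ 0.5147, -0.3516,  0.1207]), [np.float64(0.0005299222051333793), np.float64(0.0005299222051332131)])
mouth (array([ 0.5199, -0.2172,  0.1883]), [np.float64(0.001124257781542634), np.float64(0.0011242577815428244)])
tip (array([0.4373, 0.2897, 0.0648]), [np.float64(0.0004346974286903827), np.float64(0.00043469742869043943)]) [0.4378 0.2899 0.065 ] [0.437  0.2894 0.065 ]
pinend (array([0.6308, 0.3082, 0.0648]), [np.float64(0.001001500675736668), np.float64(0.0010015006757369133)]) [0.6301 0.3074 0.065 ] [0.6314 0.309  0.065 ]
collar (array([0.5386, 0.299 , 0.0628]), [np.float64(0.00025046005851042137), np.float64(0.0002504600585105346)])
ptip (array([0.4449, 0.1903, 0.0651]), [np.float64(0.000578346061568006), np.float64(0.0005783460615681607)])
ppin (array([0.6377, 0.2072, 0.0627]), [np.float64(0.0015108783694439893), np.float64(0.0015108783694439583)])
lid scene [array([ 0.3533, -0.1359]), array([ 0.5868, -0.1654]), array([ 0.5525, -0.4036])]
lid side [array([ 0.5476, -0.401 ]), array([ 0.5813, -0.1659]), array([ 0.3509, -0.1355]), array([ 0.3163, -0.3649])]
rack tops z.074 scene [array([0.4785, 0.2111]), array([0.4943, 0.1808]), array([0.4764, 0.3003])]
```

Run:
```python
from m import *
print('motor front bottom z.109/ctr .147/top .185')
for p,z in [((172,346),.109),((170,315),.147),((170,285),.185),((236,300),.147),((105,310),.147)]: print(p,plane(*S1(*p),z))
print('side: ')
for p,z in [((413,88),.185),((375,195),.147),((395,140),.147)]: print(p,plane(*S3(*p),z))
print('tube low',two(S1(395,250),S3(370,340)))
print('vice handle?',plane('scene0',60,238,.1),plane('scene0',92,231,.1))
u=np.array([.9906,-.1366]);
for n,p in [('vent',[.5147,-.3516]),('mouth',[.5199,-.2172])]: print(n,np.dot(p,u),np.dot(p,[.1366,.9906]))
```

```text
motor front bottom z.109/ctr .147/top .185
(172, 346) [ 0.4603 -0.346   0.109 ]
(170, 315) [ 0.4638 -0.3388  0.147 ]
(170, 285) [ 0.4693 -0.3306  0.185 ]
(236, 300) [ 0.4635 -0.3003  0.147 ]
(105, 310) [ 0.4505 -0.375   0.147 ]
side: 
(413, 88) [ 0.4601 -0.3442  0.185 ]
(375, 195) [ 0.4643 -0.2919  0.147 ]
(395, 140) [ 0.4662 -0.3423  0.147 ]
tube low (array([ 0.4388, -0.2041,  0.1232]), [np.float64(0.0019432781698220396), np.float64(0.0019432781698220747)])
vice handle? [ 0.4932 -0.613   0.1   ] [ 0.4942 -0.5101  0.1   ]
vent 0.55789038 -0.27798694
mouth 0.5446824600000001 -0.14413998
```

```bash
cat >> h.py <<'E'
import json
def tool(yaw,pitch=0,roll=0):
    # z horizontal at yaw, pitched up by pitch; y down; columns x,y,z
    z=np.array([np.cos(yaw)*np.cos(pitch),np.sin(yaw)*np.cos(pitch),np.sin(pitch)])
    y=np.array([np.cos(yaw)*np.sin(pitch),np.sin(yaw)*np.sin(pitch),-np.cos(pitch)])
    return np.stack([np.cross(y,z),y,z],1)
def plan(pts,Rt,n=None,p0=None,R0=None,grip=None,maxs=45,maxr=.14):
    """pts: list of waypoints; rotation spread over first segments"""
    o=get_obs(); p=np.array(o['tcp_pos']) if p0 is None else np.array(p0,float)
    Rm=R.from_rotvec(o['orientation']).as_matrix() if R0 is None else R0
    rv=R.from_matrix(Rm.T@Rt).as_rotvec(); nr=int(np.ceil(np.linalg.norm(rv)/maxr-1e-6)); dr=np.round(rv/max(nr,1),3)
    rows=[];k=0
    for q in pts:
        q=np.array(q,float); N=max(1,int(np.ceil(np.linalg.norm(q-p)*1000/maxs)))
        if q is pts[-1] or len(pts)==1: pass
        for i in range(N):
            d=np.round(Rm.T@((q-p)/(N-i))*1000,1); r={}
            for a,v in zip(('tx','ty','tz'),d):
                if v: r[a]=float(v)
            p=p+Rm@d/1000
            if k<nr:
                for a,v in zip(('ax','ay','az'),dr):
                    if v: r[a]=float(v)
                Rm=Rm@R.from_rotvec(dr).as_matrix();k+=1
            rows.append(r)
    while k<nr:
        rows.append({a:float(v) for a,v in zip(('ax','ay','az'),dr) if v});Rm=Rm@R.from_rotvec(dr).as_matrix();k+=1
    print(len(rows)); print(json.dumps(rows)); print('end',np.round(p,4)); return p,Rm
E
python3 - <<'E'
from h import *
plan([(.261,-.622,.26),(.518,-.352,.26)],tool(-.137))
E
```

```text
10
[{"ty": -43.1, "tz": -0.3, "ay": 0.134}, {"tx": -21.5, "tz": 35.4, "ay": 0.134}, {"tx": -26.1, "tz": 32.2, "ay": 0.134}, {"tx": -30.1, "tz": 28.4, "ay": 0.134}, {"tx": -33.7, "tz": 24.1}, {"tx": -33.6, "tz": 24.2}, {"tx": -33.7, "ty": 0.1, "tz": 24.1}, {"tx": -33.6, "tz": 24.2}, {"tx": -33.7, "ty": 0.1, "tz": 24.1}, {"tx": -33.6, "tz": 24.2}]
end [ 0.518 -0.352  0.26 ]
```

Call:
{"name": "jog_arm", "arguments": {
  "motion": [
    {"gripper":0,"ty":-43,"ay":0.134},
    {"gripper":0,"tx":-21.5,"tz":35.5,"ay":0.134},
    {"gripper":0,"tx":-26,"tz":32,"ay":0.134},
    {"gripper":0,"tx":-30,"tz":28.5,"ay":0.134},
    {"gripper":0,"tx":-33.5,"tz":24},
    {"gripper":0,"tx":-33.5,"tz":24},
    {"gripper":0,"tx":-33.5,"tz":24},
    {"gripper":0,"tx":-33.5,"tz":24},
    {"gripper":0,"tx":-33.5,"tz":24},
    {"gripper":0,"tx":-33.5,"tz":24},
    {"gripper":0},
    {"gripper":0}
  ]
}}

```text
schema error: expected keys gripper, tx, ty, tz, ax, ay, az
```

Run:
```python
from h import *
st(); grab('wrist','w1'); grab('scene','s1'); zoom('s1',80,120,220,255,'s1z')
plan([(.518,-.352,.155)],tool(-.137),maxs=35)
```

```text
0.15 p [ 0.2613 -0.6219  0.2169] rv [-1.3708  0.9123 -0.9103] F [-0.   0.8  0.5] w 0.0853974521834026 j [ 1.065  0.478  0.022  1.556 -0.012  1.109 -0.083]
s1z scale 4.444444444444445
11
[{"tx": -13.6, "ty": 5.7, "tz": 31.0, "ay": 0.134}, {"tx": -17.6, "ty": 5.7, "tz": 28.9, "ay": 0.134}, {"tx": -21.3, "ty": 5.7, "tz": 26.3, "ay": 0.134}, {"tx": -24.6, "ty": 5.7, "tz": 23.2, "ay": 0.134}, {"tx": -27.5, "ty": 5.7, "tz": 19.7}, {"tx": -27.5, "ty": 5.6, "tz": 19.7}, {"tx": -27.6, "ty": 5.7, "tz": 19.7}, {"tx": -27.5, "ty": 5.6, "tz": 19.8}, {"tx": -27.6, "ty": 5.7, "tz": 19.7}, {"tx": -27.5, "ty": 5.6, "tz": 19.8}, {"tx": -27.6, "ty": 5.7, "tz": 19.7}]
end [ 0.518 -0.352  0.155]
```

View pics/w1.png

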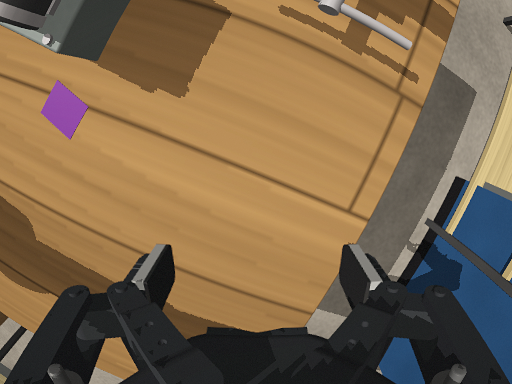

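View pics/s1z.png

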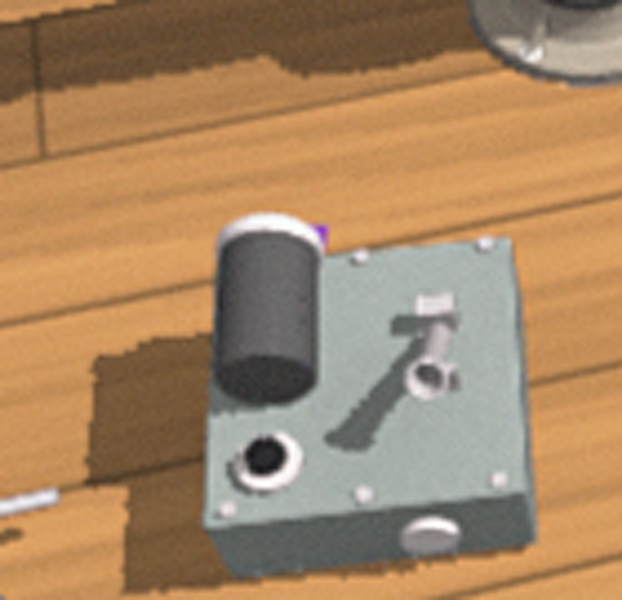

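All keys are needed in every row; the arm has not moved yet.

Call:
{"name": "jog_arm", "arguments": {
  "motion": [
    {"gripper":0,"tx":0,"ty":-43,"tz":0,"ax":0,"ay":0.134,"az":0},
    {"gripper":0,"tx":-21.5,"ty":0,"tz":35.5,"ax":0,"ay":0.134,"az":0},
    {"gripper":0,"tx":-26,"ty":0,"tz":32,"ax":0,"ay":0.134,"az":0},
    {"gripper":0,"tx":-30,"ty":0,"tz":28.5,"ax":0,"ay":0.134,"az":0},
    {"gripper":0,"tx":-33.5,"ty":0,"tz":24,"ax":0,"ay":0,"az":0},
    {"gripper":0,"tx":-33.5,"ty":0,"tz":24,"ax":0,"ay":0,"az":0},
    {"gripper":0,"tx":-33.5,"ty":0,"tz":24,"ax":0,"ay":0,"az":0},
    {"gripper":0,"tx":-33.5,"ty":0,"tz":24,"ax":0,"ay":0,"az":0},
    {"gripper":0,"tx":-33.5,"ty":0,"tz":24,"ax":0,"ay":0,"az":0},
    {"gripper":0,"tx":-33.5,"ty":0,"tz":24,"ax":0,"ay":0,"az":0},
    {"gripper":0,"tx":0,"ty":0,"tz":0,"ax":0,"ay":0,"az":0},
    {"gripper":0,"tx":0,"ty":0,"tz":0,"ax":0,"ay":0,"az":0}
  ]
}}

```text
clock: 1.45
tcp_pos: [0.5182, -0.3521, 0.2605]
orientation: [-1.142, 1.309, -1.308]
contact_force: [-1.3, -1.2, -0.3]
grip_width: -0.0001
```

Run:
```python
from h import *
st(); grab('wrist','w2'); grab('scene','s2'); zoom('s2',80,120,220,255,'s2z')
plan([(.518,-.352,.155)],tool(-.137),maxs=35)
```

```text
1.45 p [ 0.5182 -0.3521  0.2605] rv [-1.1422  1.3086 -1.3079] F [-1.3 -1.2 -0.3] w -9.021086893169818e-05 j [ 0.494  0.362  0.004  1.629 -0.002  1.151 -1.207]
s2z scale 4.444444444444445
4
[{"tx": -0.7, "ty": 26.4, "tz": 0.3, "ax": 0.001, "ay": -0.003, "az": 0.001}, {"tx": -0.7, "ty": 26.4, "tz": 0.3}, {"tx": -0.7, "ty": 26.4, "tz": 0.3}, {"tx": -0.6, "ty": 26.4, "tz": 0.3}]
end [ 0.518 -0.352  0.155]
```

View pics/w2.png

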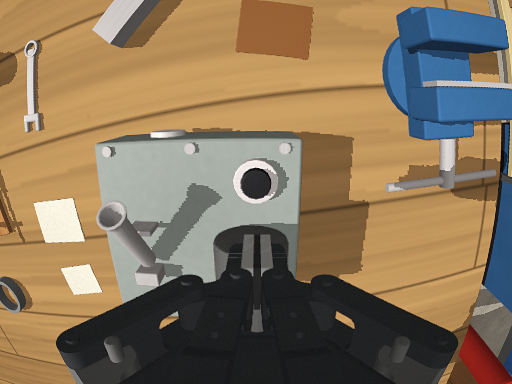

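View pics/s2z.png

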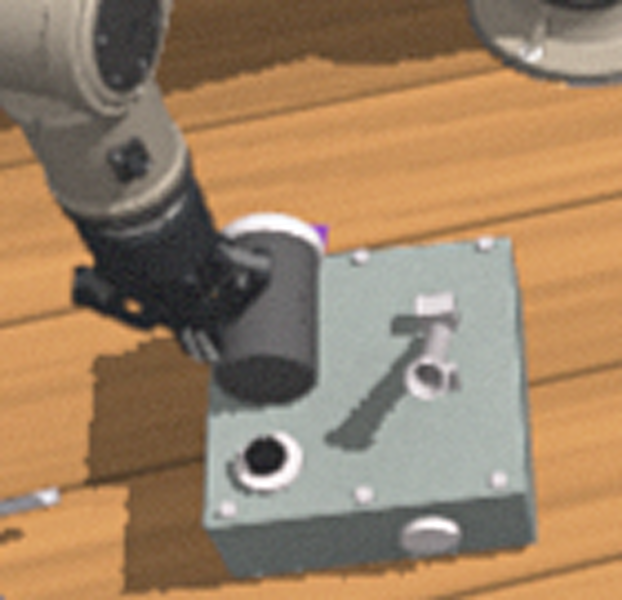

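Run:
```python
from h import *
np.set_printoptions(precision=4,suppress=True)
print('vent',plane('w2',256.5,183,.1207)); print('mouth',plane('w2',113,215,.188)); print('card',plane('w2',59,221,.002))
zoom('w2',80,130,300,290,'w2z')
```

```text
vent [ 0.5148 -0.3518  0.1207]
mouth [ 0.5214 -0.224   0.188 ]
card [0.4655 0.0088 0.002 ]
w2z scale 3.6363636363636362
```

View pics/w2z.png

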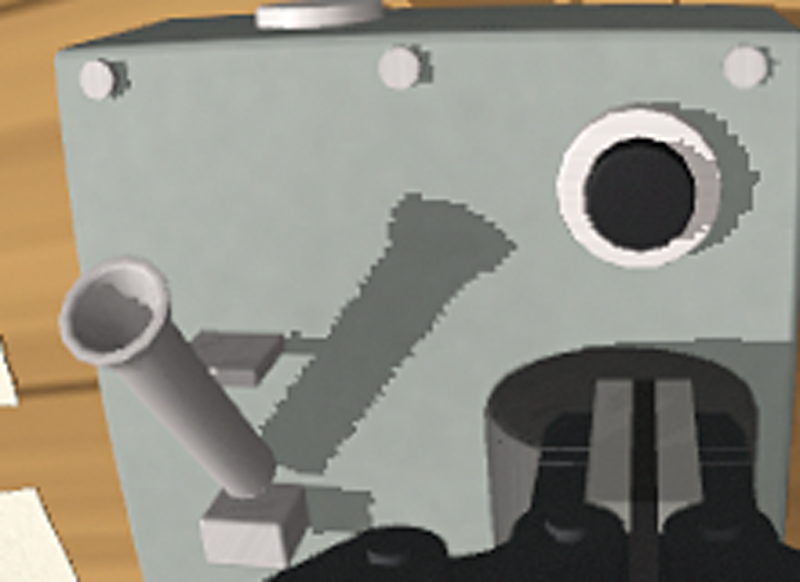

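Call:
{"name": "jog_arm", "arguments": {
  "motion": [
    {"gripper":0,"tx":0,"ty":26,"tz":0,"ax":0,"ay":0,"az":0},
    {"gripper":0,"tx":0,"ty":26,"tz":0,"ax":0,"ay":0,"az":0},
    {"gripper":0,"tx":0,"ty":26,"tz":0,"ax":0,"ay":0,"az":0},
    {"gripper":0,"tx":0,"ty":26,"tz":0,"ax":0,"ay":0,"az":0},
    {"gripper":0,"tx":0,"ty":10,"tz":0,"ax":0,"ay":0,"az":0},
    {"gripper":0,"tx":0,"ty":5,"tz":0,"ax":0,"ay":0,"az":0},
    {"gripper":0,"tx":0,"ty":0,"tz":0,"ax":0,"ay":0,"az":0}
  ]
}}

```text
clock: 2.25
tcp_pos: [0.5172, -0.3541, 0.1419]
orientation: [-1.14, 1.311, -1.311]
contact_force: [-0.8, 0.5, 0.1]
grip_width: -0.0003
```

Call:
{"name": "jog_arm", "arguments": {
  "motion": [
    {"gripper":0,"tx":0,"ty":2,"tz":0,"ax":0,"ay":0,"az":0},
    {"gripper":0,"tx":0,"ty":2,"tz":0,"ax":0,"ay":0,"az":0},
    {"gripper":0,"tx":0,"ty":2,"tz":0,"ax":0,"ay":0,"az":0},
    {"gripper":0,"tx":0,"ty":1,"tz":0,"ax":0,"ay":0,"az":0},
    {"gripper":0,"tx":0,"ty":0,"tz":0,"ax":0,"ay":0,"az":0}
  ]
}}

```text
clock: 2.75
tcp_pos: [0.5175, -0.3532, 0.1347]
orientation: [-1.141, 1.31, -1.31]
contact_force: [-0.3, 0.1, -1.0]
grip_width: -0.0002
```

Call:
{"name": "jog_arm", "arguments": {
  "motion": [
    {"gripper":0,"tx":0,"ty":2,"tz":0,"ax":0,"ay":0,"az":0},
    {"gripper":0,"tx":0,"ty":2,"tz":0,"ax":0,"ay":0,"az":0},
    {"gripper":0,"tx":0,"ty":1,"tz":0,"ax":0,"ay":0,"az":0},
    {"gripper":0,"tx":0,"ty":0,"tz":0,"ax":0,"ay":0,"az":0},
    {"gripper":0,"tx":0,"ty":0,"tz":0,"ax":0,"ay":0,"az":0}
  ]
}}

```text
clock: 3.25
tcp_pos: [0.5175, -0.3533, 0.1297]
orientation: [-1.141, 1.31, -1.31]
contact_force: [0.2, -0.1, -0.4]
grip_width: -0.0
```

Call:
{"name": "jog_arm", "arguments": {
  "motion": [
    {"gripper":0,"tx":0,"ty":1,"tz":0,"ax":0,"ay":0,"az":0},
    {"gripper":0,"tx":0,"ty":0.7,"tz":0,"ax":0,"ay":0,"az":0},
    {"gripper":0,"tx":0,"ty":0,"tz":0,"ax":0,"ay":0,"az":0}
  ]
}}

```text
clock: 3.55
tcp_pos: [0.5174, -0.3532, 0.1279]
orientation: [-1.141, 1.311, -1.31]
contact_force: [0.0, -0.1, -1.1]
grip_width: -0.0001
```

Run:
```python
from h import *
st(); grab('wrist','w3'); grab('side','d3'); zoom('w3',176,140,336,260,'w3z'); zoom('d3',235,80,345,170,'d3z')
```

```text
3.55 p [ 0.5174 -0.3532  0.1279] rv [-1.1406  1.3105 -1.3102] F [ 0.  -0.1 -1.1] w -0.00010864661399438106 j [ 0.502  0.491 -0.003  1.758  0.002  0.893 -1.211]
w3z scale 5.0
d3z scale 6.666666666666667
```

View pics/w3z.png

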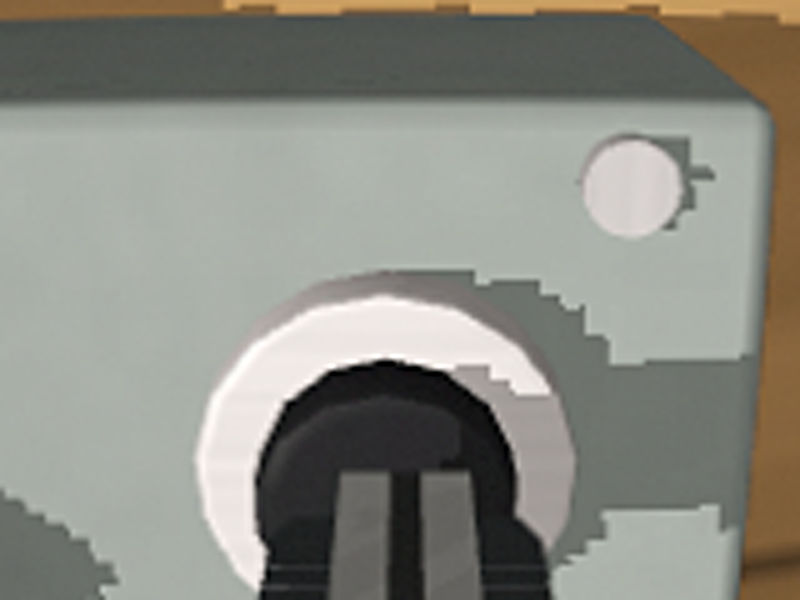

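View pics/d3z.png

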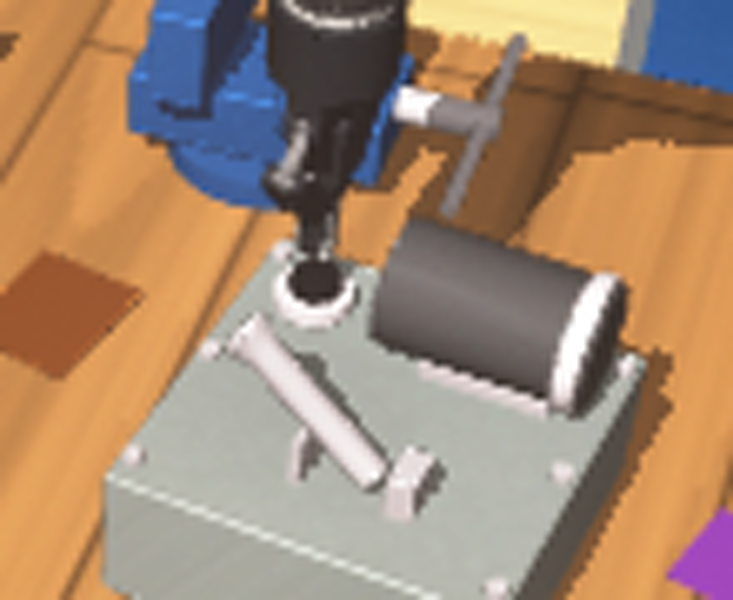

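Call:
{"name": "jog_arm", "arguments": {
  "motion": [
    {"gripper":0,"tx":0,"ty":1,"tz":0,"ax":0,"ay":0,"az":0},
    {"gripper":0,"tx":0,"ty":1,"tz":0,"ax":0,"ay":0,"az":0},
    {"gripper":0,"tx":0,"ty":0,"tz":0,"ax":0,"ay":0,"az":0}
  ]
}}

```text
clock: 3.95
tcp_pos: [0.5174, -0.3532, 0.1258]
orientation: [-1.141, 1.311, -1.31]
contact_force: [0.5, -0.3, 0.1]
grip_width: -0.0001
```

Call:
{"name": "jog_arm", "arguments": {
  "motion": [
    {"gripper":0,"tx":0,"ty":1,"tz":0,"ax":0,"ay":0,"az":0},
    {"gripper":0,"tx":0,"ty":1,"tz":0,"ax":0,"ay":0,"az":0},
    {"gripper":0,"tx":0,"ty":0,"tz":0,"ax":0,"ay":0,"az":0}
  ]
}}

```text
clock: 4.25
tcp_pos: [0.5174, -0.3532, 0.1238]
orientation: [-1.141, 1.311, -1.31]
contact_force: [-0.6, 0.7, -0.2]
grip_width: 0.0001
```

Call:
{"name": "jog_arm", "arguments": {
  "motion": [
    {"gripper":0,"tx":0,"ty":1,"tz":0,"ax":0,"ay":0,"az":0},
    {"gripper":0,"tx":0,"ty":0,"tz":0,"ax":0,"ay":0,"az":0},
    {"gripper":0,"tx":0,"ty":0,"tz":0,"ax":0,"ay":0,"az":0}
  ]
}}

```text
clock: 4.55
tcp_pos: [0.5175, -0.3532, 0.123]
orientation: [-1.141, 1.31, -1.31]
contact_force: [-0.3, -0.1, 0.5]
grip_width: 0.0002
```

Run:
```python
from h import *
o=st();print(o['moment'],o['tau']); grab('wrist','w4'); grab('scene','s4'); zoom('w4',176,140,336,260,'w4z'); zoom('s4',105,170,175,230,'s4z')
print('vent p',two(('scene0',138.9,222.2),('side0',281.8,121.6),('w2',256.5,183)))
```

```text
4.55 p [ 0.5175 -0.3532  0.123 ] rv [-1.1406  1.3103 -1.3103] F [-0.3 -0.1  0.5] w 0.00016079856221230346 j [ 0.502  0.497 -0.003  1.761  0.002  0.884 -1.211]
[ 0.00240527  0.00178275 -0.01797375] [-1.16546893e-03 -5.70006824e+01  1.28078744e+00 -2.42763966e+01
  1.05234174e-02  6.86792901e-04 -2.54662280e-05]
w4z scale 5.0
s4z scale 10.0
vent p (array([ 0.51479401, -0.35180625,  0.12081041]), [np.float64(0.0006754292440038826), np.float64(0.0006473349652708835), np.float64(2.9901071524811634e-05)])
```

View pics/w4z.png

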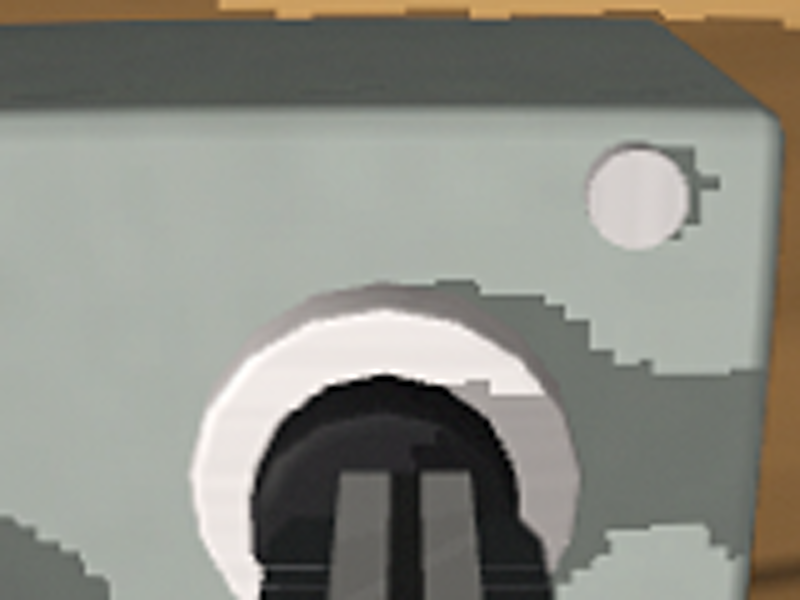

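View pics/s4z.png

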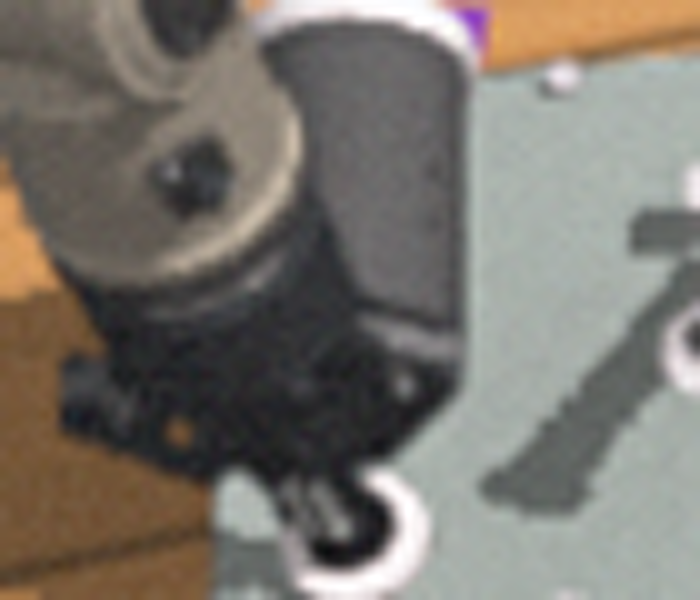

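Run:
```python
from h import *
o=get_obs();p=np.array(o['tcp_pos']);Rm=R.from_rotvec(o['orientation']).as_matrix()
for dy in (-20,-5,0,14,20):
  for dz in (-11,0,11):
    q=proj('w4',p+Rm@[0,dy/1000,dz/1000]); print(dy,dz,q,(q-[176,140])*5)
print('vent',(proj('w4',[.5148,-.3518,.1207])-[176,140])*5,(proj('w4',[.5148,-.3518,.1137])-[176,140])*5)
for z in (.1207,.1137): print([(proj('w4',np.array([.5148,-.3518,z])+.016*np.array([np.cos(a),np.sin(a),0]))-[176,140])*5 for a in (0,1.57,-1.57)])
print(get_obs()['qvel'])
```

```text
-20 -11 [256.2772595  274.20506389] [401.38629749 671.02531946]
-20 0 [256.25480172 256.18154194] [401.27400862 580.9077097 ]
-20 11 [256.23200095 236.87046524] [401.16000474 484.35232621]
-5 -11 [256.29705854 260.33287345] [401.48529269 601.66436723]
-5 0 [256.27761642 243.27641346] [401.38808211 516.3820673 ]
-5 11 [256.25801035 225.19335635] [401.29005175 425.96678177]
0 -11 [256.30308272 256.16209096] [401.5154136  580.81045479]
0 0 [256.28449713 239.42273653] [401.42248563 497.11368267]
0 11 [256.26578826 221.72946345] [401.32894128 408.64731725]
14 -11 [256.31860468 245.51868297] [401.5930234  527.59341483]
14 0 [256.30210214 229.6409001 ] [401.51051071 448.20450052]
14 11 [256.28555721 212.98191332] [401.42778604 364.90956659]
20 -11 [256.32470463 241.37547974] [401.62352314 506.87739868]
20 0 [256.30897378 225.8526659 ] [401.5448689  429.26332948]
20 11 [256.2932242  209.61081803] [401.46612102 348.05409014]
vent [392.07076011 510.52433876] [392.44647179 485.20252561]
[array([372.11494289, 384.65866085]), array([257.76567607, 526.47138422]), array([527.85477672, 492.87920127])]
[array([373.26544723, 363.06427225]), array([262.86548304, 500.83366801]), array([523.3644264 , 468.11595462])]
[-0.0002173   0.00030948 -0.00178654  0.00208874  0.00101588 -0.00042321
 -0.00093168]
```

Run:
```python
from h import *
out=[]
for t in ('w3','w4'):
    im=load(t)['im'][195:265,206:306].astype(float); im=np.clip(im*3.0,0,255).astype(np.uint8)
    out.append(cv2.resize(im[:,:,::-1],None,fx=6,fy=6,interpolation=cv2.INTER_NEAREST)[:300])
cv2.imwrite('pics/c1.png',np.vstack(out))
```

```text
(no output)
```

View pics/c1.png

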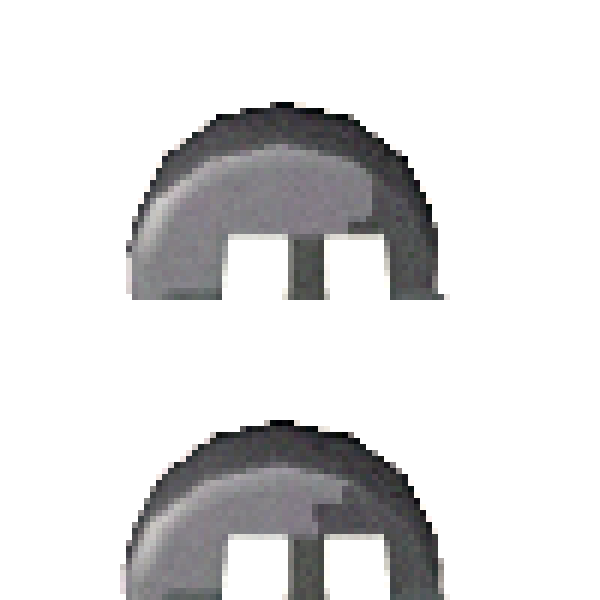

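Run:
```python
from h import *
np.set_printoptions(precision=1,suppress=True)
o=get_obs();p=np.array(o['tcp_pos']);Rm=R.from_rotvec(o['orientation']).as_matrix()
grab('side','d4'); grab('scene','s5')
for t,b in (('s5',(120,205,160,235)),('d4',(262,95,302,125))):
  im=load(t)['im'][b[1]:b[3],b[0]:b[2]].astype(float)
  im=cv2.resize(np.clip(im*1.6,0,255).astype(np.uint8)[:,:,::-1],None,fx=20,fy=20,interpolation=cv2.INTER_NEAREST)
  for dy,c in ((0,(0,255,0)),(14,(0,0,255))):
    for dz in (-11,11):
      q=(proj(t,p+Rm@[0,dy/1000,dz/1000])-b[:2]+.5)*20; cv2.circle(im,tuple(int(x) for x in q),5,c,-1)
  for z,c in ((.1207,(255,0,0)),(.1137,(255,255,0))):
    P=np.array([(proj(t,np.array([.5148,-.3518,z])+.016*np.array([np.cos(a),np.sin(a),0]))-b[:2]+.5)*20 for a in np.linspace(0,6.28,40)])
    cv2.polylines(im,[P.astype(np.int32)],True,c,2)
  cv2.imwrite(f'pics/{t}o.png',im)
```

```text
(no output)
```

View pics/s5o.png

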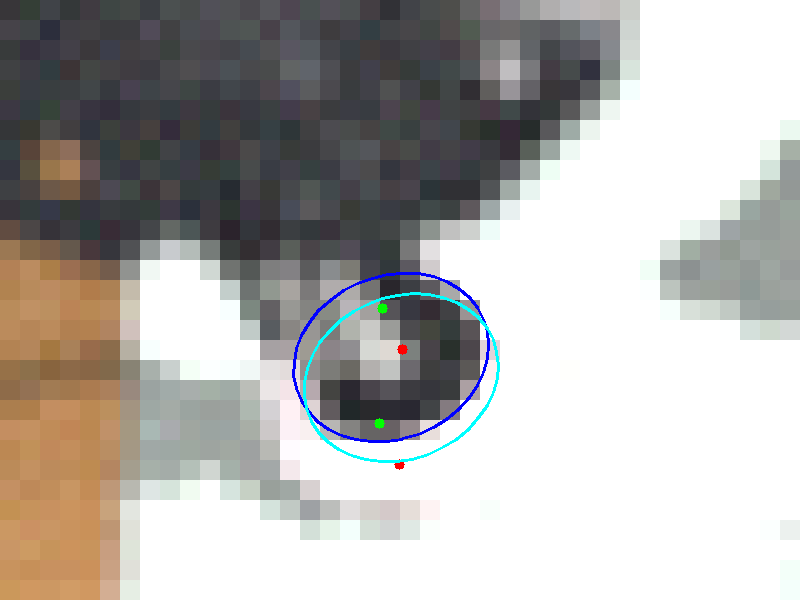

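View pics/d4o.png

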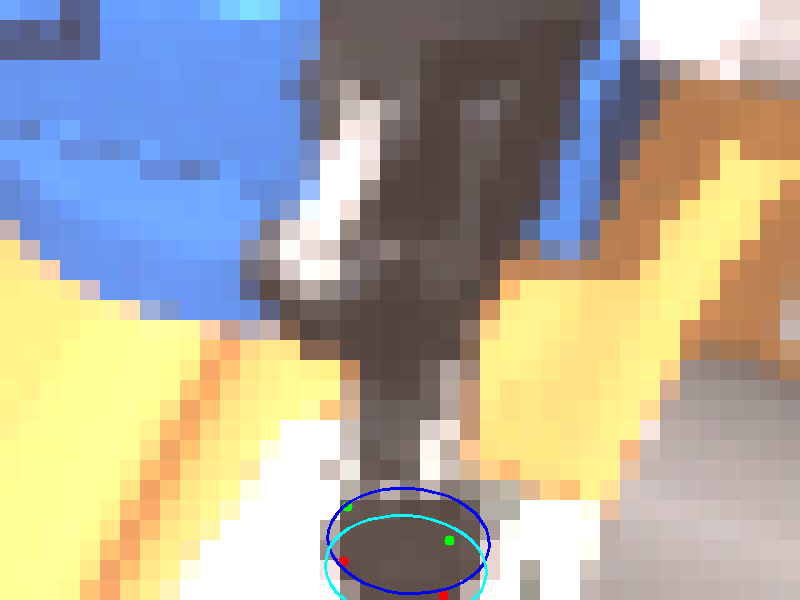

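Call:
{"name": "jog_arm", "arguments": {
  "motion": [
    {"gripper":0,"tx":0,"ty":1,"tz":0,"ax":0,"ay":0,"az":0},
    {"gripper":0,"tx":0,"ty":1,"tz":0,"ax":0,"ay":0,"az":0},
    {"gripper":0,"tx":0,"ty":1,"tz":0,"ax":0,"ay":0,"az":0}
  ]
}}

```text
clock: 5.05
tcp_pos: [0.5174, -0.3532, 0.1199]
orientation: [-1.141, 1.31, -1.31]
contact_force: [0.4, -0.5, -0.5]
grip_width: 0.0001
```

Call:
{"name": "jog_arm", "arguments": {
  "motion": [
    {"gripper":0,"tx":0,"ty":1,"tz":0,"ax":0,"ay":0,"az":0},
    {"gripper":0,"tx":0,"ty":1,"tz":0,"ax":0,"ay":0,"az":0},
    {"gripper":0,"tx":0,"ty":1,"tz":0,"ax":0,"ay":0,"az":0}
  ]
}}

```text
clock: 5.35
tcp_pos: [0.5175, -0.3532, 0.1169]
orientation: [-1.141, 1.31, -1.31]
contact_force: [-0.4, 0.2, -0.6]
grip_width: -0.0
```

Run:
```python
from h import *
st(); grab('wrist','w5')
out=[]
for t in ('w4','w5'):
    im=load(t)['im'][195:265,206:306].astype(float); im=np.clip(im*3.0,0,255).astype(np.uint8)
    out.append(cv2.resize(im[:,:,::-1],None,fx=6,fy=6,interpolation=cv2.INTER_NEAREST)[:300])
cv2.imwrite('pics/c2.png',np.vstack(out))
```

```text
5.35 p [ 0.5175 -0.3532  0.1169] rv [-1.1406  1.3103 -1.3103] F [-0.4  0.2 -0.6] w -7.550694596101728e-06 j [ 0.502  0.504 -0.004  1.765  0.002  0.872 -1.212]
```

View pics/c2.png

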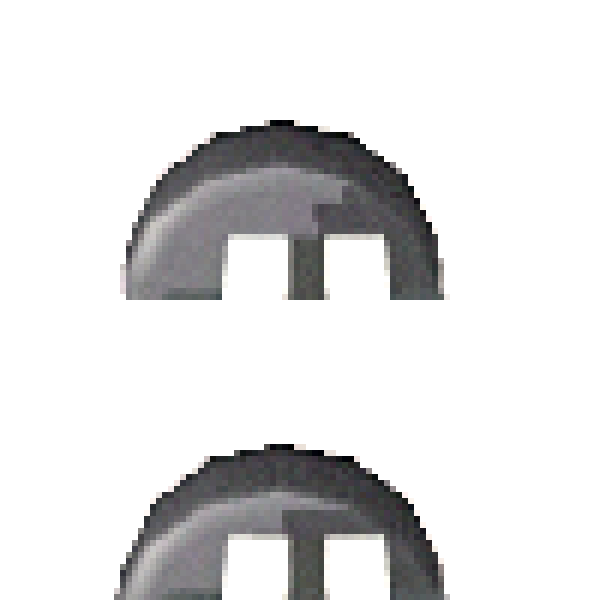

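Call:
{"name": "jog_arm", "arguments": {
  "motion": [
    {"gripper":0,"tx":0,"ty":1,"tz":0,"ax":0,"ay":0,"az":0},
    {"gripper":0,"tx":0,"ty":1,"tz":0,"ax":0,"ay":0,"az":0},
    {"gripper":0,"tx":0,"ty":1,"tz":0,"ax":0,"ay":0,"az":0}
  ]
}}

```text
clock: 5.7
tcp_pos: [0.5175, -0.3533, 0.114]
orientation: [-1.141, 1.31, -1.31]
contact_force: [-0.4, -0.2, 2.2]
grip_width: 0.0002
```

Call:
{"name": "jog_arm", "arguments": {
  "motion": [
    {"gripper":0,"tx":0,"ty":1,"tz":0,"ax":0,"ay":0,"az":0},
    {"gripper":0,"tx":0,"ty":1,"tz":0,"ax":0,"ay":0,"az":0},
    {"gripper":0,"tx":0,"ty":0,"tz":0,"ax":0,"ay":0,"az":0}
  ]
}}

```text
clock: 6.0
tcp_pos: [0.5175, -0.3533, 0.1121]
orientation: [-1.141, 1.31, -1.31]
contact_force: [-0.7, -0.1, 3.0]
grip_width: 0.0001
```

Run:
```python
from h import *
st(); grab('wrist','w6')
out=[]
for t in ('w5','w6'):
    im=load(t)['im'][195:265,206:306].astype(float); im=np.clip(im*3.0,0,255).astype(np.uint8)
    out.append(cv2.resize(im[:,:,::-1],None,fx=6,fy=6,interpolation=cv2.INTER_NEAREST)[:300])
cv2.imwrite('pics/c3.png',np.vstack(out)); zoom('w6',176,140,336,260,'w6z')
```

```text
6.0 p [ 0.5175 -0.3533  0.1121] rv [-1.1406  1.3102 -1.3104] F [-0.7 -0.1  3. ] w 0.00013753441523031983 j [ 0.502  0.51  -0.004  1.769  0.002  0.863 -1.212]
w6z scale 5.0
```

View pics/c3.png

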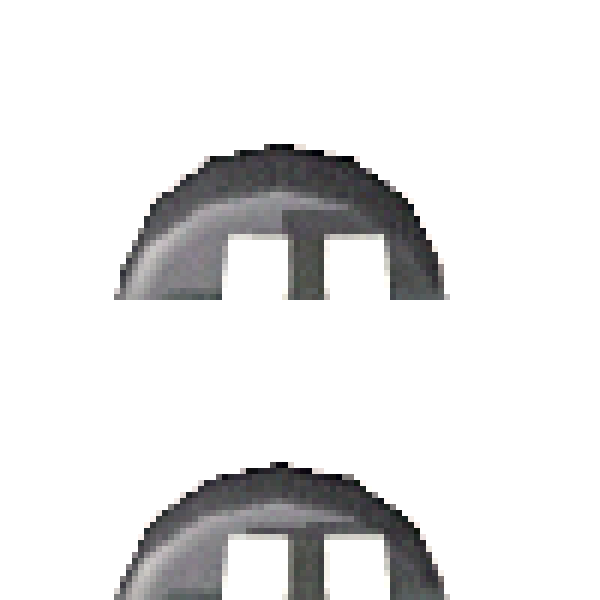

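View pics/w6z.png

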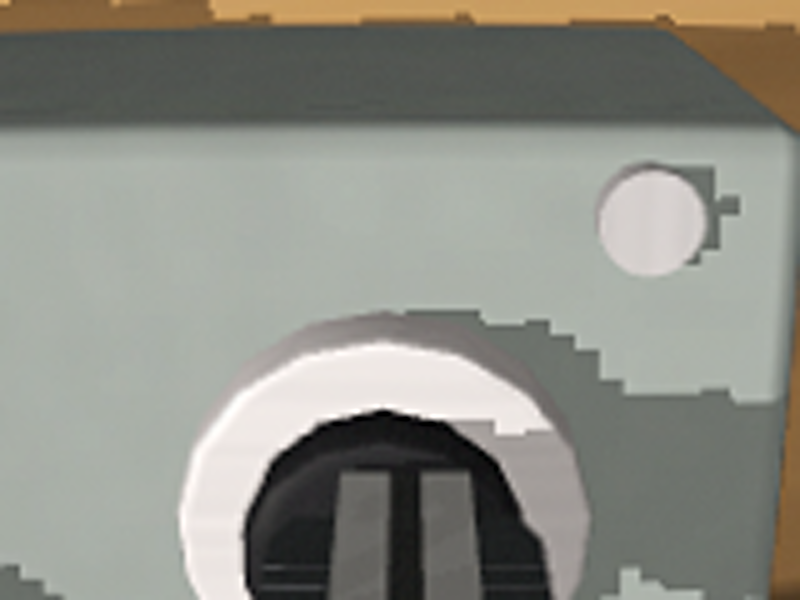

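Call:
{"name": "jog_arm", "arguments": {
  "motion": [
    {"gripper":0,"tx":0,"ty":1,"tz":0,"ax":0,"ay":0,"az":0},
    {"gripper":0,"tx":0,"ty":1,"tz":0,"ax":0,"ay":0,"az":0},
    {"gripper":0,"tx":0,"ty":1,"tz":0,"ax":0,"ay":0,"az":0},
    {"gripper":0,"tx":0,"ty":0,"tz":0,"ax":0,"ay":0,"az":0}
  ]
}}

```text
clock: 6.45
tcp_pos: [0.5175, -0.3533, 0.109]
orientation: [-1.141, 1.31, -1.31]
contact_force: [-1.5, 0.6, 4.5]
grip_width: -0.0004
```

Call:
{"name": "jog_arm", "arguments": {
  "motion": [
    {"gripper":0,"tx":0,"ty":1,"tz":0,"ax":0,"ay":0,"az":0},
    {"gripper":0,"tx":0,"ty":0,"tz":0,"ax":0,"ay":0,"az":0}
  ]
}}

```text
clock: 6.65
tcp_pos: [0.5175, -0.3533, 0.108]
orientation: [-1.141, 1.31, -1.31]
contact_force: [-1.8, 0.2, 4.7]
grip_width: 0.0003
```

Call:
{"name": "jog_arm", "arguments": {
  "motion": [
    {"gripper":0,"tx":0,"ty":1,"tz":0,"ax":0,"ay":0,"az":0},
    {"gripper":0,"tx":0,"ty":0,"tz":0,"ax":0,"ay":0,"az":0}
  ]
}}

```text
clock: 6.85
tcp_pos: [0.5175, -0.3533, 0.1075]
orientation: [-1.141, 1.31, -1.31]
contact_force: [-3.3, 1.5, 7.6]
grip_width: 0.0001
```

Call:
{"name": "jog_arm", "arguments": {
  "motion": [
    {"gripper":0,"tx":0,"ty":1,"tz":0,"ax":0,"ay":0,"az":0},
    {"gripper":0,"tx":0,"ty":0.5,"tz":0,"ax":0,"ay":0,"az":0},
    {"gripper":0,"tx":0,"ty":0,"tz":0,"ax":0,"ay":0,"az":0},
    {"gripper":0,"tx":0,"ty":0,"tz":0,"ax":0,"ay":0,"az":0}
  ]
}}

```text
clock: 7.25
tcp_pos: [0.5176, -0.3533, 0.1073]
orientation: [-1.14, 1.31, -1.311]
contact_force: [-5.5, 4.0, 16.4]
grip_width: 0.0002
```

Run:
```python
from h import *
st(); grab('wrist','w7');zoom('w7',176,140,336,260,'w7z')
```

```text
7.25 p [ 0.5176 -0.3533  0.1073] rv [-1.1402  1.3099 -1.3109] F [-5.5  4.  16.4] w 0.0002184603677714133 j [ 0.503  0.516 -0.004  1.772  0.003  0.853 -1.212]
w7z scale 5.0
```

View pics/w7z.png

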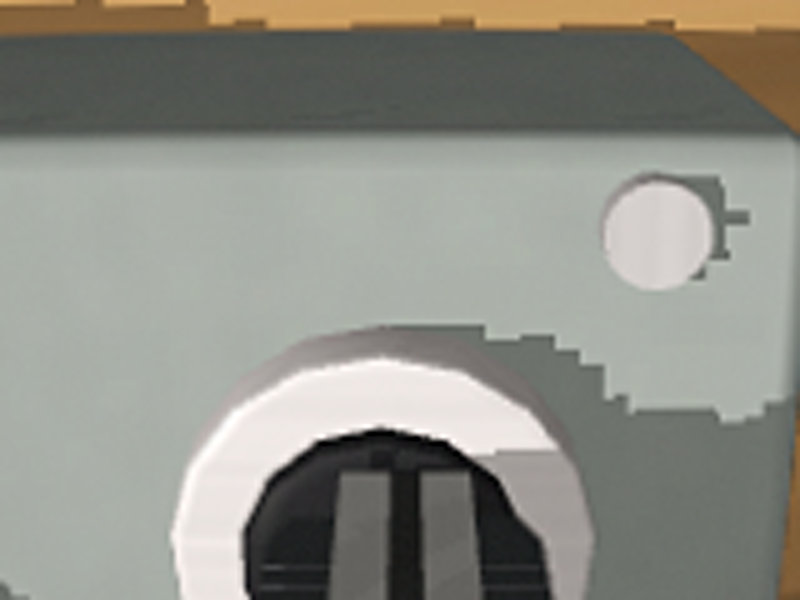

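Call:
{"name": "jog_arm", "arguments": {
  "motion": [
    {"gripper":0,"tx":0,"ty":-2,"tz":0,"ax":0,"ay":0,"az":0},
    {"gripper":0,"tx":0,"ty":-5,"tz":0,"ax":0,"ay":0,"az":0},
    {"gripper":0,"tx":0,"ty":-10,"tz":0,"ax":0,"ay":0,"az":0},
    {"gripper":0,"tx":0,"ty":-30,"tz":0,"ax":0,"ay":0,"az":0},
    {"gripper":0,"tx":0,"ty":-40,"tz":0,"ax":0,"ay":0,"az":0},
    {"gripper":0,"tx":0,"ty":-40,"tz":0,"ax":0,"ay":0,"az":0},
    {"gripper":0,"tx":0,"ty":-40,"tz":0,"ax":0,"ay":0,"az":0},
    {"gripper":0,"tx":0,"ty":0,"tz":0,"ax":0,"ay":0,"az":0},
    {"gripper":0,"tx":0,"ty":0,"tz":0,"ax":0,"ay":0,"az":0}
  ]
}}

```text
clock: 8.2
tcp_pos: [0.5178, -0.3534, 0.2735]
orientation: [-1.14, 1.309, -1.312]
contact_force: [-0.6, 0.3, -0.6]
grip_width: -0.0
```

Run:
```python
from h import *
st(); grab('wrist','w8');grab('scene','s8');grab('side','d8');zoom('w8',96,120,336,280,'w8z');zoom('s8',80,150,180,225,'s8z');zoom('d8',240,60,340,135,'d8z')
```

```text
8.2 p [ 0.5178 -0.3534  0.2735] rv [-1.1399  1.3085 -1.3118] F [-0.6  0.3 -0.6] w -1.205083133136809e-07 j [ 0.495  0.352  0.006  1.613 -0.002  1.174 -1.208]
w8z scale 3.3333333333333335
s8z scale 8.0
d8z scale 8.0
```

View pics/w8z.png

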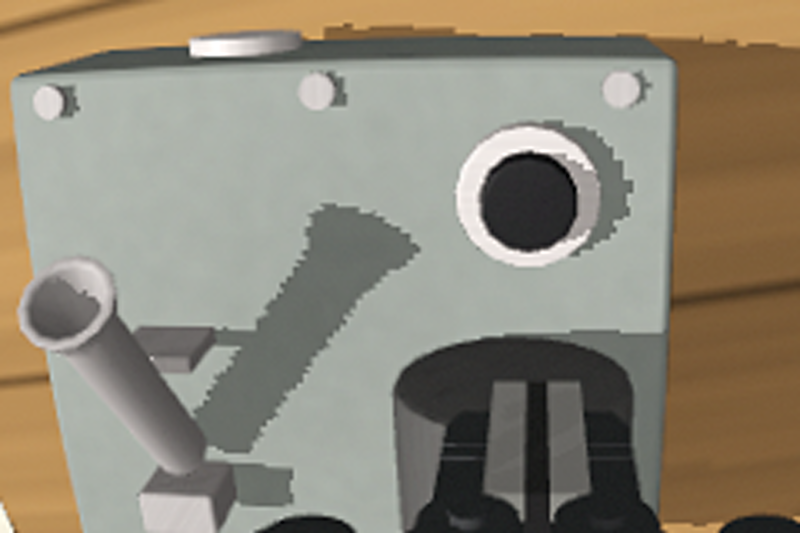

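View pics/s8z.png

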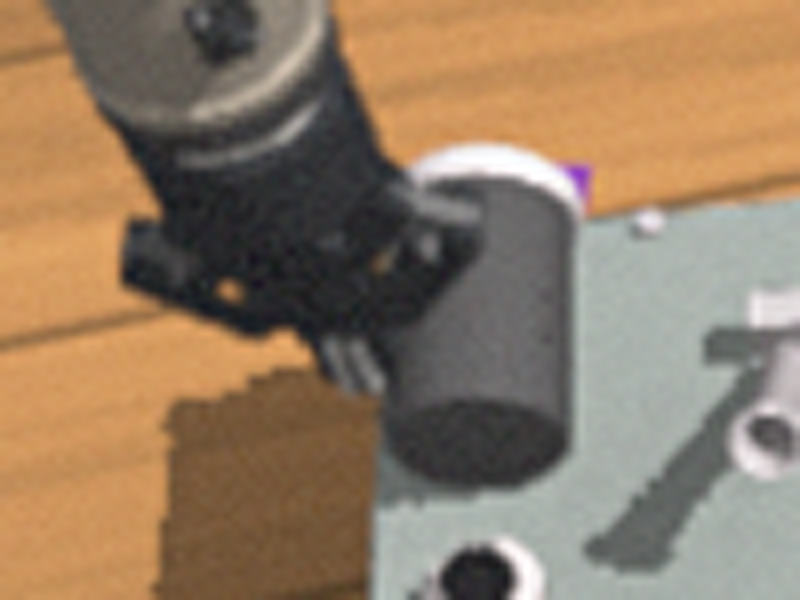

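View pics/d8z.png

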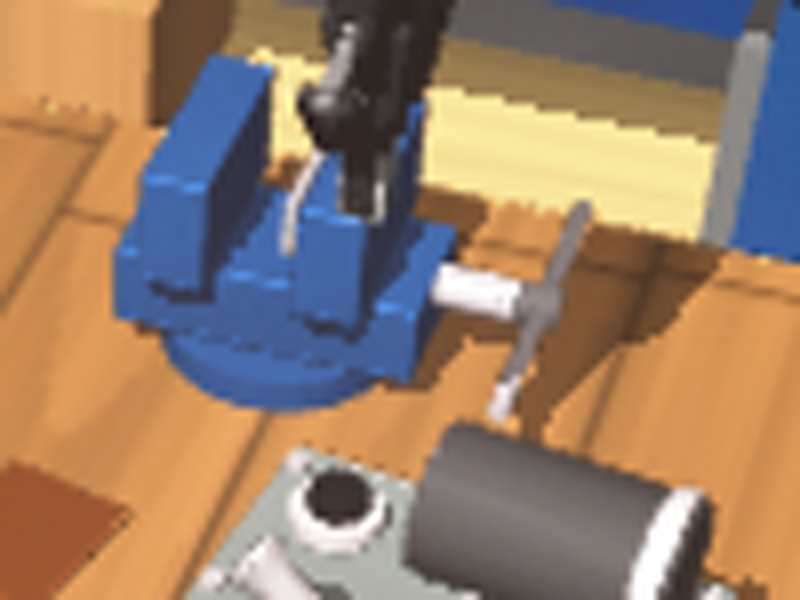

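Run:
```python
from h import *
np.set_printoptions(precision=4,suppress=True)
print(two(('s8',123.5,198),('d8',284.5,86.6)))
print(proj('s8',[.5178,-.3534,.2595]),proj('d8',[.5178,-.3534,.2595]))
d=load('w8')
print(two(('w8',97+530/3.333,120+201/3.333),('scene0',138.9,222.2)), two(('w8',97+530/3.333,120+201/3.333),('side0',281.8,121.6)), plane('w8',96+530/3.333,120+201/3.333,.1207))
print('mouth w8',plane('w8',96+68/3.333,120+304/3.333,.188),'w2',plane('w2',80+116/3.636,130+312/3.636,.188))
print('lidbolts? corner far right',plane('w8',96+672/3.333,120+60/3.333,.105),'far left',plane('w8',96+14/3.33,120+75/3.33,.105))
```

```text
(array([ 0.5184, -0.3601,  0.2782]), [np.float64(0.0018805013785312876), np.float64(0.001880501378531484)])
[127.8663 201.0956] [284.1474  91.6599]
(array([ 0.5142, -0.3525,  0.1207]), [np.float64(0.0002478927854093798), np.float64(0.00024789278540937723)]) (array([ 0.5148, -0.3524,  0.12  ]), [np.float64(0.0006464463602864967), np.float64(0.0006464463602865727)]) [ 0.5145 -0.3516  0.1207]
mouth w8 [ 0.5208 -0.2225  0.188 ] w2 [ 0.5208 -0.2226  0.188 ]
lidbolts? corner far right [ 0.5516 -0.4038  0.105 ] far left [ 0.5842 -0.1741  0.105 ]
```

Run:
```python
from h import *
plan([(.46,-.22,.33)],tool(-.137))
```

```text
4
[{"tx": -30.9, "ty": -14.7, "tz": -18.6, "ax": 0.003, "ay": -0.001, "az": -0.001}, {"tx": -30.9, "ty": -14.8, "tz": -18.6}, {"tx": -30.9, "ty": -14.8, "tz": -18.6}, {"tx": -31.0, "ty": -14.8, "tz": -18.5}]
end [ 0.46 -0.22  0.33]
```

Call:
{"name": "jog_arm", "arguments": {
  "motion": [
    {"gripper":0,"tx":-31,"ty":-15,"tz":-18.5,"ax":0,"ay":0,"az":0},
    {"gripper":0,"tx":-31,"ty":-15,"tz":-18.5,"ax":0,"ay":0,"az":0},
    {"gripper":0,"tx":-31,"ty":-15,"tz":-18.5,"ax":0,"ay":0,"az":0},
    {"gripper":0,"tx":-31,"ty":-15,"tz":-18.5,"ax":0,"ay":0,"az":0},
    {"gripper":85,"tx":0,"ty":0,"tz":0,"ax":0,"ay":0,"az":0},
    {"gripper":85,"tx":0,"ty":0,"tz":0,"ax":0,"ay":0,"az":0},
    {"gripper":85,"tx":0,"ty":0,"tz":0,"ax":0,"ay":0,"az":0}
  ]
}}

```text
clock: 9.05
tcp_pos: [0.4609, -0.2211, 0.3313]
orientation: [-1.141, 1.313, -1.31]
contact_force: [-0.2, -0.1, -0.3]
grip_width: 0.0431
```

Run:
```python
from h import *
st(); grab('wrist','w9');zoom('w9',186,100,346,220,'w9z')
```

```text
9.05 p [ 0.4609 -0.2211  0.3313] rv [-1.1413  1.3127 -1.3101] F [-0.2 -0.1 -0.3] w 0.04313298723976067 j [ 0.376  0.116 -0.056  1.786  0.007  1.243 -1.392]
w9z scale 5.0
```

View pics/w9.png

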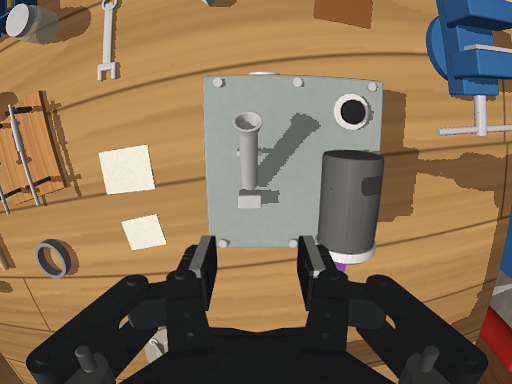

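View pics/w9z.png

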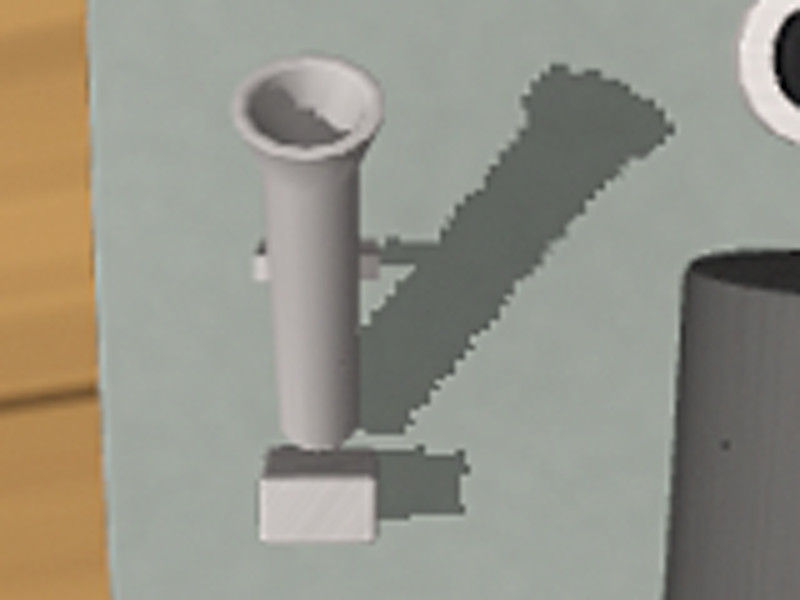

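Run:
```python
from h import *
np.set_printoptions(precision=4,suppress=True)
W=lambda x,y:('w9',186+(x+.5)/5-.5,100+(y+.5)/5-.5)
m=W(309,107)
print('mouth',plane(*m,.188)); 
S=('scene0',110+383.5/5.714-.5,150+312.5/5.714-.5); D=('side0',235+248.5/6.667-.5,100+198.5/6.667-.5)
print(two(m,S),two(m,D),two(m,S,D))
for z in (.12,.125,.13): print('axis low',plane(*W(319,425),z))
print('neck',plane(*W(315,200),.17))
print('motor front? lid corners', [plane('w9',*p,.105) for p in [(205,75),(382,83.5)]])
print('vent',plane('w9',351,112,.1207), 'card',plane('w9',127,170,.002))
print('rack rod', plane('w9',10,106,.065))
```

```text
mouth [ 0.5208 -0.2206  0.188 ]
(array([ 0.5205, -0.2186,  0.1871]), [np.float64(0.0019973359623915153), np.float64(0.001997335962391581)]) (array([ 0.5203, -0.2207,  0.1863]), [np.float64(0.0004510456246881564), np.float64(0.00045104562468807375)]) (array([ 0.5202, -0.2188,  0.1874]), [np.float64(0.0018811731862553183), np.float64(0.002200416900098048), np.float64(0.0008620573162660598)])
axis low [ 0.4377 -0.2088  0.12  ]
axis low [ 0.439  -0.2092  0.125 ]
axis low [ 0.4403 -0.2095  0.13  ]
neck [ 0.5001 -0.2183  0.17  ]
motor front? lid corners [array([ 0.5845, -0.1729,  0.105 ]), array([ 0.5485, -0.4022,  0.105 ])]
vent [ 0.5141 -0.3483  0.1207] card [0.4646 0.0103 0.002 ]
rack rod [0.6347 0.2046 0.065 ]
```

Run:
```python
from h import *
plan([(.545,.302,.25)],tool(.093),maxs=49)
```

```text
11
[{"tx": -48.2, "ty": 7.4, "tz": 1.0, "ax": 0.001, "ay": -0.116}, {"tx": -47.7, "ty": 7.4, "tz": 6.5, "ax": 0.001, "ay": -0.116}, {"tx": -46.7, "ty": 7.4, "tz": 12.0}, {"tx": -46.7, "ty": 7.4, "tz": 12.0}, {"tx": -46.7, "ty": 7.4, "tz": 12.0}, {"tx": -46.6, "ty": 7.4, "tz": 12.0}, {"tx": -46.7, "ty": 7.4, "tz": 12.0}, {"tx": -46.6, "ty": 7.4, "tz": 12.0}, {"tx": -46.7, "ty": 7.4, "tz": 12.0}, {"tx": -46.6, "ty": 7.4, "tz": 11.9}, {"tx": -46.7, "ty": 7.4, "tz": 12.0}]
end [0.545 0.302 0.25 ]
```

Call:
{"name": "jog_arm", "arguments": {
  "motion": [
    {"gripper":85,"tx":-48,"ty":7.4,"tz":1,"ax":0,"ay":-0.116,"az":0},
    {"gripper":85,"tx":-47.7,"ty":7.4,"tz":6.5,"ax":0,"ay":-0.116,"az":0},
    {"gripper":85,"tx":-46.7,"ty":7.4,"tz":12,"ax":0,"ay":0,"az":0},
    {"gripper":85,"tx":-46.7,"ty":7.4,"tz":12,"ax":0,"ay":0,"az":0},
    {"gripper":85,"tx":-46.7,"ty":7.4,"tz":12,"ax":0,"ay":0,"az":0},
    {"gripper":85,"tx":-46.7,"ty":7.4,"tz":12,"ax":0,"ay":0,"az":0},
    {"gripper":85,"tx":-46.7,"ty":7.4,"tz":12,"ax":0,"ay":0,"az":0},
    {"gripper":85,"tx":-46.7,"ty":7.4,"tz":12,"ax":0,"ay":0,"az":0},
    {"gripper":85,"tx":-46.7,"ty":7.4,"tz":12,"ax":0,"ay":0,"az":0},
    {"gripper":85,"tx":-46.7,"ty":7.4,"tz":12,"ax":0,"ay":0,"az":0},
    {"gripper":85,"tx":-46.7,"ty":7.4,"tz":12,"ax":0,"ay":0,"az":0},
    {"gripper":85,"tx":0,"ty":0,"tz":0,"ax":0,"ay":0,"az":0}
  ]
}}

```text
clock: 10.3
tcp_pos: [0.5428, 0.3104, 0.2481]
orientation: [-1.256, 1.139, -1.129]
contact_force: [-1.4, 0.6, 0.4]
grip_width: 0.085
```

Call:
{"name": "jog_arm", "arguments": {
  "motion": [
    {"gripper":85,"tx":0,"ty":0,"tz":0,"ax":0,"ay":0,"az":0},
    {"gripper":85,"tx":0,"ty":0,"tz":0,"ax":0,"ay":0,"az":0}
  ]
}}

```text
clock: 10.5
tcp_pos: [0.5454, 0.3013, 0.2501]
orientation: [-1.253, 1.142, -1.142]
contact_force: [0.7, -0.6, 0.5]
grip_width: 0.0849
```

Run:
```python
from h import *
st(); grab('wrist','w10')
```

```text
10.5 p [0.5454 0.3013 0.2501] rv [-1.2529  1.1418 -1.1423] F [ 0.7 -0.6  0.5] w 0.08489029875356578 j [-0.299  0.397 -0.408  1.625  0.169  1.156 -2.227]
```

View pics/w10.png

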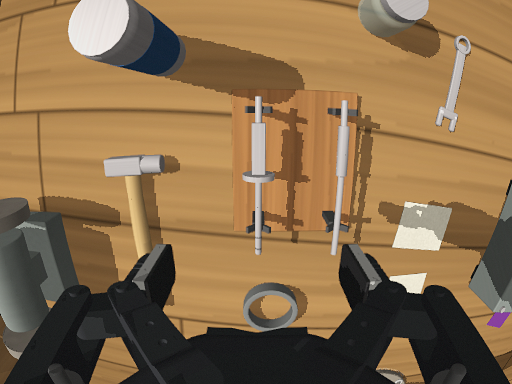

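Run:
```python
from h import *
np.set_printoptions(precision=4,suppress=True)
a=plane('w10',258,253,.065);b=plane('w10',258.5,97,.065);h=plane('w10',258.8,149,.065);c=plane('w10',258.5,180,.065)
print(a,b,h,c,np.linalg.norm(b-a),np.arctan2(*(b-a)[1::-1]))
u=(b-a)/np.linalg.norm(b-a); g=a+.136*u; print('grip',g, 'mid-based', (a+b)/2+.038*u)
plan([(.573,.302,.15),(.573,.302,.075)],tool(.093))
```

```text
[0.4375 0.2892 0.065 ] [0.63   0.3064 0.065 ] [0.5705 0.3006 0.065 ] [0.5338 0.2976 0.065 ] 0.19328396522455785 0.0889643453818874
grip [0.5729 0.3013 0.065 ] mid-based [0.5716 0.3012 0.065 ]
5
[{"tx": 0.5, "ty": 33.5, "tz": 9.2, "ay": -0.002, "az": 0.001}, {"tx": 0.5, "ty": 33.6, "tz": 9.2}, {"tx": 0.6, "ty": 33.5, "tz": 9.1}, {"ty": 37.5}, {"ty": 37.5}]
end [0.573 0.302 0.075]
```

Call:
{"name": "jog_arm", "arguments": {
  "motion": [
    {"gripper":85,"tx":0.5,"ty":33.5,"tz":9,"ax":0,"ay":0,"az":0},
    {"gripper":85,"tx":0.5,"ty":33.5,"tz":9,"ax":0,"ay":0,"az":0},
    {"gripper":85,"tx":0,"ty":33.5,"tz":9,"ax":0,"ay":0,"az":0},
    {"gripper":85,"tx":0,"ty":37.5,"tz":0,"ax":0,"ay":0,"az":0},
    {"gripper":85,"tx":0,"ty":37.5,"tz":0,"ax":0,"ay":0,"az":0},
    {"gripper":85,"tx":0,"ty":0,"tz":0,"ax":0,"ay":0,"az":0},
    {"gripper":85,"tx":0,"ty":0,"tz":0,"ax":0,"ay":0,"az":0}
  ]
}}

```text
clock: 11.25
tcp_pos: [0.5722, 0.3036, 0.0763]
orientation: [-1.252, 1.141, -1.142]
contact_force: [0.6, 0.8, 0.6]
grip_width: 0.0851
```

Run:
```python
from h import *
st(); grab('wrist','w11'); grab('side','d11');zoom('d11',160,200,270,290,'d11z');zoom('w11',156,120,366,300,'w11z')
```

```text
11.25 p [0.5722 0.3036 0.0763] rv [-1.2518  1.1409 -1.1415] F [0.6 0.8 0.6] w 0.08507805489669995 j [-0.327  0.612 -0.359  1.716  0.269  0.863 -2.281]
d11z scale 6.666666666666667
w11z scale 3.3333333333333335
```

View pics/w11z.png

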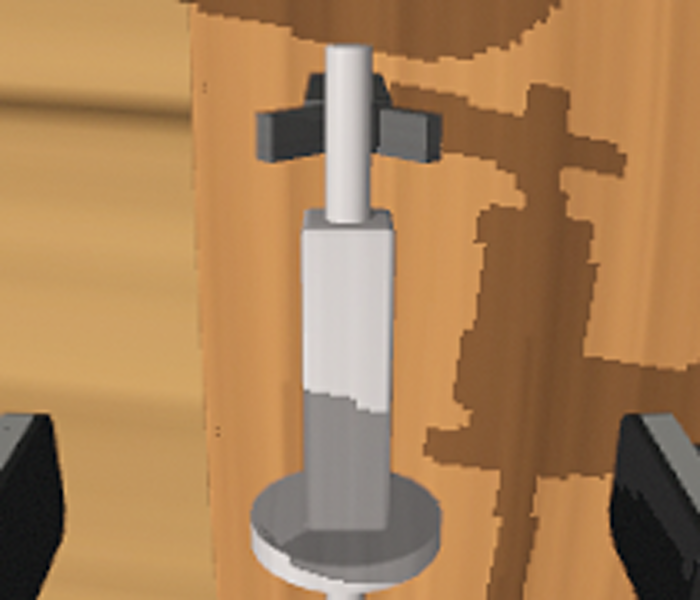

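View pics/d11z.png

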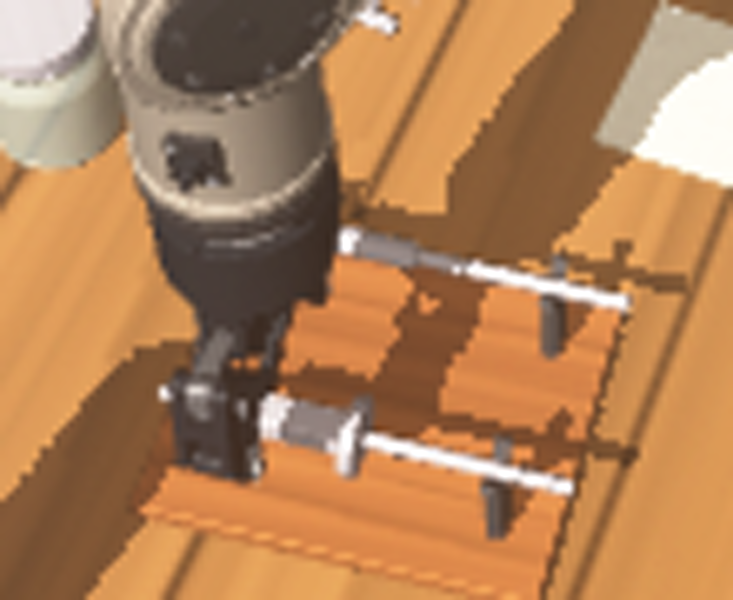

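Run:
```python
from h import *
np.set_printoptions(precision=4,suppress=True)
o=get_obs();p=np.array(o['tcp_pos']);Rm=R.from_rotvec(o['orientation']).as_matrix()
def planen(tag,u,v,P,n):
    a,q=ray(tag,u,v);return a+q*np.dot(P-a,n)/np.dot(q,n)
n=Rm[:,0]; 
for off in (-.0425,-.057):
  for px in [(178,470),(240,478),(213,475)]:
    q=planen('d11',160+px[0]/6.667-.4,200+px[1]/6.667-.4,p+n*off,n); print(off,px,q,'tool',Rm.T@(q-p)*1000)
# wrist view: finger tip corners
for px,off in [((50,418),-.0425),((625,418),.0425)]:
    q=planen('w11',156+px[0]/3.333-.4,120+px[1]/3.333-.4,p+n*off,n); print(px,'tool',Rm.T@(q-p)*1000)
q=proj('w11',[.5725,.302,.065]);print((q-[156,120])*3.333)
```

```text
-0.0425 (178, 470) [0.6008 0.3504 0.0842] tool [-42.5     -5.6964  31.5659]
-0.0425 (240, 478) [0.5712 0.3476 0.0908] tool [-42.5    -12.4009   1.8965]
-0.0425 (213, 475) [0.5841 0.3488 0.0874] tool [-42.5     -9.0191  14.8086]
-0.057 (178, 470) [0.5902 0.3639 0.1151] tool [-57.     -36.6826  22.4353]
-0.057 (240, 478) [0.5616 0.3613 0.1215] tool [-57.     -43.1816  -6.3249]
-0.057 (213, 475) [0.5741 0.3624 0.1183] tool [-57.     -39.9035   6.1914]
(50, 418) tool [-42.5    -19.6574   5.3093]
(625, 418) tool [ 42.5    -30.0229  10.4027]
[343.3328 370.0794]
```

Call:
{"name": "jog_arm", "arguments": {
  "motion": [
    {"gripper":85,"tx":0.8,"ty":15,"tz":0,"ax":0,"ay":0,"az":0},
    {"gripper":85,"tx":0.7,"ty":15,"tz":0,"ax":0,"ay":0,"az":0},
    {"gripper":85,"tx":0,"ty":6,"tz":0,"ax":0,"ay":0,"az":0},
    {"gripper":85,"tx":0,"ty":0,"tz":0,"ax":0,"ay":0,"az":0},
    {"gripper":85,"tx":0,"ty":0,"tz":0,"ax":0,"ay":0,"az":0}
  ]
}}

```text
clock: 11.85
tcp_pos: [0.5716, 0.3034, 0.0394]
orientation: [-1.253, 1.14, -1.14]
contact_force: [0.7, 0.2, 0.0]
grip_width: 0.0853
```

Run:
```python
from h import *
st(); grab('wrist','w12'); grab('side','d12');zoom('d12',160,200,270,290,'d12z');zoom('w12',156,120,366,300,'w12z')
```

```text
11.85 p [0.5716 0.3034 0.0394] rv [-1.2526  1.14   -1.1396] F [0.7 0.2 0. ] w 0.08530397846617241 j [-0.337  0.658 -0.345  1.735  0.292  0.8   -2.297]
d12z scale 6.666666666666667
w12z scale 3.3333333333333335
```

View pics/w12z.png

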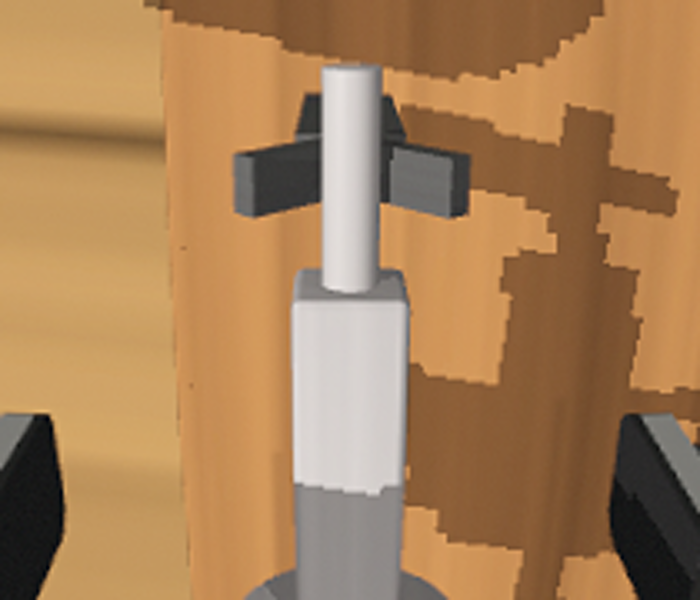

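View pics/d12z.png

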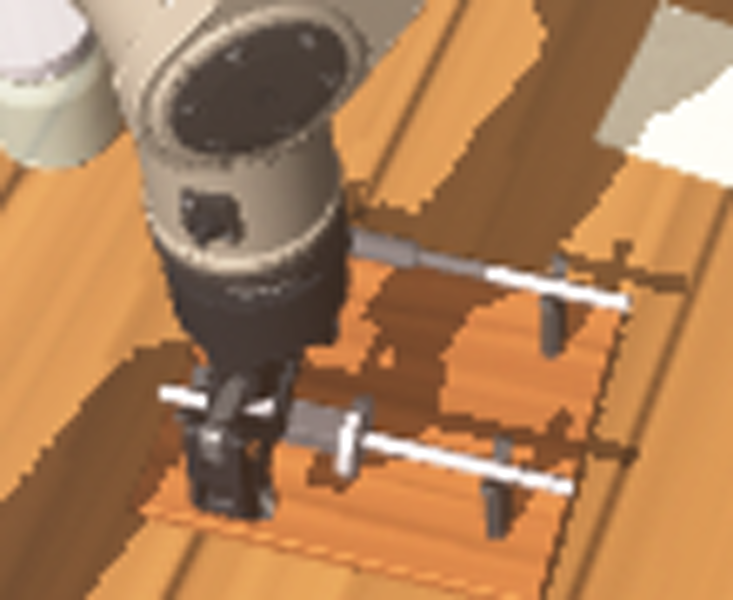

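Call:
{"name": "jog_arm", "arguments": {
  "motion": [
    {"gripper":85,"tx":2,"ty":0,"tz":0.5,"ax":0,"ay":0,"az":0},
    {"gripper":40,"tx":0,"ty":0,"tz":0,"ax":0,"ay":0,"az":0},
    {"gripper":40,"tx":0,"ty":0,"tz":0,"ax":0,"ay":0,"az":0},
    {"gripper":40,"tx":0,"ty":0,"tz":0,"ax":0,"ay":0,"az":0},
    {"gripper":40,"tx":0,"ty":0,"tz":0,"ax":0,"ay":0,"az":0},
    {"gripper":40,"tx":0,"ty":0,"tz":0,"ax":0,"ay":0,"az":0}
  ],
  "newtons": 60
}}

```text
clock: 12.55
tcp_pos: [0.5724, 0.3014, 0.0396]
orientation: [-1.252, 1.14, -1.14]
contact_force: [0.4, -0.2, -0.3]
grip_width: 0.0401
```

Run:
```python
from h import *
st(); grab('wrist','w13');zoom('w13',156,120,366,300,'w13z')
```

```text
12.55 p [0.5724 0.3014 0.0396] rv [-1.252   1.1398 -1.1398] F [ 0.4 -0.2 -0.3] w 0.04005202097008619 j [-0.334  0.657 -0.345  1.735  0.292  0.8   -2.294]
w13z scale 3.3333333333333335
```

View pics/w13z.png

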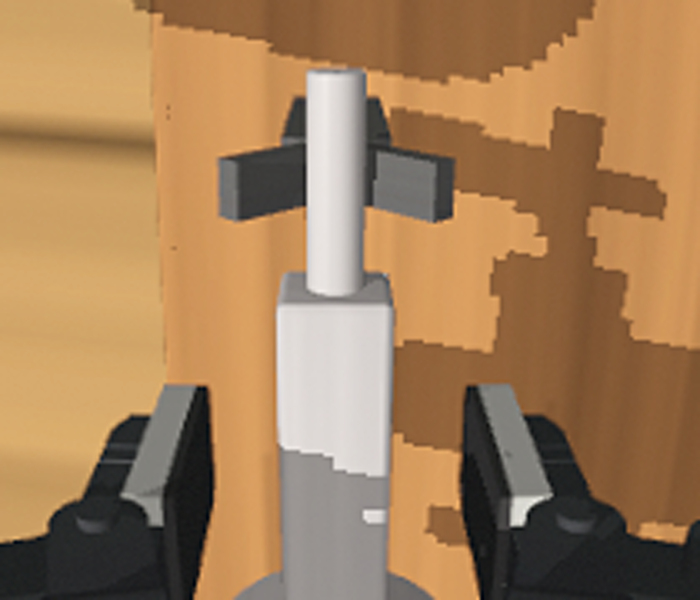

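Run:
```python
from h import *
np.set_printoptions(precision=2,suppress=True)
o=get_obs();p=np.array(o['tcp_pos']);Rm=R.from_rotvec(o['orientation']).as_matrix()
for P in [(208,388),(465,388),(163,520),(512,520)]:
  a,q=ray('w13',156+P[0]/3.333-.4,120+P[1]/3.333-.4); a=Rm.T@(a-p)*1000;q=Rm.T@q; t=(11-a[2])/q[2]; print(P,a+q*t)
```

```text
(208, 388) [-19.26 -19.34  11.  ]
(465, 388) [ 19.5  -19.41  11.  ]
(163, 520) [-20.23 -56.51  11.  ]
(512, 520) [ 20.69 -56.57  11.  ]
```

Call:
{"name": "jog_arm", "arguments": {
  "motion": [
    {"gripper":40,"tx":0,"ty":3,"tz":0,"ax":0,"ay":0,"az":0},
    {"gripper":40,"tx":0,"ty":3.5,"tz":0,"ax":0,"ay":0,"az":0},
    {"gripper":40,"tx":0,"ty":0,"tz":0,"ax":0,"ay":0,"az":0},
    {"gripper":10,"tx":0,"ty":0,"tz":0,"ax":0,"ay":0,"az":0},
    {"gripper":10,"tx":0,"ty":0,"tz":0,"ax":0,"ay":0,"az":0},
    {"gripper":10,"tx":0,"ty":0,"tz":0,"ax":0,"ay":0,"az":0},
    {"gripper":10,"tx":0,"ty":0,"tz":0,"ax":0,"ay":0,"az":0},
    {"gripper":10,"tx":0,"ty":0,"tz":0,"ax":0,"ay":0,"az":0}
  ],
  "newtons": 70
}}

```text
clock: 13.4
tcp_pos: [0.5724, 0.3018, 0.0333]
orientation: [-1.251, 1.14, -1.14]
contact_force: [-0.3, 1.8, 0.4]
grip_width: 0.015
```

Run:
```python
from h import *
np.set_printoptions(precision=2,suppress=True)
o=st(); grab('wrist','w14');zoom('w14',156,120,366,300,'w14z')
```

```text
13.4 p [0.57 0.3  0.03] rv [-1.25  1.14 -1.14] F [-0.3  1.8  0.4] w 0.015041387378770706 j [-0.34  0.67 -0.34  1.74  0.3   0.79 -2.3 ]
w14z scale 3.3333333333333335
```

View pics/w14z.png

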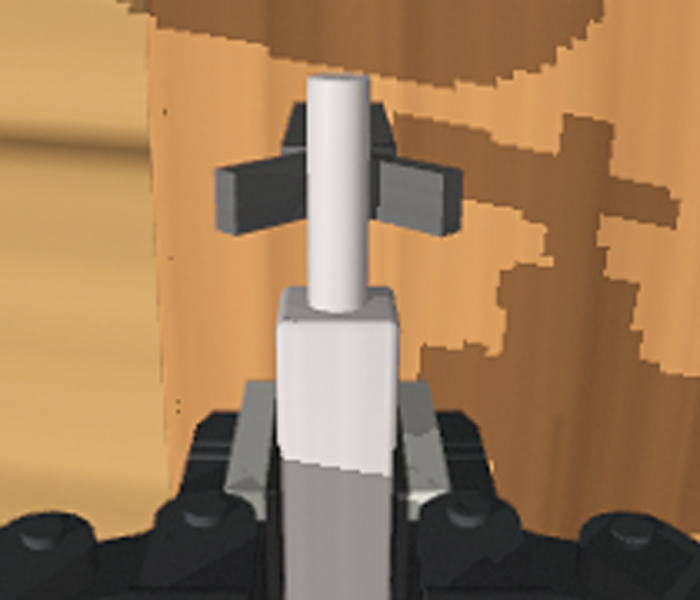

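Call:
{"name": "jog_arm", "arguments": {
  "motion": [
    {"gripper":10,"tx":0,"ty":-5,"tz":0,"ax":0,"ay":0,"az":0},
    {"gripper":10,"tx":0,"ty":-10,"tz":0,"ax":0,"ay":0,"az":0},
    {"gripper":10,"tx":0,"ty":-20,"tz":0,"ax":0,"ay":0,"az":0},
    {"gripper":10,"tx":0,"ty":-30,"tz":0,"ax":0,"ay":0,"az":0},
    {"gripper":10,"tx":0,"ty":-35,"tz":0,"ax":0,"ay":0,"az":0},
    {"gripper":10,"tx":0,"ty":-35,"tz":0,"ax":0,"ay":0,"az":0},
    {"gripper":10,"tx":0,"ty":-35,"tz":0,"ax":0,"ay":0,"az":0},
    {"gripper":10,"tx":0,"ty":-35,"tz":0,"ax":0,"ay":0,"az":0},
    {"gripper":10,"tx":0,"ty":-25,"tz":0,"ax":0,"ay":0,"az":0},
    {"gripper":10,"tx":0,"ty":-10,"tz":0,"ax":0,"ay":0,"az":0},
    {"gripper":10,"tx":0,"ty":0,"tz":0,"ax":0,"ay":0,"az":0},
    {"gripper":10,"tx":0,"ty":0,"tz":0,"ax":0,"ay":0,"az":0}
  ]
}}

```text
clock: 14.65
tcp_pos: [0.5718, 0.3007, 0.2717]
orientation: [-1.254, 1.141, -1.14]
contact_force: [-0.0, -0.0, -0.9]
grip_width: 0.0148
```

Run:
```python
from h import *
o=st(); grab('wrist','w15');grab('scene','s15');grab('side','d15')
plan([(.65,-.05,.31),(.667,-.24,.30)],tool(-.138,.698),maxs=40,maxr=.1)
```

```text
14.65 p [0.5718 0.3007 0.2717] rv [-1.2542  1.1405 -1.14  ] F [-0.  -0.  -0.9] w 0.014811353303074327 j [-0.288  0.42  -0.404  1.542  0.172  1.217 -2.198]
15
[{"tx": 35.7, "ty": -3.8, "tz": 4.5, "ax": 0.087, "ay": 0.028, "az": -0.01}, {"tx": 35.5, "ty": -3.0, "tz": 5.8, "ax": 0.087, "ay": 0.028, "az": -0.01}, {"tx": 35.4, "ty": -2.1, "tz": 7.0, "ax": 0.087, "ay": 0.028, "az": -0.01}, {"tx": 35.2, "ty": -1.1, "tz": 8.2, "ax": 0.087, "ay": 0.028, "az": -0.01}, {"tx": 35.0, "tz": 9.2, "ax": 0.087, "ay": 0.028, "az": -0.01}, {"tx": 34.7, "ty": 1.1, "tz": 10.1, "ax": 0.087, "ay": 0.028, "az": -0.01}, {"tx": 34.4, "ty": 2.4, "tz": 10.9, "ax": 0.087, "ay": 0.028, "az": -0.01}, {"tx": 34.0, "ty": 3.7, "tz": 11.6, "ax": 0.087, "ay": 0.028, "az": -0.01}, {"tx": 33.6, "ty": 5.1, "tz": 12.2}, {"tx": 33.7, "ty": 5.2, "tz": 12.1}, {"tx": 37.2, "ty": 7.1, "tz": 5.3}, {"tx": 37.1, "ty": 7.1, "tz": 5.3}, {"tx": 37.2, "ty": 7.1, "tz": 5.4}, {"tx": 37.1, "ty": 7.1, "tz": 5.3}, {"tx": 37.2, "ty": 7.0, "tz": 5.4}]
end [ 0.667 -0.24   0.3  ]
```

View pics/s15.png

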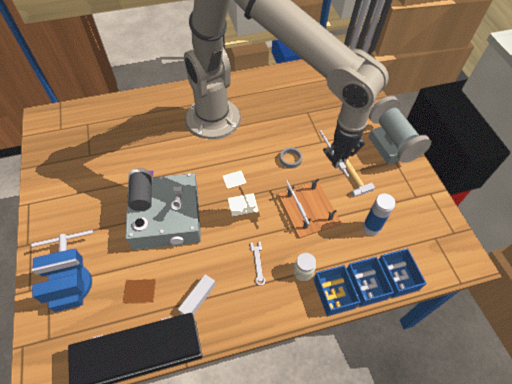

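View pics/d15.png

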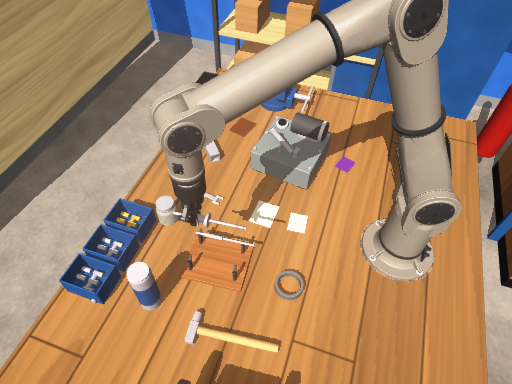

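View pics/w15.png

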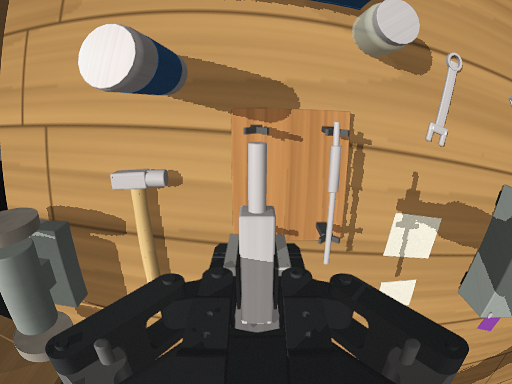

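Run:
```python
from h import *
zoom('s15',300,115,360,160,'s15z');zoom('d15',165,195,255,255,'d15z')
```

```text
s15z scale 13.333333333333334
d15z scale 8.88888888888889
```

View pics/s15z.png

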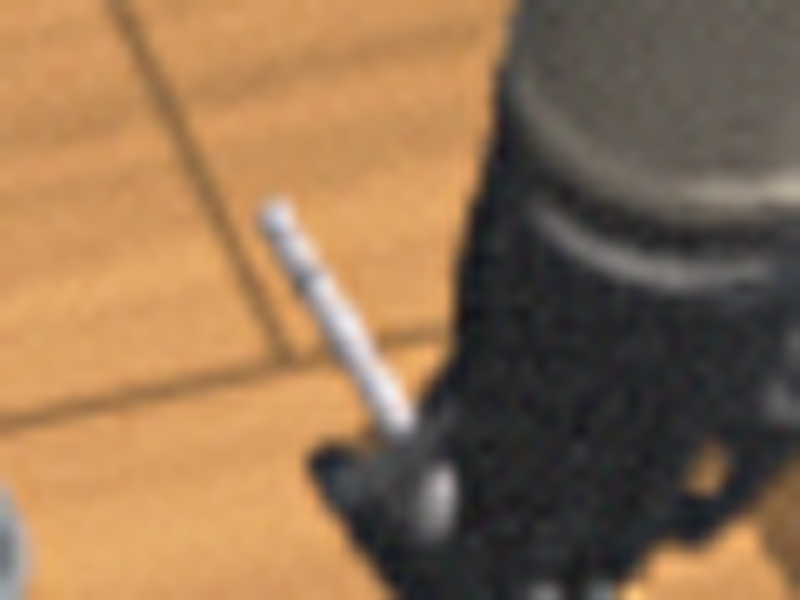

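View pics/d15z.png

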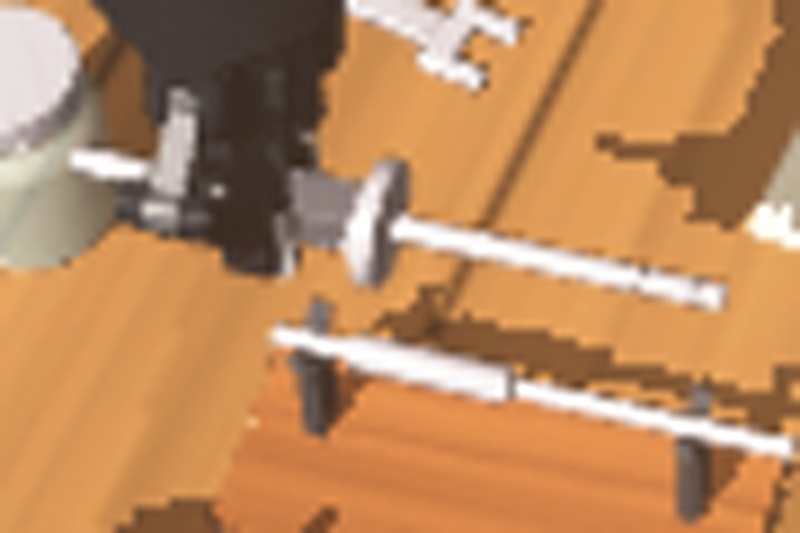

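Run:
```python
from h import *
np.set_printoptions(precision=4,suppress=True)
o=get_obs();p=np.array(o['tcp_pos']);Rm=R.from_rotvec(o['orientation']).as_matrix()
s=lambda x,y:('s15',300+(x+.5)/13.333-.5,115+(y+.5)/13.333-.5)
d=lambda x,y:('d15',165+(x+.5)/8.889-.5,195+(y+.5)/8.889-.5)
t,e=two(s(272,205),d(723,297));print('tip',t,e,'tool',Rm.T@(t-p)*1000)
r,e2=two(s(306,282),d(640,278));print('ring',r,e2,'tool',Rm.T@(r-p)*1000)
c,e3=two(s(405,428),d(400,228));print('near collar?',c,e3,'tool',Rm.T@(c-p)*1000)
pe=d(75,155);print(pe)
# pin end in side: intersect with tool plane x = tip x
for tag,u,v in [pe,d(400,228),d(723,297)]:
  a,q=ray(tag,u,v);a=Rm.T@(a-p)*1000;q=Rm.T@q;print(a+q*(0-a[0])/q[0])
a,q=ray('w15',257,143);a=Rm.T@(a-p)*1000;q=Rm.T@q;print('w pin',a+q*(59-a[2])/q[2]) 
print(Rm)
```

```text
tip [0.4356 0.2893 0.3042] [np.float64(0.0002950760184260818), np.float64(0.0002950760184258428)] tool [  -1.3097  -32.646  -136.6218]
ring [0.4602 0.2897 0.3024] [np.float64(0.00077610500854359), np.float64(0.0007761050085438105)] tool [   0.6324  -30.9063 -112.1237]
near collar? [0.5231 0.2965 0.312 ] [np.float64(0.008595080607140987), np.float64(0.008595080607140947)] tool [ -0.2936 -40.6987 -48.9081]
('d15', 172.99364382945214, 211.99353133085836)
[  0.     -32.4531  59.4226]
[  0.     -30.4402 -39.8674]
[   0.      -30.2923 -136.013 ]
w pin [  0.3829 -32.8592  59.    ]
[[ 0.0937 -0.0028  0.9956]
 [-0.9956 -0.0017  0.0937]
 [ 0.0014 -1.     -0.0029]]
```

Call:
{"name": "jog_arm", "arguments": {
  "motion": [
    {"gripper":10,"tx":35.5,"ty":-4,"tz":4.5,"ax":0.087,"ay":0.028,"az":-0.01},
    {"gripper":10,"tx":35.5,"ty":-3,"tz":6,"ax":0.087,"ay":0.028,"az":-0.01},
    {"gripper":10,"tx":35.5,"ty":-2,"tz":7,"ax":0.087,"ay":0.028,"az":-0.01},
    {"gripper":10,"tx":35,"ty":-1,"tz":8,"ax":0.087,"ay":0.028,"az":-0.01},
    {"gripper":10,"tx":35,"ty":0,"tz":9,"ax":0.087,"ay":0.028,"az":-0.01},
    {"gripper":10,"tx":34.5,"ty":1,"tz":10,"ax":0.087,"ay":0.028,"az":-0.01},
    {"gripper":10,"tx":34.5,"ty":2.5,"tz":11,"ax":0.087,"ay":0.028,"az":-0.01},
    {"gripper":10,"tx":34,"ty":3.5,"tz":11.5,"ax":0.087,"ay":0.028,"az":-0.01},
    {"gripper":10,"tx":33.5,"ty":5,"tz":12,"ax":0,"ay":0,"az":0},
    {"gripper":10,"tx":33.5,"ty":5,"tz":12,"ax":0,"ay":0,"az":0},
    {"gripper":10,"tx":0,"ty":0,"tz":0,"ax":0,"ay":0,"az":0},
    {"gripper":10,"tx":0,"ty":0,"tz":0,"ax":0,"ay":0,"az":0}
  ]
}}

```text
clock: 16.0
tcp_pos: [0.6493, -0.0498, 0.3105]
orientation: [-0.643, 0.744, -1.59]
contact_force: [-0.3, 0.6, -1.1]
grip_width: 0.0151
```

Run:
```python
from h import *
o=st()
M=np.array([.5205,-.2195,.188]);Rt=tool(-.138,.698);t=Rt[:,2]
tgt=M+(.136+.03)*t+.032*Rt[:,1]; print(tgt)
plan([tgt+[0,0,.03]],Rt,maxs=40,maxr=.1)
```

```text
16.0 p [ 0.6493 -0.0498  0.3105] rv [-0.643   0.7436 -1.5902] F [-0.3  0.6 -1.1] w 0.015120175372564432 j [ 0.026  0.065 -0.131  2.079  0.487  0.353 -2.218]
[ 0.66683882 -0.23982394  0.27016986]
5
[{"tx": 37.1, "ty": 7.2, "tz": 5.5, "ax": 0.001, "ay": -0.004, "az": 0.001}, {"tx": 37.2, "ty": 7.2, "tz": 5.3}, {"tx": 37.2, "ty": 7.2, "tz": 5.3}, {"tx": 37.1, "ty": 7.2, "tz": 5.4}, {"tx": 37.2, "ty": 7.1, "tz": 5.3}]
end [ 0.6668 -0.2398  0.3002]
```

Call:
{"name": "jog_arm", "arguments": {
  "motion": [
    {"gripper":10,"tx":37,"ty":7,"tz":5.5,"ax":0.001,"ay":-0.004,"az":0.001},
    {"gripper":10,"tx":37,"ty":7,"tz":5.5,"ax":0,"ay":0,"az":0},
    {"gripper":10,"tx":37,"ty":7,"tz":5.5,"ax":0,"ay":0,"az":0},
    {"gripper":10,"tx":37,"ty":7,"tz":5.5,"ax":0,"ay":0,"az":0},
    {"gripper":10,"tx":37,"ty":7,"tz":5,"ax":0,"ay":0,"az":0},
    {"gripper":10,"tx":0,"ty":0,"tz":0,"ax":0,"ay":0,"az":0},
    {"gripper":10,"tx":0,"ty":0,"tz":0,"ax":0,"ay":0,"az":0}
  ]
}}

```text
clock: 16.7
tcp_pos: [0.6671, -0.2377, 0.3008]
orientation: [-0.645, 0.741, -1.586]
contact_force: [-0.6, 1.1, -1.5]
grip_width: 0.0147
```

Run:
```python
from h import *
o=st()
M=np.array([.5205,-.2195,.188]);Rt=tool(-.138,.698);t=Rt[:,2]
tgt=M+(.136+.03)*t+.032*Rt[:,1]; print(tgt)
plan([tgt],Rt,maxs=30,maxr=.1)
for n in('scene','side','wrist'): grab(n,n+'16')
zoom('scene16',130,150,220,217,'s16z');zoom('side16',220,80,320,155,'d16z')
```

```text
16.7 p [ 0.6671 -0.2377  0.3008] rv [-0.6446  0.7405 -1.5857] F [-0.6  1.1 -1.5] w 0.014724584093063302 j [ 0.52   0.192 -0.241  1.957 -0.195  0.314 -1.243]
[ 0.66683882 -0.23982394  0.27016986]
2
[{"tx": 1.1, "ty": 11.7, "tz": -9.8, "ay": 0.001, "az": -0.002}, {"tx": 1.0, "ty": 11.8, "tz": -9.9}]
end [ 0.6668 -0.2398  0.2701]
s16z scale 8.88888888888889
d16z scale 8.0
```

View pics/s16z.png

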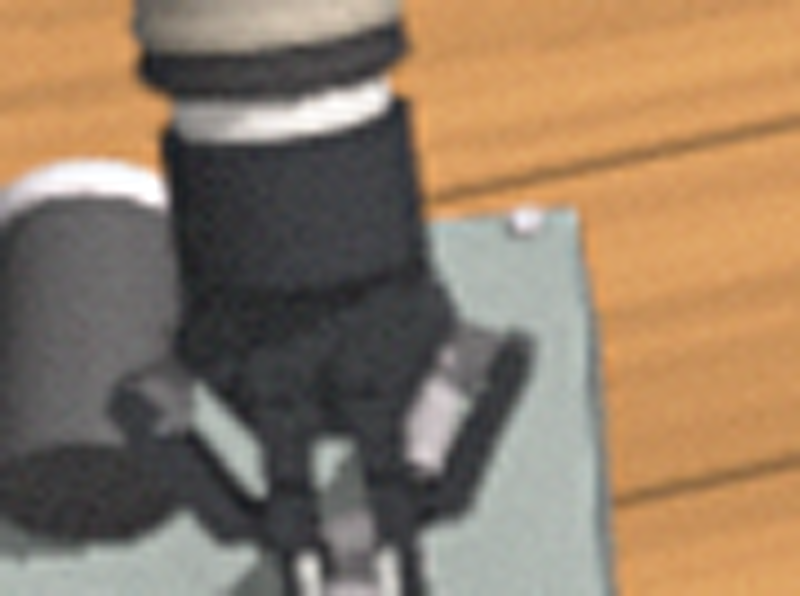

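View pics/d16z.png

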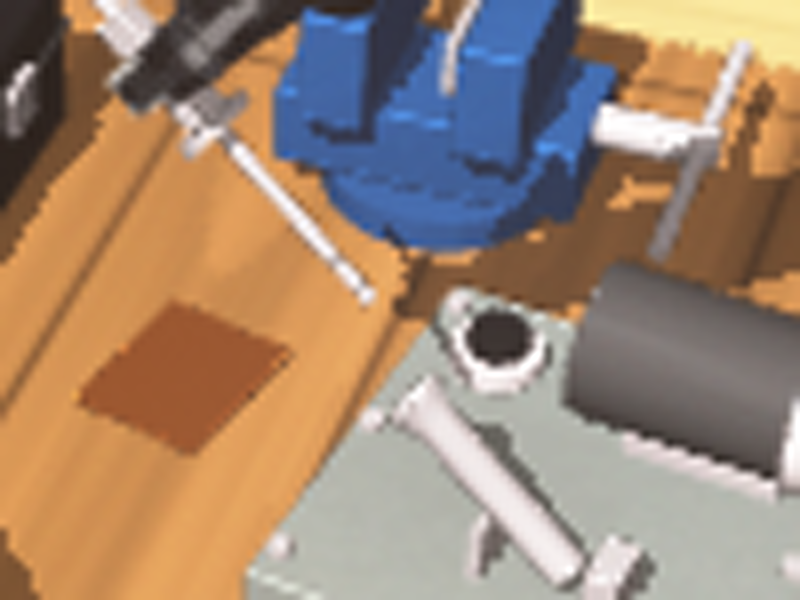

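View pics/wrist16.png

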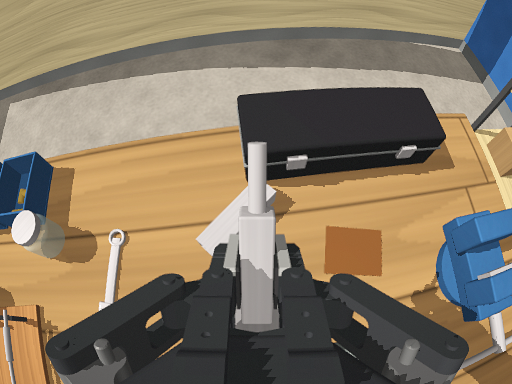

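```bash
cat > tip.py <<'E'
from h import *
np.set_printoptions(precision=4,suppress=True)
def rodpts():
    o=get_obs();p=np.array(o['tcp_pos']);Rm=R.from_rotvec(o['orientation']).as_matrix()
    return p+Rm@[0,-.032,-.1363], p+Rm@[0,-.032,0], Rm[:,2]
E
python3 - <<'E'
from tip import *
t,h,a=rodpts();print('tip',t,'H',h,'axis',a, 'want',tool(-.138,.698)[:,2])
print('proj',(proj('side16',t)-[220,80]+.5)*8-.5, (proj('side16',t+a*.1)-[220,80]+.5)*8-.5)
M=np.array([.5205,-.2195,.188]); d=t-M; print('along',d@a,'lateral',d-a*(d@a))
print('mouth proj',(proj('side16',M)-[220,80]+.5)*8, 'scene tip',proj('scene16',t),proj('scene16',M))
E
```

```text
tip [ 0.5441 -0.2184  0.2386] H [ 0.6475 -0.2321  0.3263] axis [ 0.7587 -0.1007  0.6436] want [ 0.7588 -0.1054  0.6427]
proj [370.1742 297.7272] [216.2607 126.2026]
along 0.050318149702094354 lateral [-0.0146  0.0062  0.0182]
mouth proj [416.2475 396.7491] scene tip [174.7478 201.9823] [175.699  204.3294]
```

Call:
{"name": "jog_arm", "arguments": {
  "motion": [
    {"gripper":10,"tx":1,"ty":11.7,"tz":-9.8,"ax":0,"ay":0.003,"az":-0.002},
    {"gripper":10,"tx":1,"ty":11.8,"tz":-9.9,"ax":0,"ay":0.003,"az":0},
    {"gripper":10,"tx":0,"ty":0,"tz":0,"ax":0,"ay":0,"az":0},
    {"gripper":10,"tx":0,"ty":0,"tz":0,"ax":0,"ay":0,"az":0}
  ]
}}

```text
clock: 17.25
tcp_pos: [0.6677, -0.2381, 0.2717]
orientation: [-0.641, 0.741, -1.588]
contact_force: [0.4, -0.3, -0.6]
grip_width: 0.0147
```

Run:
```python
from tip import *
st()
M=np.array([.5205,-.2195,.188]);Rt=tool(-.138,.698)
t,h,a=rodpts(); d=t-M; print('axis',a,Rt[:,2],'along',d@a,'lateral tool',Rt.T@(d-a*(d@a))*1000)
grab('scene','s17');grab('side','d17');zoom('s17',150,180,200,217,'s17z');zoom('d17',240,90,300,135,'d17z')
print('tip/mouth in zoom', (proj('d17',t)-[240,90]+.5)*13.33,(proj('d17',M)-[240,90]+.5)*13.33,(proj('s17',t)-[150,180]+.5)*16,(proj('s17',M)-[150,180]+.5)*16)
```

```text
17.25 p [ 0.6677 -0.2381  0.2717] rv [-0.6412  0.7408 -1.5882] F [ 0.4 -0.3 -0.6] w 0.014714682197485195 j [ 0.526  0.227 -0.251  1.989 -0.207  0.246 -1.227]
axis [ 0.7574 -0.1074  0.6441] [ 0.7588 -0.1054  0.6427] along 0.031101241585508903 lateral tool [-2.2073 -0.483   0.004 ]
s17z scale 16.0
d17z scale 13.333333333333334
tip/mouth in zoom [348.8352 447.0989] [426.9724 527.7832] [417.087  442.8612] [419.1834 397.2698]
```

View pics/s17z.png

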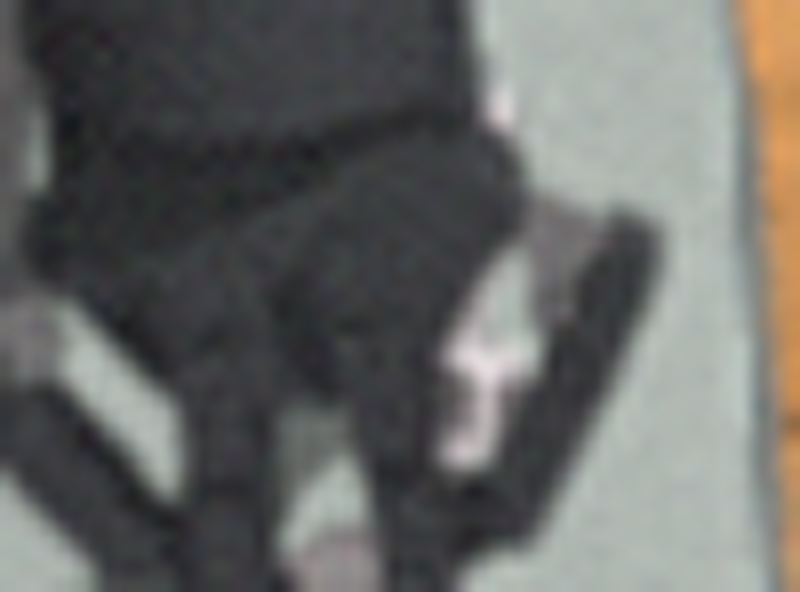

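View pics/d17z.png

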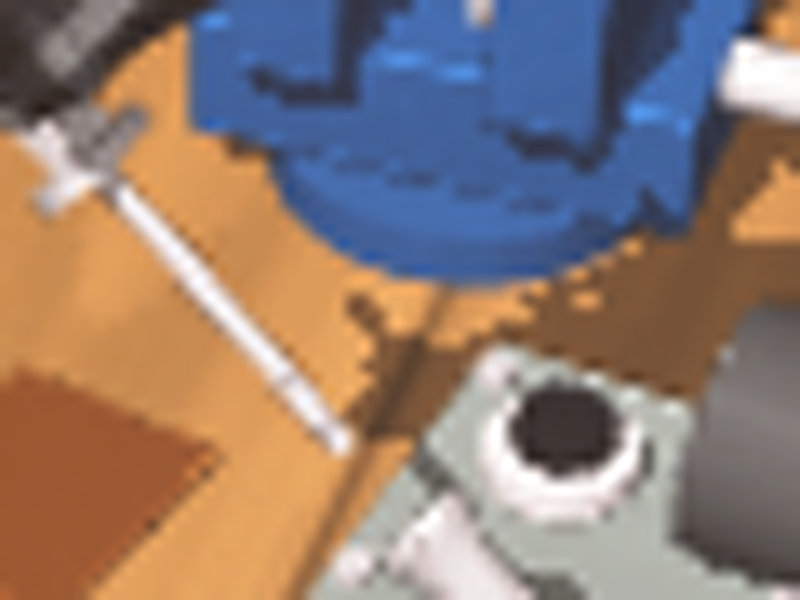

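```bash
cat >> tip.py <<'E'
M=np.array([.5205,-.2195,.188]);RT=tool(-.138,.698)@R.from_rotvec([0,0,-.4]).as_matrix()
def tgt(out): # tip 'out' metres outside mouth
    return M+(.1363+out)*RT[:,2]+.032*RT[:,1]
E
python3 - <<'E'
from tip import *
print(tgt(.03)); plan([tgt(.03)],RT,maxr=.1)
E
```

```text
[ 0.6637 -0.252   0.2723]
4
[{"tx": 13.5, "ty": -1.2, "tz": -2.2, "ax": -0.001, "ay": -0.001, "az": -0.1}, {"ax": -0.001, "ay": -0.001, "az": -0.1}, {"ax": -0.001, "ay": -0.001, "az": -0.1}, {"ax": -0.001, "ay": -0.001, "az": -0.1}]
end [ 0.6638 -0.252   0.2723]
```

Call:
{"name": "jog_arm", "arguments": {
  "motion": [
    {"gripper":10,"tx":3.4,"ty":-0.5,"tz":-0.5,"ax":0,"ay":0,"az":-0.1},
    {"gripper":10,"tx":3.4,"ty":0,"tz":-0.5,"ax":0,"ay":0,"az":-0.1},
    {"gripper":10,"tx":3.4,"ty":0.5,"tz":-0.5,"ax":0,"ay":0,"az":-0.1},
    {"gripper":10,"tx":3.2,"ty":0.8,"tz":-0.5,"ax":0,"ay":0,"az":-0.1},
    {"gripper":10,"tx":0,"ty":0,"tz":0,"ax":0,"ay":0,"az":0},
    {"gripper":10,"tx":0,"ty":0,"tz":0,"ax":0,"ay":0,"az":0}
  ]
}}

```text
clock: 17.95
tcp_pos: [0.6639, -0.2462, 0.2597]
orientation: [-0.754, 0.714, -1.761]
contact_force: [-0.3, -0.2, -1.0]
grip_width: 0.0147
```

Run:
```python
from tip import *
st();t,h,a=rodpts(); d=t-M; print('axis',a,RT[:,2],'along',d@a,'lateral tool',RT.T@(d-a*(d@a))*1000)
plan([tgt(.03)],RT)
```

```text
17.95 p [ 0.6639 -0.2462  0.2597] rv [-0.754   0.7144 -1.761 ] F [-0.3 -0.2 -1. ] w 0.014717671369217604 j [-0.142  0.223  0.38   2.047  0.354  0.221 -1.899]
axis [ 0.7735 -0.1101  0.6241] [ 0.7588 -0.1054  0.6427] along 0.022325786743476246 lateral tool [-1.3246  3.2549 -0.0844]
2
[{"tx": 7.4, "ty": -8.1, "tz": 8.4, "ax": 0.012, "ay": 0.002, "az": -0.101}, {"ax": 0.012, "ay": 0.002, "az": -0.101}]
end [ 0.6638 -0.252   0.2723]
```

Call:
{"name": "jog_arm", "arguments": {
  "motion": [
    {"gripper":10,"tx":2,"ty":-2.5,"tz":2.5,"ax":0.005,"ay":0,"az":-0.04},
    {"gripper":10,"tx":2,"ty":-2,"tz":2,"ax":0.005,"ay":0,"az":-0.04},
    {"gripper":10,"tx":2,"ty":-2,"tz":2,"ax":0.005,"ay":0,"az":-0.04},
    {"gripper":10,"tx":1.5,"ty":-1.5,"tz":2,"ax":0.005,"ay":0,"az":-0.04},
    {"gripper":10,"tx":0,"ty":0,"tz":0,"ax":0.004,"ay":0.002,"az":-0.04},
    {"gripper":10,"tx":0,"ty":0,"tz":0,"ax":0,"ay":0,"az":0},
    {"gripper":10,"tx":0,"ty":0,"tz":0,"ax":0,"ay":0,"az":0}
  ]
}}

```text
clock: 18.65
tcp_pos: [0.6621, -0.2551, 0.2715]
orientation: [-0.831, 0.64, -1.951]
contact_force: [-0.5, 0.1, -0.0]
grip_width: 0.0144
```

Run:
```python
from tip import *
st();t,h,a=rodpts(); d=t-M; print('axis',a,RT[:,2],'along',d@a,'lateral tool',RT.T@(d-a*(d@a))*1000)
plan([tgt(.03)],RT)
```

```text
18.65 p [ 0.6621 -0.2551  0.2715] rv [-0.8308  0.6404 -1.9512] F [-0.5  0.1 -0. ] w 0.01444087810041331 j [-0.659  0.311  0.885  2.076  0.746  0.258 -2.408]
axis [ 0.7599 -0.1078  0.6411] [ 0.7588 -0.1054  0.6427] along 0.028638127571034205 lateral tool [ 2.9019  0.6871 -0.0055]
1
[{"tx": -3.1, "ty": -1.2, "tz": 1.5, "ax": 0.003, "ay": -0.001}]
end [ 0.6638 -0.252   0.2724]
```

Call:
{"name": "jog_arm", "arguments": {
  "motion": [
    {"gripper":10,"tx":-3,"ty":-1,"tz":1,"ax":0.003,"ay":-0.001,"az":0},
    {"gripper":10,"tx":0,"ty":0,"tz":-8,"ax":0,"ay":0,"az":0},
    {"gripper":10,"tx":0,"ty":0,"tz":-8,"ax":0,"ay":0,"az":0},
    {"gripper":10,"tx":0,"ty":0,"tz":0,"ax":0,"ay":0,"az":0},
    {"gripper":10,"tx":0,"ty":0,"tz":0,"ax":0,"ay":0,"az":0}
  ]
}}

```text
clock: 19.15
tcp_pos: [0.6513, -0.249, 0.2617]
orientation: [-0.831, 0.635, -1.951]
contact_force: [0.3, 0.1, -1.3]
grip_width: 0.0149
```

Run:
```python
from tip import *
st();t,h,a=rodpts(); d=t-M; print('axis',a,RT[:,2],'along',d@a,'lateral tool',RT.T@(d-a*(d@a))*1000)
plan([tgt(.014)],RT)
grab('scene','s18');grab('side','d18');zoom('s18',150,170,210,215,'s18z');zoom('d18',240,90,300,135,'d18z')
```

```text
19.15 p [ 0.6513 -0.249   0.2617] rv [-0.831   0.6347 -1.9508] F [ 0.3  0.1 -1.3] w 0.014850630876435027 j [-0.718  0.323  0.944  2.116  0.795  0.224 -2.472]
axis [ 0.7588 -0.1036  0.6431] [ 0.7588 -0.1054  0.6427] along 0.013414182676947925 lateral tool [-0.9359 -0.3337 -0.0017]
1
[{"tx": 1.1, "ty": 0.5, "tz": 0.5, "ax": -0.001, "ay": 0.001, "az": 0.001}]
end [ 0.6516 -0.2503  0.262 ]
s18z scale 13.333333333333334
d18z scale 13.333333333333334
```

View pics/s18z.png

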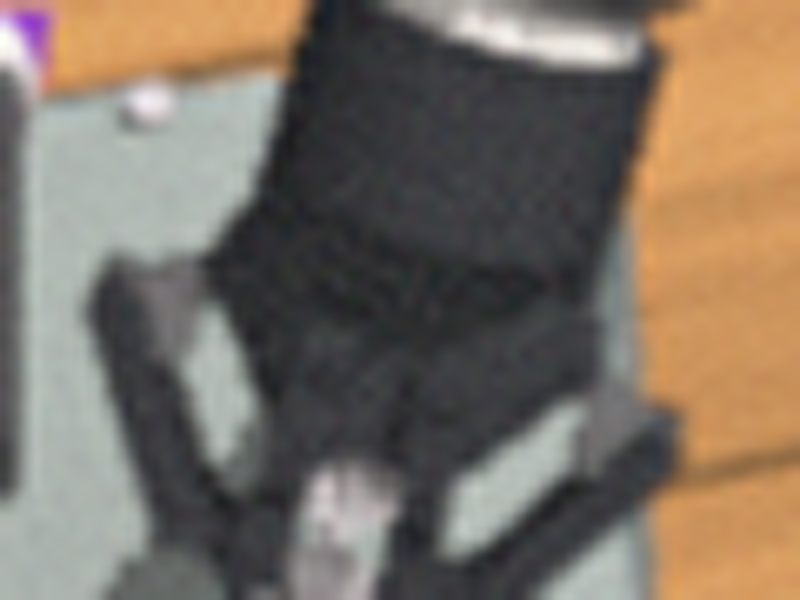

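View pics/d18z.png

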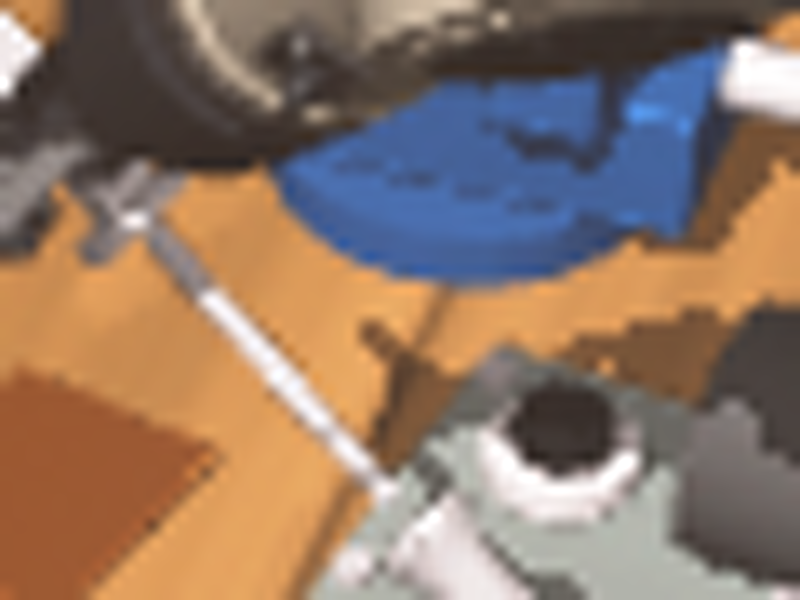

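```bash
cat > fk.py <<'E'
import numpy as np
from scipy.optimize import least_squares
from scipy.spatial.transform import Rotation as R
D=[([.2612,-.6217,.2167],[-1.3706,.9126,-.9099],[1.065,.478,.022,1.556,-.011,1.109,-.083]),
([.5182,-.3521,.2605],[-1.1422,1.3086,-1.3079],[.494,.362,.004,1.629,-.002,1.151,-1.207]),
([.5175,-.3532,.1169],[-1.1406,1.3103,-1.3103],[.502,.504,-.004,1.765,.002,.872,-1.212]),
([.4609,-.2211,.3313],[-1.1413,1.3127,-1.3101],[.376,.116,-.056,1.786,.007,1.243,-1.392]),
([.5454,.3013,.2501],[-1.2529,1.1418,-1.1423],[-.299,.397,-.408,1.625,.169,1.156,-2.227]),
([.5722,.3036,.0763],[-1.2518,1.1409,-1.1415],[-.327,.612,-.359,1.716,.269,.863,-2.281]),
([.5718,.3007,.2717],[-1.2542,1.1405,-1.14],[-.288,.42,-.404,1.542,.172,1.217,-2.198]),
([.6493,-.0498,.3105],[-.643,.7436,-1.5902],[.026,.065,-.131,2.079,.487,.353,-2.218]),
([.6671,-.2377,.3008],[-.6446,.7405,-1.5857],[.52,.192,-.241,1.957,-.195,.314,-1.243]),
([.6677,-.2381,.2717],[-.6412,.7408,-1.5882],[.526,.227,-.251,1.989,-.207,.246,-1.227]),
([.6639,-.2462,.2597],[-.754,.7144,-1.761],[-.142,.223,.38,2.047,.354,.221,-1.899]),
([.6621,-.2551,.2715],[-.8308,.6404,-1.9512],[-.659,.311,.885,2.076,.746,.258,-2.408]),
([.6513,-.249,.2617],[-.831,.6347,-1.9508],[-.718,.323,.944,2.116,.795,.224,-2.472])]
Z=lambda t:R.from_rotvec([0,0,t]);Y=lambda t:R.from_rotvec([0,t,0])
LO=np.array([-2.96,-.34,-1.41,.24,-1.37,.17,-2.96]);HI=np.array([2.96,2.1,1.46,2.44,4.51,1.92,2.96])
def fk(q,P,s):
    d,a,b,c,e1,e2,o1,o2,o3,*rv=P
    T=Z(s[0]*q[0])*Y(q[1]); p=np.array([0,0,d])+T.apply([0,0,a])
    T=T*Z(s[1]*q[2]); p=p+T.apply([e1,0,0]); T=T*Y(q[3]); p=p+T.apply([-e1,0,0])+T.apply([e2,0,b])
    T=T*Z(s[2]*q[4])*Y(q[5]);T=T*Z(s[3]*q[6]);p=p+T.apply([o1,o2,c]);
    return p,T*R.from_rotvec(rv)
def res(P,s):
    r=[]
    for p,rv,q in D:
        pp,T=fk(q,P,s); r+=list((pp-p)*5); r+=list((T.inv()*R.from_rotvec(rv)).as_rotvec())
    return np.array(r)
def fit():
    import itertools;best=None
    for s in itertools.product([-1,1],repeat=4):
        if s[0]==1: continue
        for rv in ([-1.57,0,0],[-1.2,1.2,-1.2],[1.2,1.2,1.2],[0,2.2,-2.2]):
            P0=[.28,.54,.475,.335,0,0,0,0,0]+rv
            L=least_squares(res,P0,args=(s,),max_nfev=60)
            if best is None or L.cost<best[0]: best=(L.cost,s,L.x)
    return best
if __name__=='__main__':
    c,s,P=fit();print(c,s,np.round(P,4)); np.savez('fk.npz',s=s,P=P); print(np.abs(res(P,s)).max())
E
python3 fk.py
```

```text
0.12984550101054038 (-1, -1, -1, -1) [ 2.52900e-01  5.19300e-01  4.36900e-01  3.46600e-01  1.43000e-02
 -4.08000e-02 -5.29000e-02 -9.30000e-03 -4.91317e+01 -3.00000e-04
  2.22160e+00  2.22130e+00]
0.3250166579190353
```

```bash
cat > fk2.py <<'E'
from fk import *
def fk(q,P,s):
    P=np.asarray(P); v=P[:18].reshape(6,3); T=Z(s[0]*q[0]); p=np.array([0,0,0.])
    p=p+T.apply(v[0]);T=T*Y(q[1]);p=p+T.apply(v[1]);T=T*Z(s[1]*q[2]);p=p+T.apply(v[2]);T=T*Y(s[4]*q[3]);p=p+T.apply(v[3])
    T=T*Z(s[2]*q[4]);p=p+T.apply(v[4]);T=T*Y(s[5]*q[5]);T=T*Z(s[3]*q[6]);p=p+T.apply(v[5])
    return p,T*R.from_rotvec(P[18:21])
def res(P,s):
    r=[]
    for p,rv,q in D:
        pp,T=fk(q,P,s); r+=list((pp-p)*5); r+=list((T.inv()*R.from_rotvec(rv)).as_rotvec())
    return np.concatenate([r,1e-3*np.asarray(P[:18])])
if __name__=='__main__':
    import itertools;best=None
    for s in itertools.product([-1,1],repeat=4):
      s=s+(1,1)
      for rv in ([0,2.2,2.2],[0,2.2,-2.2],[1.57,0,0],[-1.57,0,0]):
        P0=np.zeros(21);P0[[2,8,14-3,17]]=[.25,.54,.475,.335];P0[8]=.27;P0[5]=.27;P0[18:]=rv
        L=least_squares(res,P0,args=(s,),max_nfev=80)
        if best is None or L.cost<best[0]: best=(L.cost,s,L.x)
    c,s,P=best;print(c,s);print(np.round(P,4)); np.savez('fk.npz',s=s,P=P)
    r=res(P,s)[:len(D)*6].reshape(-1,6);print(np.round(r,3))
E
python3 fk2.py
```

```text
1.9302706952723994e-05 (-1, -1, -1, -1, 1, 1)
[-5.0000e-04 -1.5200e-02  2.8770e-01  4.0000e-04 -1.5200e-02  2.7030e-01
  8.0000e-04 -1.6100e-02  2.7020e-01 -4.0000e-04 -1.6000e-02  2.3600e-01
 -1.0000e-04  1.0000e-04  2.3600e-01  0.0000e+00  1.0000e-04  3.4020e-01
 -3.0000e-04  2.2216e+00  2.2213e+00]
[[-0.    -0.001  0.001  0.     0.     0.001]
 [-0.     0.001  0.    -0.     0.    -0.   ]
 [ 0.002  0.     0.001 -0.001 -0.     0.   ]
 [-0.001 -0.001 -0.001  0.001 -0.    -0.   ]
 [ 0.001  0.     0.001 -0.    -0.    -0.   ]
 [-0.002  0.001 -0.001  0.     0.    -0.   ]
 [ 0.001 -0.001 -0.001 -0.    -0.     0.   ]
 [ 0.     0.     0.001 -0.    -0.    -0.   ]
 [-0.     0.    -0.     0.     0.     0.   ]
 [-0.001 -0.    -0.     0.    -0.001  0.   ]
 [ 0.     0.    -0.001  0.001  0.     0.   ]
 [ 0.001 -0.     0.002 -0.001  0.    -0.   ]
 [-0.001 -0.    -0.001  0.     0.    -0.   ]]
```

```bash
cat > sim.py <<'E'
from fk2 import *
from scipy.optimize import lsq_linear
d=np.load('fk.npz');S=d['s'];PP=d['P']
def F(q): return fk(q,PP,S)
def jac(q):
    p,T=F(q);J=np.zeros((6,7))
    for i in range(7):
        e=q.copy();e[i]+=1e-5;p2,T2=F(e);J[:3,i]=(p2-p)/1e-5;J[3:,i]=(T2*T.inv()).as_rotvec()/1e-5
    return J
def step(q,p,T,it=4,lam=1e-3):
    for _ in range(it):
        pp,TT=F(q);e=np.r_[p-pp,(T*TT.inv()).as_rotvec()]
        J=jac(q);A=np.vstack([J,lam*np.eye(7)]);L=lsq_linear(A,np.r_[e,np.zeros(7)],bounds=(np.minimum(LO-q,-1e-9),np.maximum(HI-q,1e-9)))
        q=q+L.x
    pp,TT=F(q);return q,np.linalg.norm(p-pp),np.linalg.norm((T*TT.inv()).as_rotvec())
E
cat > s1.py <<'E'
from sim import *
import sys; sys.argv
np.set_printoptions(precision=3,suppress=True)
def tool(yaw,pitch):
    z=np.array([np.cos(yaw)*np.cos(pitch),np.sin(yaw)*np.cos(pitch),np.sin(pitch)]);y=np.array([np.cos(yaw)*np.sin(pitch),np.sin(yaw)*np.sin(pitch),-np.cos(pitch)])
    return R.from_matrix(np.stack([np.cross(y,z),y,z],1))
M=np.array([.5205,-.2195,.188])
def pose(out,roll):
    T=tool(-.138,.698)*R.from_rotvec([0,0,roll]);return M+T.apply([0,.032,.1363+out]),T
if __name__=='__main__':
    q=np.array(D[9][2])
    print('simulate roll');
    for r in np.linspace(0,-.4,9): q,e,f=step(q,*pose(.03,r)); 
    print(q,e,f)
    # feasibility at full insertion: many seeds
    rng=np.random.default_rng(0)
    for roll in np.arange(-1.2,1.3,.2):
        best=None
        for k in range(40):
            q0=rng.uniform(LO+.1,HI-.1)
            p,T=pose(-.1,roll)
            f=lambda q:np.r_[(F(q)[0]-p)*20,(T*F(q)[1].inv()).as_rotvec()*5,.02*(q-(LO+HI)/2)/(HI-LO)]
            L=least_squares(f,q0,bounds=(LO+.05,HI-.05),max_nfev=60)
            if np.abs(L.fun[:6]).max()<.02:
                m=np.min(np.minimum(L.x-LO,HI-L.x)); 
                if best is None or m>best[0]: best=(m,L.x)
        print(round(roll,2),best)
E
python3 s1.py
```

```text
simulate roll
[-0.67   0.314  0.891  2.075  0.747  0.259 -2.413] 1.0859916519865717e-14 3.546311116759026e-15
-1.2 (np.float64(0.21333710910969117), array([-1.077,  1.211,  1.242,  2.128,  0.41 ,  0.506, -2.747]))
-1.0 (np.float64(0.10224900918778215), array([-1.107,  1.166,  1.344,  2.218,  0.101,  0.272, -2.369]))
-0.8 (np.float64(0.0707818759490566), array([-0.552,  0.426,  0.455,  2.264,  1.422,  0.787,  2.889]))
-0.6 (np.float64(0.08909581465315419), array([-0.65 ,  0.351,  0.675,  2.325,  1.559,  0.506,  2.871]))
-0.4 (np.float64(0.06919142780788556), array([-0.245,  0.219,  0.325,  2.334,  1.709,  0.39 ,  2.891]))
-0.2 (np.float64(0.07855586087121447), array([-0.832,  0.495,  1.313,  2.361,  4.357,  0.38 ,  0.286]))
-0.0 (np.float64(0.14082470075580603), array([ 1.424,  0.481, -1.265,  2.22 ,  1.487,  0.311, -2.708]))
0.2 (np.float64(0.11144361995316707), array([ 0.985,  0.296, -0.56 ,  2.19 , -1.198,  0.281, -0.04 ]))
0.4 (np.float64(0.292962510723511), array([ 1.104,  0.391, -0.596,  2.11 , -1.077,  0.507, -0.052]))
0.6 (np.float64(0.435289823682401), array([ 1.37 ,  0.591, -0.882,  2.005, -0.755,  0.612, -0.242]))
0.8 (np.float64(0.507743084996567), array([ 1.394,  0.728, -0.902,  1.902, -0.664,  0.799, -0.264]))
1.0 (np.float64(0.6263901210292881), array([ 1.309,  0.802, -0.784,  1.798, -0.714,  1.033, -0.188]))
1.2 (np.float64(0.6370811011706781), array([ 1.236,  0.893, -0.706,  1.692, -0.733,  1.249, -0.154]))
```

```bash
cat > s2.py <<'E'
from s1 import *
from bench import get_obs
q=np.array(get_obs()['joints'])
def go(q,seq,show=True):
    mx=0
    for o,r in seq:
        q0=q;q,e,f=step(q,*pose(o,r)); mx=max(mx,np.abs(q-q0).max())
        if e>1e-3 or f>5e-3: print('ERR',o,r,e,f)
    if show: print(seq[-1],q,'maxstep',mx,'margin',np.min(np.minimum(q-LO,HI-q)))
    return q
q=go(q,[(x,-.4) for x in np.linspace(.014,.06,6)])
for R1 in (.5,.6,.8):
    a=q
    for k in range(1,6): a=go(a,[(.06,r) for r in np.linspace(-.4+(R1+.4)*(k-1)/5,-.4+(R1+.4)*k/5,5)[0:]],k in(1,2,3,4,5))
    a=go(a,[(x,R1) for x in np.linspace(.06,0,7)])
    a=go(a,[(x,R1) for x in np.linspace(0,-.1,11)])
E
python3 s2.py
```

```text
(np.float64(0.06), -0.4) [-0.586  0.305  0.796  2.003  0.691  0.32  -2.341] maxstep 0.031828379968763976 margin 0.14980738483414582
(0.06, np.float64(-0.22000000000000003)) [-0.198  0.225  0.43   1.986  0.367  0.265 -1.921] maxstep 0.1292645166509181 margin 0.0950425253685592
(0.06, np.float64(-0.040000000000000036)) [ 0.328  0.226 -0.057  1.939 -0.132  0.282 -1.333] maxstep 0.1509455393057817 margin 0.11197679283554332
(0.06, np.float64(0.14)) [ 0.707  0.284 -0.388  1.882 -0.494  0.386 -0.887] maxstep 0.13318678427086827 margin 0.21588935642177784
(0.06, np.float64(0.31999999999999995)) [ 0.903  0.365 -0.538  1.819 -0.671  0.538 -0.64 ] maxstep 0.07700258287358708 margin 0.36814379651210305
(0.06, np.float64(0.5)) [ 1.004  0.457 -0.604  1.748 -0.746  0.706 -0.51 ] maxstep 0.04255766637893843 margin 0.5364844114416556
(np.float64(0.0), 0.5) [ 1.093  0.452 -0.654  1.873 -0.816  0.652 -0.376] maxstep 0.023035296029904506 margin 0.4819835192960945
(np.float64(-0.1), 0.5) [ 1.248  0.48  -0.74   2.059 -0.928  0.564 -0.134] maxstep 0.025127419814914426 margin 0.3813683331046893
(0.06, np.f
[... 1194 characters left out ...]
697618498
(0.06, np.float64(0.32000000000000006)) [ 0.906  0.365 -0.541  1.819 -0.669  0.538 -0.642] maxstep 0.1227379417883816 margin 0.36755860811531116
(0.06, np.float64(0.5600000000000002)) [ 1.028  0.491 -0.621  1.722 -0.756  0.762 -0.484] maxstep 0.05672910519062124 margin 0.5923405244577019
(0.06, np.float64(0.8000000000000002)) [ 1.077  0.63  -0.659  1.609 -0.775  0.987 -0.417] maxstep 0.05659930260965007 margin 0.5951262703306953
(np.float64(0.0), 0.8) [ 1.147  0.627 -0.68   1.731 -0.803  0.944 -0.308] maxstep 0.021266024089597213 margin 0.566805567945655
(np.float64(-0.1), 0.8) [ 1.261  0.648 -0.703  1.91  -0.836  0.876 -0.124] maxstep 0.019280302692432416 margin 0.5299261045557155
```

Call:
{"name": "jog_arm", "arguments": {
  "motion": [
    {"gripper":10,"tx":0,"ty":0,"tz":15,"ax":0,"ay":0,"az":0},
    {"gripper":10,"tx":0,"ty":0,"tz":15,"ax":0,"ay":0,"az":0},
    {"gripper":10,"tx":0,"ty":0,"tz":15,"ax":0,"ay":0,"az":0},
    {"gripper":10,"tx":-1.6,"ty":0,"tz":0,"ax":0,"ay":0,"az":0.05},
    {"gripper":10,"tx":-1.6,"ty":0,"tz":0,"ax":0,"ay":0,"az":0.05},
    {"gripper":10,"tx":-1.6,"ty":0,"tz":0,"ax":0,"ay":0,"az":0.05},
    {"gripper":10,"tx":-1.3,"ty":0,"tz":0,"ax":0,"ay":0,"az":0.04},
    {"gripper":10,"tx":-1.3,"ty":0,"tz":0,"ax":0,"ay":0,"az":0.04},
    {"gripper":10,"tx":-1.3,"ty":0,"tz":0,"ax":0,"ay":0,"az":0.04},
    {"gripper":10,"tx":-1.3,"ty":0,"tz":0,"ax":0,"ay":0,"az":0.04},
    {"gripper":10,"tx":-1.3,"ty":0,"tz":0,"ax":0,"ay":0,"az":0.04},
    {"gripper":10,"tx":-1.3,"ty":0,"tz":0,"ax":0,"ay":0,"az":0.04}
  ]
}}

```text
clock: 20.45
tcp_pos: [0.6894, -0.2421, 0.2891]
orientation: [-0.649, 0.736, -1.596]
contact_force: [0.0, 0.0, -1.6]
grip_width: 0.0146
```

Call:
{"name": "jog_arm", "arguments": {
  "motion": [
    {"gripper":10,"tx":-1.3,"ty":0,"tz":0,"ax":0,"ay":0,"az":0.04},
    {"gripper":10,"tx":-1.3,"ty":0,"tz":0,"ax":0,"ay":0,"az":0.04},
    {"gripper":10,"tx":-1.3,"ty":0,"tz":0,"ax":0,"ay":0,"az":0.04},
    {"gripper":10,"tx":-1.6,"ty":0,"tz":0,"ax":0,"ay":0,"az":0.05},
    {"gripper":10,"tx":-1.9,"ty":0,"tz":0,"ax":0,"ay":0,"az":0.06},
    {"gripper":10,"tx":-1.9,"ty":0,"tz":0,"ax":0,"ay":0,"az":0.06},
    {"gripper":10,"tx":-1.9,"ty":0,"tz":0,"ax":0,"ay":0,"az":0.06},
    {"gripper":10,"tx":-1.9,"ty":0,"tz":0,"ax":0,"ay":0,"az":0.06},
    {"gripper":10,"tx":-1.9,"ty":0,"tz":0,"ax":0,"ay":0,"az":0.06},
    {"gripper":10,"tx":-1.9,"ty":0,"tz":0,"ax":0,"ay":0,"az":0.06},
    {"gripper":10,"tx":0,"ty":0,"tz":0,"ax":0,"ay":0,"az":0},
    {"gripper":10,"tx":0,"ty":0,"tz":0,"ax":0,"ay":0,"az":0}
  ]
}}

```text
clock: 21.65
tcp_pos: [0.6892, -0.2261, 0.2913]
orientation: [-0.408, 0.827, -1.111]
contact_force: [0.4, -0.1, -1.3]
grip_width: 0.0148
```

```bash
sed -i 's/\[0,0,-.4\]/[0,0,.6]/' tip.py
python3 - <<'E'
from tip import *
st();t,h,a=rodpts(); d=t-M; print('axis',a,RT[:,2],'along',d@a,'lateral tool',RT.T@(d-a*(d@a))*1000)
plan([tgt(.03)],RT)
grab('scene','s19');grab('side','d19');zoom('s19',150,170,210,215,'s19z');zoom('d19',220,70,300,130,'d19z')
print((proj('d19',t)-[220,70]+.5)*10)
E
```

```text
21.65 p [ 0.6892 -0.2261  0.2913] rv [-0.4084  0.8274 -1.1106] F [ 0.4 -0.1 -1.3] w 0.014843523889464685 j [ 1.024  0.472 -0.628  1.742 -0.739  0.715 -0.507]
axis [ 0.7584 -0.1044  0.6433] [ 0.7588 -0.1054  0.6427] along 0.05878379628350325 lateral tool [0.1659 1.3724 0.0005]
1
[{"tx": -2.5, "ty": -1.4, "tz": -28.8, "ay": 0.001, "az": 0.082}]
end [ 0.666  -0.2214  0.2746]
s19z scale 13.333333333333334
d19z scale 10.0
[409.2304 477.9169]
```

View pics/s19z.png

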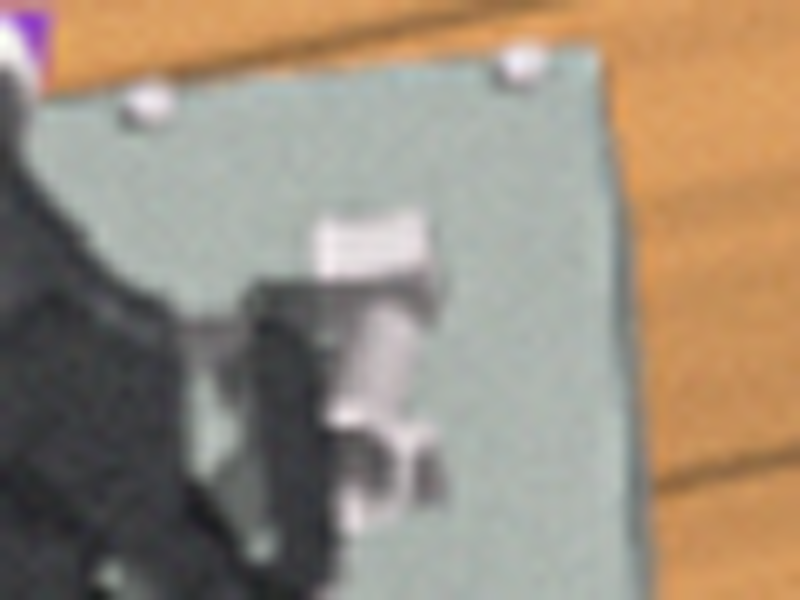

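View pics/d19z.png

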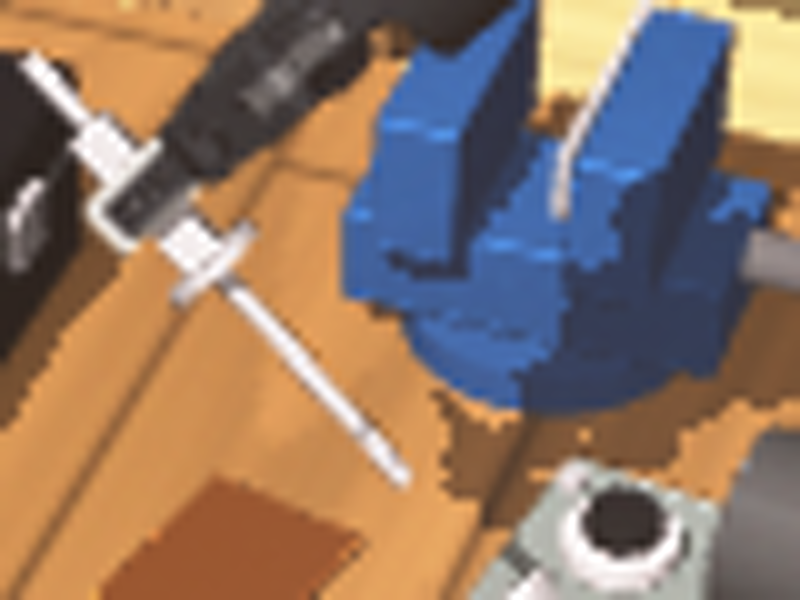

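Call:
{"name": "jog_arm", "arguments": {
  "motion": [
    {"gripper":10,"tx":0,"ty":-1.4,"tz":-10,"ax":0,"ay":0.001,"az":0},
    {"gripper":10,"tx":0,"ty":0,"tz":-12,"ax":0,"ay":0,"az":0},
    {"gripper":10,"tx":0,"ty":0,"tz":-12,"ax":0,"ay":0,"az":0},
    {"gripper":10,"tx":0,"ty":0,"tz":-10,"ax":0,"ay":0,"az":0},
    {"gripper":10,"tx":0,"ty":0,"tz":0,"ax":0,"ay":0,"az":0},
    {"gripper":10,"tx":0,"ty":0,"tz":0,"ax":0,"ay":0,"az":0}
  ]
}}

```text
clock: 22.35
tcp_pos: [0.6548, -0.2217, 0.2642]
orientation: [-0.407, 0.828, -1.11]
contact_force: [0.6, 0.5, -0.8]
grip_width: 0.0147
```

```bash
sed -i 's/\[0,0,.6\]/[0,0,.52]/' tip.py
python3 - <<'E'
from tip import *
st();t,h,a=rodpts(); d=t-M; print('axis',a,RT[:,2],'along',d@a,'lateral tool',RT.T@(d-a*(d@a))*1000)
grab('scene','s20');grab('side','d20');zoom('s20',150,170,210,215,'s20z');zoom('d20',240,90,300,135,'d20z')
print((proj('d20',t)-[240,90]+.5)*13.33,(proj('s20',t)-[150,170]+.5)*13.33,(proj('s20',M)-[150,170]+.5)*13.33)
E
```

```text
22.35 p [ 0.6548 -0.2217  0.2642] rv [-0.4072  0.8283 -1.1097] F [ 0.6  0.5 -0.8] w 0.014722030315568367 j [ 1.091  0.466 -0.663  1.834 -0.788  0.679 -0.412]
axis [ 0.7585 -0.1053  0.6431] [ 0.7588 -0.1054  0.6427] along 0.014806085132631312 lateral tool [-0.5879 -0.183  -0.0002]
s20z scale 13.333333333333334
d20z scale 13.333333333333334
[391.3418 487.951 ] [345.7784 481.6111] [349.2322 464.2754]
```

View pics/s20z.png

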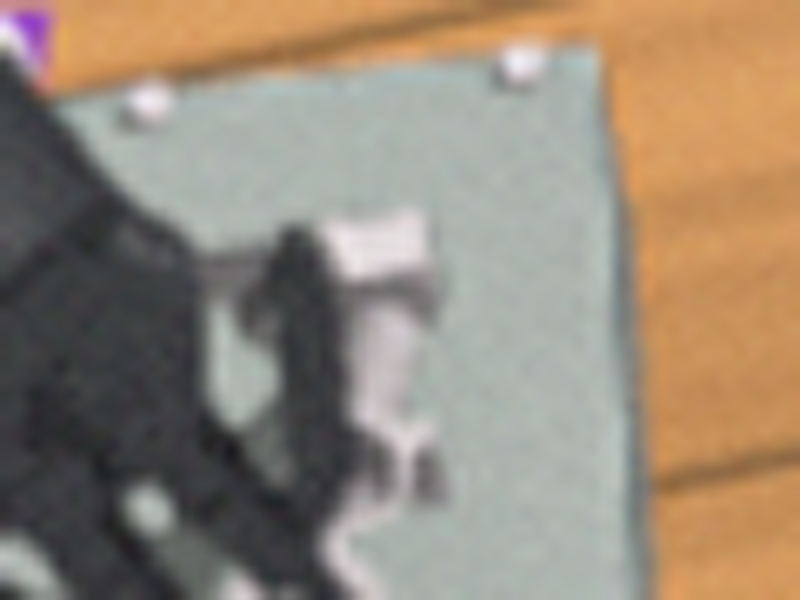

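View pics/d20z.png

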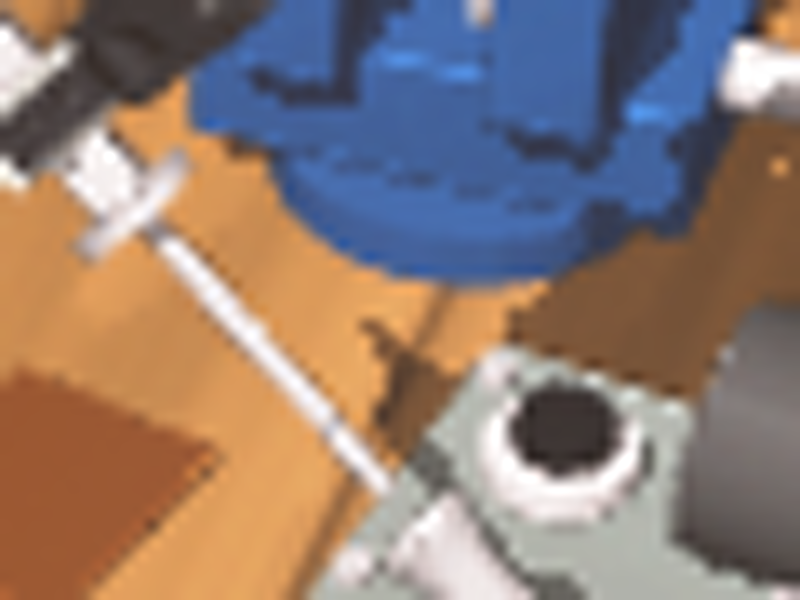

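Call:
{"name": "jog_arm", "arguments": {
  "motion": [
    {"gripper":10,"tx":0.5,"ty":0,"tz":-8,"ax":0,"ay":0,"az":0},
    {"gripper":10,"tx":0,"ty":0,"tz":-8,"ax":0,"ay":0,"az":0},
    {"gripper":10,"tx":0,"ty":0,"tz":-5,"ax":0,"ay":0,"az":0},
    {"gripper":10,"tx":0,"ty":0,"tz":0,"ax":0,"ay":0,"az":0}
  ]
}}

```text
clock: 22.85
tcp_pos: [0.638, -0.2197, 0.2495]
orientation: [-0.408, 0.83, -1.109]
contact_force: [0.4, -0.1, -1.0]
grip_width: 0.0148
```

Call:
{"name": "jog_arm", "arguments": {
  "motion": [
    {"gripper":10,"tx":0,"ty":0,"tz":-5,"ax":0,"ay":0,"az":0},
    {"gripper":10,"tx":0,"ty":0,"tz":-5,"ax":0,"ay":0,"az":0},
    {"gripper":10,"tx":0,"ty":0,"tz":0,"ax":0,"ay":0,"az":0}
  ]
}}

```text
clock: 23.15
tcp_pos: [0.6307, -0.2186, 0.2434]
orientation: [-0.408, 0.829, -1.109]
contact_force: [0.2, 0.9, -1.6]
grip_width: 0.0145
```

Run:
```python
from tip import *
o=st();print(o['moment']);t,h,a=rodpts(); d=t-M; print('axis',a,RT[:,2],'along',d@a,'lateral tool',RT.T@(d-a*(d@a))*1000, 'F tool',RT.T@o['contact_force'])
```

```text
23.15 p [ 0.6307 -0.2186  0.2434] rv [-0.4077  0.829  -1.109 ] F [ 0.2  0.9 -1.6] w 0.014484689955385913 j [ 1.137  0.469 -0.688  1.896 -0.821  0.652 -0.341]
[-0.5467  0.7778 -0.0039]
axis [ 0.7592 -0.105   0.6424] [ 0.7588 -0.1054  0.6427] along -0.01710020655850159 lateral tool [-0.2075 -0.1071  0.    ] F tool [-0.1612  1.5497 -0.9346]
```

Call:
{"name": "jog_arm", "arguments": {
  "motion": [
    {"gripper":10,"tx":0,"ty":0,"tz":-6,"ax":0,"ay":0,"az":0},
    {"gripper":10,"tx":0,"ty":0,"tz":-6,"ax":0,"ay":0,"az":0},
    {"gripper":10,"tx":0,"ty":0,"tz":-6,"ax":0,"ay":0,"az":0},
    {"gripper":10,"tx":0,"ty":0,"tz":0,"ax":0,"ay":0,"az":0}
  ]
}}

```text
clock: 23.55
tcp_pos: [0.6167, -0.2167, 0.2315]
orientation: [-0.408, 0.83, -1.109]
contact_force: [-0.2, 0.9, -0.9]
grip_width: 0.0148
```

Run:
```python
from tip import *
o=st();print(o['moment']);t,h,a=rodpts(); d=t-M; print('axis',a,'along',d@a,'lateral tool',RT.T@(d-a*(d@a))*1000, 'F tool',RT.T@o['contact_force'])
grab('side','d21');zoom('d21',240,90,300,135,'d21z')
```

```text
23.55 p [ 0.6167 -0.2167  0.2315] rv [-0.4077  0.8297 -1.109 ] F [-0.2  0.9 -0.9] w 0.014794127851081047 j [ 1.165  0.472 -0.703  1.931 -0.84   0.637 -0.299]
[-0.5139  0.7813 -0.004 ]
axis [ 0.7595 -0.1054  0.642 ] along -0.03554958448866103 lateral tool [-0.2059 -0.1184  0.0002] F tool [-0.4939  0.8033 -0.7889]
d21z scale 13.333333333333334
```

View pics/d21z.png

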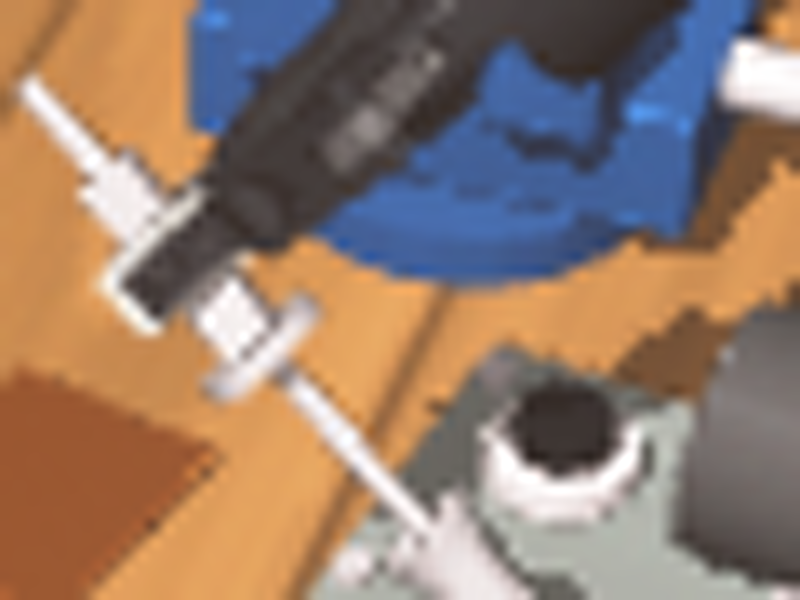

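Rod is entering the tube cleanly (shaft meets rim at about (425,525) in the zoom). Continue.

Call:
{"name": "jog_arm", "arguments": {
  "motion": [
    {"gripper":10,"tx":0,"ty":0,"tz":-7,"ax":0,"ay":0,"az":0},
    {"gripper":10,"tx":0,"ty":0,"tz":-7,"ax":0,"ay":0,"az":0},
    {"gripper":10,"tx":0,"ty":0,"tz":-7,"ax":0,"ay":0,"az":0},
    {"gripper":10,"tx":0,"ty":0,"tz":-7,"ax":0,"ay":0,"az":0},
    {"gripper":10,"tx":0,"ty":0,"tz":0,"ax":0,"ay":0,"az":0}
  ]
}}

```text
clock: 24.1
tcp_pos: [0.5954, -0.2138, 0.2134]
orientation: [-0.408, 0.83, -1.109]
contact_force: [-0.4, -0.5, -1.2]
grip_width: 0.0148
```

Call:
{"name": "jog_arm", "arguments": {
  "motion": [
    {"gripper":10,"tx":0,"ty":0,"tz":-7,"ax":0,"ay":0,"az":0},
    {"gripper":10,"tx":0,"ty":0,"tz":-7,"ax":0,"ay":0,"az":0},
    {"gripper":10,"tx":0,"ty":0,"tz":-7,"ax":0,"ay":0,"az":0},
    {"gripper":10,"tx":0,"ty":0,"tz":-5,"ax":0,"ay":0,"az":0},
    {"gripper":10,"tx":0,"ty":0,"tz":0,"ax":0,"ay":0,"az":0}
  ]
}}

```text
clock: 24.6
tcp_pos: [0.576, -0.211, 0.1971]
orientation: [-0.407, 0.829, -1.109]
contact_force: [-0.5, 0.3, -1.7]
grip_width: 0.0148
```

Run:
```python
from tip import *
o=st();print(o['moment']);t,h,a=rodpts(); d=t-M; print('axis',a,'along',d@a,'lateral tool',RT.T@(d-a*(d@a))*1000, 'F tool',RT.T@o['contact_force'])
grab('side','d22');zoom('d22',240,90,300,135,'d22z')
```

```text
24.6 p [ 0.576  -0.211   0.1971] rv [-0.4074  0.8293 -1.109 ] F [-0.5  0.3 -1.7] w 0.014766367253859415 j [ 1.248  0.491 -0.746  2.029 -0.895  0.589 -0.172]
[-0.4935  0.7639 -0.0228]
axis [ 0.7592 -0.1054  0.6423] along -0.08920169269562228 lateral tool [-0.2031 -0.0494  0.0001] F tool [ 0.3002  0.9101 -1.4651]
d22z scale 13.333333333333334
```

View pics/d22z.png

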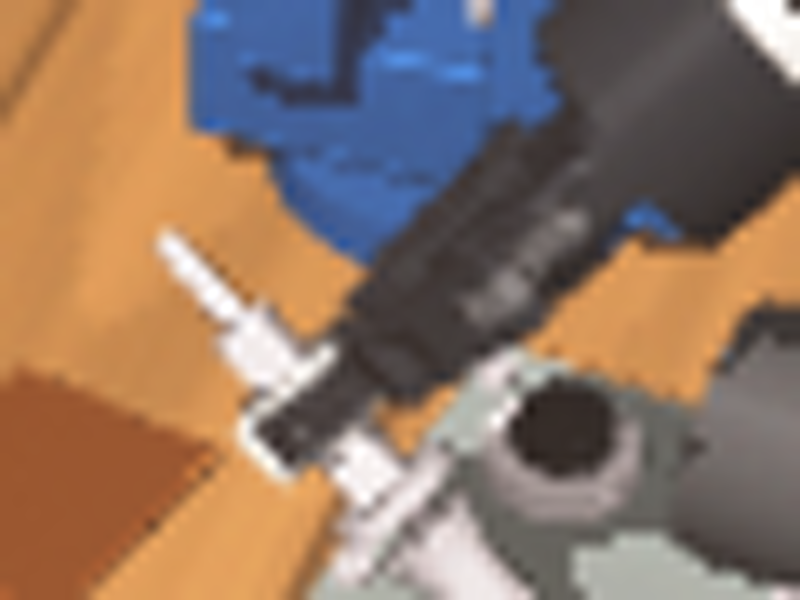

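About 11 mm left; approach the stop in small steps.

Call:
{"name": "jog_arm", "arguments": {
  "motion": [
    {"gripper":10,"tx":0,"ty":0,"tz":-3,"ax":0,"ay":0,"az":0},
    {"gripper":10,"tx":0,"ty":0,"tz":-3,"ax":0,"ay":0,"az":0},
    {"gripper":10,"tx":0,"ty":0,"tz":-1.5,"ax":0,"ay":0,"az":0},
    {"gripper":10,"tx":0,"ty":0,"tz":0,"ax":0,"ay":0,"az":0}
  ]
}}

```text
clock: 25.05
tcp_pos: [0.571, -0.2103, 0.1928]
orientation: [-0.408, 0.828, -1.109]
contact_force: [-0.1, -0.8, -1.8]
grip_width: 0.015
```

Call:
{"name": "jog_arm", "arguments": {
  "motion": [
    {"gripper":10,"tx":0,"ty":0,"tz":-1.5,"ax":0,"ay":0,"az":0},
    {"gripper":10,"tx":0,"ty":0,"tz":-1,"ax":0,"ay":0,"az":0},
    {"gripper":10,"tx":0,"ty":0,"tz":0,"ax":0,"ay":0,"az":0}
  ]
}}

```text
clock: 25.35
tcp_pos: [0.5692, -0.21, 0.1913]
orientation: [-0.408, 0.828, -1.109]
contact_force: [0.2, -0.4, -1.8]
grip_width: 0.0149
```

Call:
{"name": "jog_arm", "arguments": {
  "motion": [
    {"gripper":10,"tx":0,"ty":0,"tz":-1,"ax":0,"ay":0,"az":0},
    {"gripper":10,"tx":0,"ty":0,"tz":0,"ax":0,"ay":0,"az":0}
  ]
}}

```text
clock: 25.55
tcp_pos: [0.569, -0.21, 0.1912]
orientation: [-0.407, 0.827, -1.109]
contact_force: [2.6, 0.6, -0.2]
grip_width: 0.015
```

Call:
{"name": "jog_arm", "arguments": {
  "motion": [
    {"gripper":10,"tx":0,"ty":0,"tz":-1,"ax":0,"ay":0,"az":0},
    {"gripper":10,"tx":0,"ty":0,"tz":0,"ax":0,"ay":0,"az":0},
    {"gripper":10,"tx":0,"ty":0,"tz":0,"ax":0,"ay":0,"az":0}
  ]
}}

```text
clock: 25.85
tcp_pos: [0.569, -0.21, 0.1912]
orientation: [-0.407, 0.826, -1.11]
contact_force: [5.9, -0.1, 2.2]
grip_width: 0.0151
```

Run:
```python
from tip import *
o=st();print(o['moment']);t,h,a=rodpts(); d=t-M; print('axis',a,'along',d@a,'lateral tool',RT.T@(d-a*(d@a))*1000, 'F tool',RT.T@o['contact_force'])
grab('side','d23');zoom('d23',240,90,300,135,'d23z');grab('scene','s23');zoom('s23',150,170,210,215,'s23z')
```

```text
25.85 p [ 0.569  -0.21    0.1912] rv [-0.4068  0.8259 -1.1098] F [ 5.9 -0.1  2.2] w 0.015082405486746353 j [ 1.265  0.496 -0.757  2.047 -0.907  0.579 -0.143]
[-0.2449 -0.2813 -0.3739]
axis [ 0.7572 -0.1044  0.6448] along -0.0984856799826605 lateral tool [-0.1836 -0.0269 -0.0004] F tool [0.3872 2.1778 5.9219]
d23z scale 13.333333333333334
s23z scale 13.333333333333334
```

View pics/d23z.png

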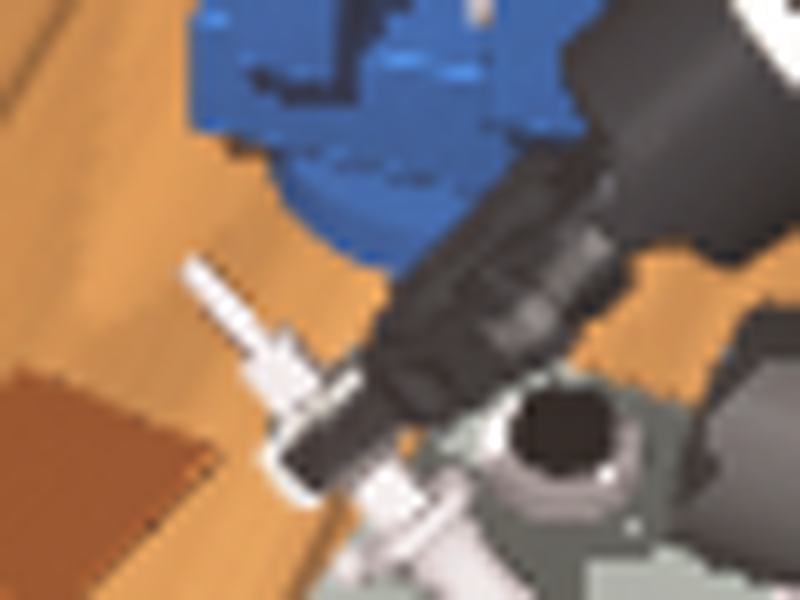

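View pics/s23z.png

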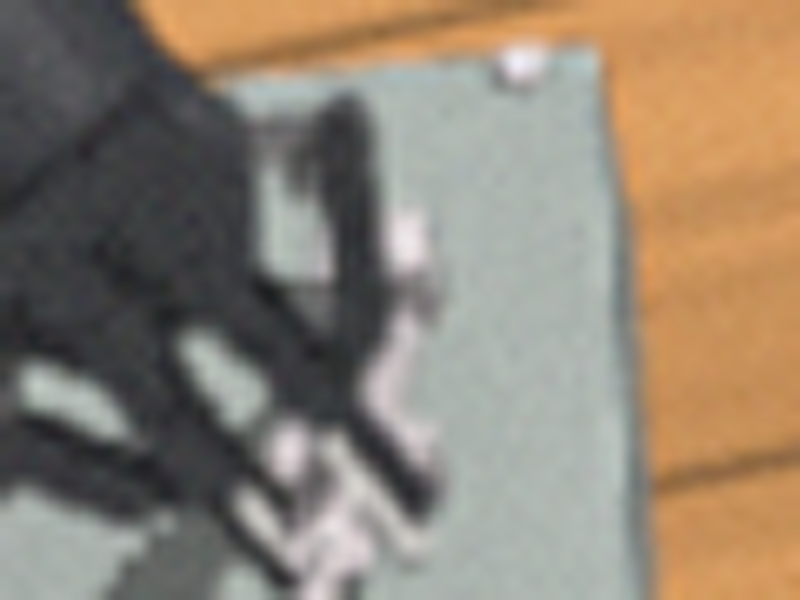

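Call:
{"name": "jog_arm", "arguments": {
  "motion": [
    {"gripper":10,"tx":0,"ty":0,"tz":-1,"ax":0,"ay":0,"az":0},
    {"gripper":10,"tx":0,"ty":0,"tz":-1,"ax":0,"ay":0,"az":0},
    {"gripper":10,"tx":0,"ty":0,"tz":0,"ax":0,"ay":0,"az":0},
    {"gripper":10,"tx":0,"ty":0,"tz":0,"ax":0,"ay":0,"az":0},
    {"gripper":10,"tx":0,"ty":0,"tz":0,"ax":0,"ay":0,"az":0},
    {"gripper":10,"tx":0,"ty":0,"tz":0,"ax":0,"ay":0,"az":0},
    {"gripper":10,"tx":0,"ty":0,"tz":0,"ax":0,"ay":0,"az":0},
    {"gripper":10,"tx":0,"ty":0,"tz":0,"ax":0,"ay":0,"az":0},
    {"gripper":10,"tx":0,"ty":0,"tz":0,"ax":0,"ay":0,"az":0},
    {"gripper":10,"tx":0,"ty":0,"tz":0,"ax":0,"ay":0,"az":0}
  ]
}}

```text
clock: 26.95
tcp_pos: [0.569, -0.21, 0.1913]
orientation: [-0.405, 0.824, -1.111]
contact_force: [8.4, -0.1, 4.0]
grip_width: 0.0148
```

Run:
```python
from tip import *
o=st();print(o['moment']);t,h,a=rodpts(); d=t-M; print('axis',a,'along',d@a,'lateral tool',RT.T@(d-a*(d@a))*1000, 'F tool',RT.T@o['contact_force'])
```

```text
26.95 p [ 0.569  -0.21    0.1913] rv [-0.4055  0.8236 -1.1106] F [ 8.4 -0.1  4. ] w 0.014815459720025403 j [ 1.268  0.497 -0.76   2.048 -0.911  0.577 -0.139]
[ 0.0099 -1.2032 -0.7013]
axis [ 0.7556 -0.1044  0.6467] along -0.09850691967068491 lateral tool [-0.2021  0.0081 -0.0006] F tool [0.2821 2.5402 8.9492]
```

Call:
{"name": "jog_arm", "arguments": {
  "motion": [
    {"gripper":10,"tx":0,"ty":0,"tz":4,"ax":0,"ay":0,"az":0},
    {"gripper":10,"tx":0,"ty":0,"tz":8,"ax":0,"ay":0,"az":0},
    {"gripper":10,"tx":0,"ty":0,"tz":12,"ax":0,"ay":0,"az":0},
    {"gripper":10,"tx":0,"ty":0,"tz":14,"ax":0,"ay":0,"az":0},
    {"gripper":10,"tx":0,"ty":0,"tz":14,"ax":0,"ay":0,"az":0},
    {"gripper":10,"tx":0,"ty":0,"tz":14,"ax":0,"ay":0,"az":0},
    {"gripper":10,"tx":0,"ty":0,"tz":14,"ax":0,"ay":0,"az":0},
    {"gripper":10,"tx":0,"ty":0,"tz":14,"ax":0,"ay":0,"az":0},
    {"gripper":10,"tx":0,"ty":0,"tz":14,"ax":0,"ay":0,"az":0},
    {"gripper":10,"tx":0,"ty":0,"tz":14,"ax":0,"ay":0,"az":0},
    {"gripper":10,"tx":0,"ty":0,"tz":14,"ax":0,"ay":0,"az":0},
    {"gripper":10,"tx":0,"ty":0,"tz":14,"ax":0,"ay":0,"az":0}
  ]
}}

```text
clock: 28.15
tcp_pos: [0.6806, -0.2251, 0.2858]
orientation: [-0.408, 0.828, -1.109]
contact_force: [0.1, 0.0, -1.9]
grip_width: 0.0147
```

```bash
cat > s3.py <<'E'
from s1 import *
from bench import get_obs
o=get_obs();q=np.array(o['joints']);p0=np.array(o['tcp_pos']);T0=R.from_rotvec(o['orientation'])
from scipy.spatial.transform import Slerp
C=np.array([.4655,.016,.122])
for yaw in (-.3,-.14,0,.15,.3,.5):
    T1=tool(yaw,0); p1=C+T1.apply([0,.032,.1363])
    sl=Slerp([0,1],R.concatenate([T0,T1])); a=q;err=0;mx=0;mar=9
    up=p1+[0,0,.18]
    for s in np.linspace(0,1,25)[1:]:
        b=a;a,e,f=step(a,p0*(1-s)+up*s,sl(s),it=3);err=max(err,e,f);mx=max(mx,np.abs(a-b).max());mar=min(mar,np.min(np.minimum(a-LO,HI-a)))
    for s in np.linspace(0,1,8)[1:]:
        b=a;a,e,f=step(a,up*(1-s)+p1*s,T1,it=3);err=max(err,e,f);mx=max(mx,np.abs(a-b).max());mar=min(mar,np.min(np.minimum(a-LO,HI-a)))
    print(yaw,p1,a,'err',err,'step',mx,'margin',mar)
E
python3 s3.py
python3 - <<'E'
from tip import *
o=st();t,h,a=rodpts(); d=t-M; print('axis',a,'along',d@a,'lateral tool',RT.T@(d-a*(d@a))*1000, 'F tool',RT.T@o['contact_force'])
grab('side','d24');zoom('d24',220,70,300,130,'d24z')
print((proj('d24',t)-[220,70]+.5)*10)
E
```

```text
-0.3 [ 0.596 -0.024  0.09 ] [ 0.142  0.511 -0.27   1.842  0.18   0.812 -2.09 ] err 1.3404810584529425e-11 step 0.07701226569820663 margin 0.5235681553315779
-0.14 [ 0.6   -0.003  0.09 ] [ 0.127  0.52  -0.297  1.83   0.2    0.821 -1.981] err 1.1508108541161066e-11 step 0.0708827031832373 margin 0.5302355955986388
0 [0.602 0.016 0.09 ] [ 0.115  0.525 -0.324  1.825  0.219  0.826 -1.888] err 1.0166425768963507e-11 step 0.06560428562924747 margin 0.5349187055896859
0.15 [0.6   0.036 0.09 ] [ 0.105  0.529 -0.356  1.825  0.24   0.831 -1.789] err 8.886102434200763e-12 step 0.059981788321678775 margin 0.5386478825542609
0.3 [0.596 0.056 0.09 ] [ 0.097  0.53  -0.389  1.83   0.262  0.833 -1.693] err 7.742095810997785e-12 step 0.05449148105259238 margin 0.5407123247395191
0.5 [0.585 0.081 0.09 ] [ 0.09   0.527 -0.438  1.846  0.292  0.833 -1.565] err 6.484438379435758e-12 step 0.05001089384721391 margin 0.543270008638206
28.15 p [ 0.6806 -0.2251  0.2858] rv [-0.4083  0.8283 -1.1086] F [ 0.1  0.  -1.9] w 0.014718548843289972 j [ 1.039  0.469 -0.634  1.763 -0.751  0.711 -0.485]
axis [ 0.7591 -0.1041  0.6426] along 0.04859873173119634 lateral tool [-0.4721 -0.0788 -0.0004] F tool [ 0.7462  1.3299 -1.194 ]
d24z scale 10.0
[430.9875 496.9095]
```

View pics/d24z.png

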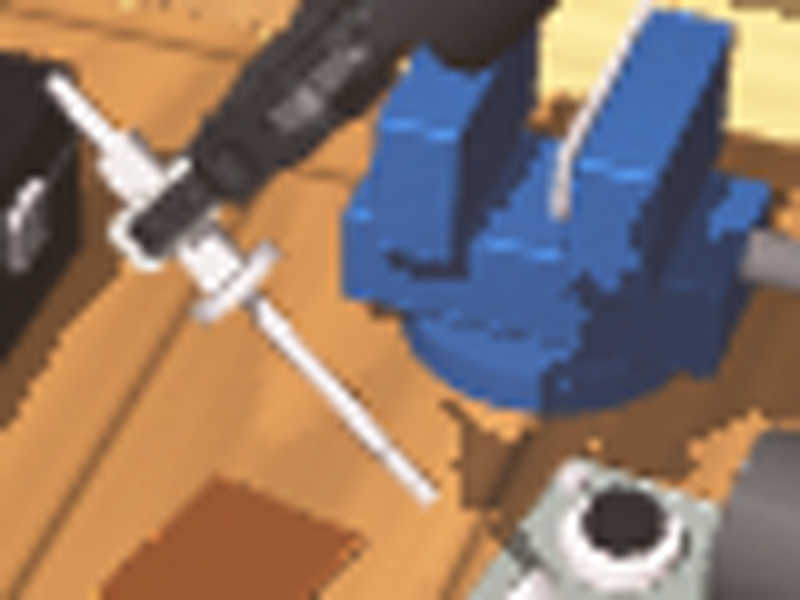

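Run:
```python
from tip import *
plan([(.681,-.225,.32),(.602,.016,.24)],tool(0,0),maxs=28,maxr=.08)
```

```text
12
[{"tx": -6.2, "ty": -11.1, "tz": 9.6, "ax": -0.065, "ay": 0.005, "az": -0.041}, {"tx": -5.9, "ty": -11.9, "tz": 8.9, "ax": -0.065, "ay": 0.005, "az": -0.041}, {"tx": -21.1, "ty": 10.4, "tz": -12.5, "ax": -0.065, "ay": 0.005, "az": -0.041}, {"tx": -21.4, "ty": 10.3, "tz": -11.9, "ax": -0.065, "ay": 0.005, "az": -0.041}, {"tx": -21.8, "ty": 10.2, "tz": -11.4, "ax": -0.065, "ay": 0.005, "az": -0.041}, {"tx": -22.1, "ty": 10.0, "tz": -10.8, "ax": -0.065, "ay": 0.005, "az": -0.041}, {"tx": -22.5, "ty": 9.8, "tz": -10.3, "ax": -0.065, "ay": 0.005, "az": -0.041}, {"tx": -22.8, "ty": 9.5, "tz": -9.8, "ax": -0.065, "ay": 0.005, "az": -0.041}, {"tx": -23.2, "ty": 9.1, "tz": -9.3, "ax": -0.065, "ay": 0.005, "az": -0.041}, {"tx": -23.5, "ty": 8.8, "tz": -8.8, "ax": -0.065, "ay": 0.005, "az": -0.041}, {"tx": -23.8, "ty": 8.4, "tz": -8.4, "ax": -0.065, "ay": 0.005, "az": -0.041}, {"tx": -24.0, "ty": 7.9, "tz": -8.0}]
end [0.602 0.016 0.24 ]
```

Call:
{"name": "jog_arm", "arguments": {
  "motion": [
    {"gripper":10,"tx":-6,"ty":-11,"tz":9.5,"ax":-0.065,"ay":0.005,"az":-0.041},
    {"gripper":10,"tx":-6,"ty":-12,"tz":9,"ax":-0.065,"ay":0.005,"az":-0.041},
    {"gripper":10,"tx":-21,"ty":10.4,"tz":-12.5,"ax":-0.065,"ay":0.005,"az":-0.041},
    {"gripper":10,"tx":-21.4,"ty":10.3,"tz":-12,"ax":-0.065,"ay":0.005,"az":-0.041},
    {"gripper":10,"tx":-21.8,"ty":10.2,"tz":-11.4,"ax":-0.065,"ay":0.005,"az":-0.041},
    {"gripper":10,"tx":-22,"ty":10,"tz":-10.8,"ax":-0.065,"ay":0.005,"az":-0.041},
    {"gripper":10,"tx":-22.5,"ty":9.8,"tz":-10.3,"ax":-0.065,"ay":0.005,"az":-0.041},
    {"gripper":10,"tx":-22.8,"ty":9.5,"tz":-9.8,"ax":-0.065,"ay":0.005,"az":-0.041},
    {"gripper":10,"tx":-23.2,"ty":9,"tz":-9.3,"ax":-0.065,"ay":0.005,"az":-0.041},
    {"gripper":10,"tx":-23.5,"ty":8.8,"tz":-8.8,"ax":-0.065,"ay":0.005,"az":-0.041},
    {"gripper":10,"tx":-23.8,"ty":8.4,"tz":-8.4,"ax":-0.065,"ay":0.005,"az":-0.041},
    {"gripper":10,"tx":-24,"ty":8,"tz":-8,"ax":0,"ay":0,"az":0}
  ]
}}

```text
clock: 29.4
tcp_pos: [0.5997, 0.019, 0.2371]
orientation: [-1.212, 1.211, -1.209]
contact_force: [0.5, 0.0, -1.5]
grip_width: 0.0151
```

Call:
{"name": "jog_arm", "arguments": {
  "motion": [
    {"gripper":10,"tx":0,"ty":0,"tz":0,"ax":0,"ay":0,"az":0},
    {"gripper":10,"tx":0,"ty":0,"tz":0,"ax":0,"ay":0,"az":0}
  ]
}}

```text
clock: 29.6
tcp_pos: [0.5989, 0.0162, 0.2373]
orientation: [-1.211, 1.211, -1.21]
contact_force: [0.4, 0.2, -1.8]
grip_width: 0.0148
```

Run:
```python
from tip import *
o=st();t,h,a=rodpts();print(t,a)
T1=tool(0,0);C=np.array([.4655,.016,.122])
plan([C+T1@[0,.032,.1363]],T1,maxs=25)
```

```text
29.6 p [0.5989 0.0162 0.2373] rv [-1.2115  1.2111 -1.2103] F [ 0.4  0.2 -1.8] w 0.014759829157460309 j [ 0.139  0.36  -0.348  1.701  0.136  1.107 -1.822]
[0.4626 0.0164 0.2696] [ 1.     -0.0013 -0.0023]
6
[{"ty": 24.5, "tz": 0.5, "ax": 0.002, "ay": -0.001, "az": 0.002}, {"ty": 24.6, "tz": 0.5}, {"ty": 24.5, "tz": 0.5}, {"tx": 0.1, "ty": 24.6, "tz": 0.5}, {"ty": 24.5, "tz": 0.5}, {"tx": 0.1, "ty": 24.6, "tz": 0.5}]
end [0.6018 0.016  0.09  ]
```

Call:
{"name": "jog_arm", "arguments": {
  "motion": [
    {"gripper":10,"tx":0,"ty":24.5,"tz":0.5,"ax":0.002,"ay":-0.001,"az":0.002},
    {"gripper":10,"tx":0,"ty":24.5,"tz":0.5,"ax":0,"ay":0,"az":0},
    {"gripper":10,"tx":0,"ty":24.5,"tz":0.5,"ax":0,"ay":0,"az":0},
    {"gripper":10,"tx":0,"ty":24.5,"tz":0.5,"ax":0,"ay":0,"az":0},
    {"gripper":10,"tx":0,"ty":24.5,"tz":0.5,"ax":0,"ay":0,"az":0},
    {"gripper":10,"tx":0,"ty":24,"tz":0.5,"ax":0,"ay":0,"az":0},
    {"gripper":10,"tx":0,"ty":0,"tz":0,"ax":0,"ay":0,"az":0},
    {"gripper":10,"tx":0,"ty":0,"tz":0,"ax":0,"ay":0,"az":0},
    {"gripper":10,"tx":0,"ty":0,"tz":0,"ax":0,"ay":0,"az":0}
  ]
}}

```text
clock: 30.5
tcp_pos: [0.6035, 0.0151, 0.0927]
orientation: [-1.205, 1.209, -1.212]
contact_force: [-0.3, -0.1, -1.8]
grip_width: 0.0151
```

Run:
```python
from tip import *
o=st();t,h,a=rodpts();print(t,a,o['qvel'])
grab('scene','s25');grab('side','d25');grab('wrist','w25');zoom('s25',215,165,275,210,'s25z');zoom('d25',220,170,300,230,'d25z')
print((proj('s25',t)-[215,165]+.5)*13.33,(proj('d25',t)-[220,170]+.5)*10)
```

```text
30.5 p [0.6035 0.0151 0.0927] rv [-1.205   1.2095 -1.2123] F [-0.3 -0.1 -1.8] w 0.015134679669923774 j [ 0.112  0.522 -0.317  1.822  0.213  0.828 -1.884]
[0.4671 0.0155 0.1242] [ 1.     -0.003   0.0031] [-0.0039 -0.007  -0.004  -0.     -0.0002 -0.0029 -0.0029]
s25z scale 13.333333333333334
d25z scale 10.0
[371.8933 292.4652] [452.6242 218.2031]
```

View pics/s25z.png

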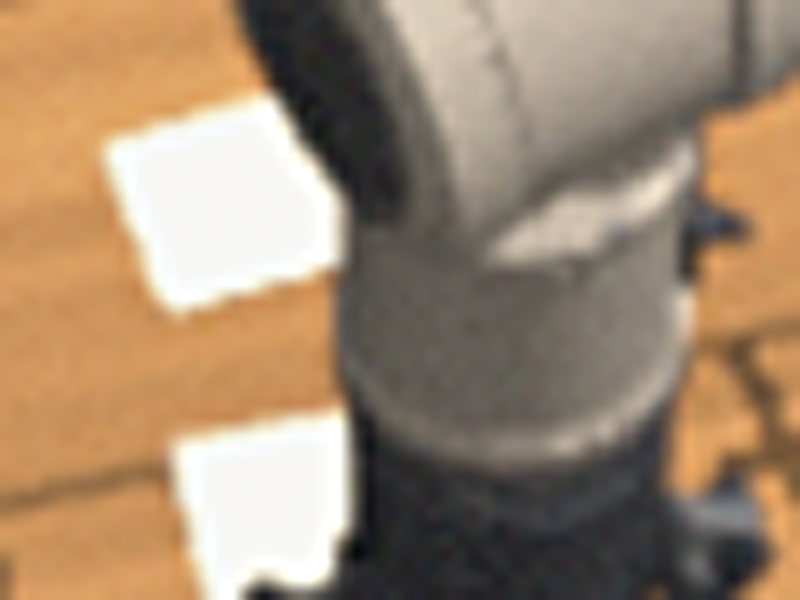

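View pics/d25z.png

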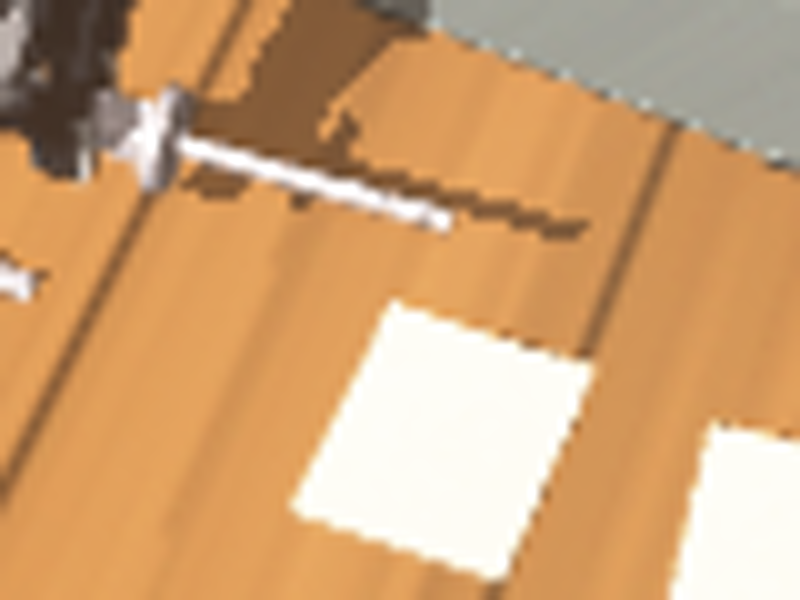

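View pics/s25.png

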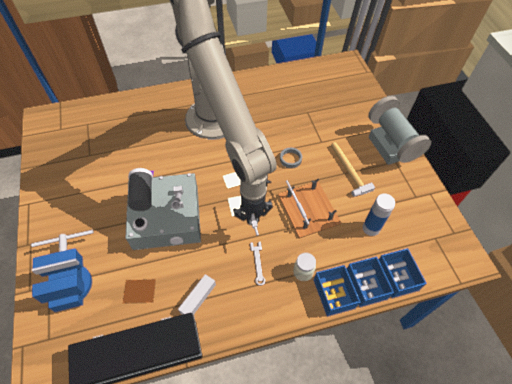

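View pics/d25.png

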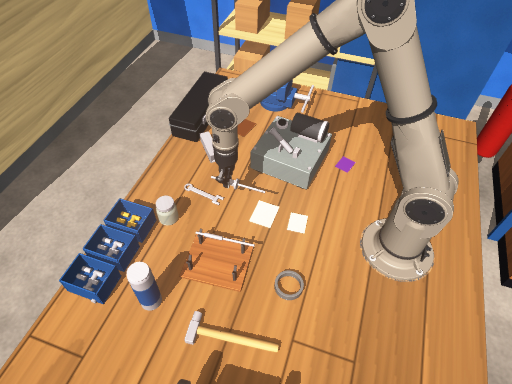

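Call:
{"name": "jog_arm", "arguments": {
  "motion": [
    {"gripper":10,"tx":0,"ty":2,"tz":-1.5,"ax":0,"ay":0,"az":0},
    {"gripper":10,"tx":0,"ty":0,"tz":0,"ax":0,"ay":0,"az":0},
    {"gripper":10,"tx":0,"ty":0,"tz":0,"ax":0,"ay":0,"az":0},
    {"gripper":10,"tx":0,"ty":0,"tz":0,"ax":0,"ay":0,"az":0},
    {"gripper":10,"tx":0,"ty":0,"tz":0,"ax":0,"ay":0,"az":0},
    {"gripper":10,"tx":0,"ty":0,"tz":0,"ax":0,"ay":0,"az":0},
    {"gripper":10,"tx":0,"ty":0,"tz":0,"ax":0,"ay":0,"az":0},
    {"gripper":10,"tx":0,"ty":0,"tz":0,"ax":0,"ay":0,"az":0}
  ]
}}

```text
clock: 31.45
tcp_pos: [0.6008, 0.0156, 0.089]
orientation: [-1.207, 1.211, -1.21]
contact_force: [0.0, 0.4, -1.7]
grip_width: 0.0148
```

Run:
```python
from tip import *
o=st();t,h,a=rodpts();print(t,a,np.abs(o['qvel']).max())
grab('side','d26');zoom('d26',190,150,300,230,'d26z');print((proj('d26',t)-[190,150]+.5)*7.27)
```

```text
31.45 p [0.6008 0.0156 0.089 ] rv [-1.2074  1.2106 -1.2103] F [ 0.   0.4 -1.7] w 0.014835409388954642 j [ 0.111  0.524 -0.317  1.829  0.214  0.821 -1.885]
[0.4645 0.0158 0.1209] [ 1.     -0.0019  0.0005] 0.0018837135118985157
d26z scale 7.2727272727272725
[552.1002 310.743 ]
```

View pics/d26z.png

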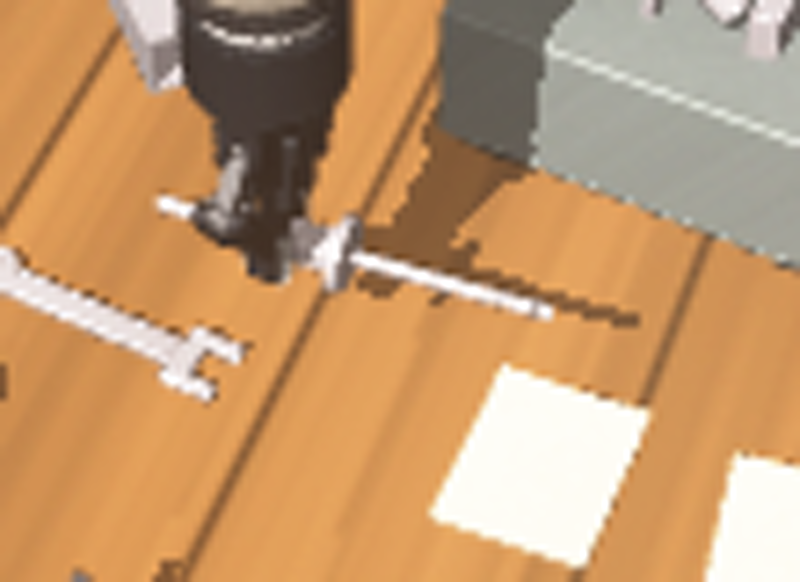

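The tip appears at (549,311) in the zoom, against a prediction of (552,311). The rod is level, still and held clear of everything.

```bash
python3 -c "
from bench import ticket;print(ticket.hand_in())"
```

```text
the job is handed in; nothing more can be done
None
```

I did the job in the order asked and handed it in at about 31.5 s on the robot's clock.

**Vent button:** I pressed it down about 7 mm until it stopped hard, with about 17 N on it, then lifted off. It looked fully out again afterwards.

**Gauge rod in the tube:** I took it from the rack and pushed it in until it would go no further. At the last 9 N of push it no longer moved. By measurement it was 98.5 mm in, and the collar looked seated on the rim. I held it there for just over 1 s and drew it right out. It did not slip in the grip.

**Final hold:** The tip is at (0.4645, 0.0158, 0.121), against a card centre measured at (0.4655, 0.016, 0.002), so about 12 cm above it. The rod is level to within 0.001 rad, the arm was still, and only the rod's weight was on the wrist. The side view confirmed the tip position to about half a pixel. The arm blocked the scene camera there, so that second view could not confirm it.

**Checks that disagreed:**
- The fingertips stood about 6 mm behind the reported tool point when shut, and about 20 mm behind when half to fully open, instead of 14 mm ahead of it. I measured this and allowed for it.
- The wrist camera placed the tube mouth and card up to 7 mm off the fixed cameras when they were near the edge of its picture. I relied on the fixed cameras and on central wrist views.
- My first tilt for the rod ran a wrist joint close to its limit, so I backed off and rolled the gripper about the rod before inserting it.

I saw no other object on the bench move.

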